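Play the hail effect and pack it away

ROBOT

A 7-joint arm with a two-finger parallel gripper is mounted at the origin on the work surface. World frame = base frame: x ahead of the robot, y to its left, z up, the work surface at z = 0. Lengths are in m, angles in rad, forces in N, time in s.
With the tool pointing down it reaches from about 0.425 to 0.95 m from the base axis. Payload 4.7 kg.
Tool frame: the origin (TCP) lies at the very end of the fingers, on their centre line; the grasp point (between the pads) lies 19 mm behind it (manip.grip_point_offset is the z of the grasp point in the tool frame, in m); z points along the fingers, y is the direction in which the jaws open and shut (so a half turn about z gives the same grasp; the last joint's range is limited). The gripper opens to 85 mm and grips with 20 to 120 N. Pads are 22 mm wide; open, the fingers measure 114 mm over their backs; the gripper's body (76 mm by 85 mm) begins 54 mm behind the grasp point. The pads swing forward as they close: fully open they stand 13 mm farther back than shut.
Start: joints at [1.241, 0.469, -0.049, 1.532, 0.024, 1.141, -0.082], TCP at [0.2, -0.645, 0.195] pointing down, gripper open.
Joint ranges: [-2.59, 2.59], [-0.33, 1.99], [-1.39, 1.29], [0.1, 2.45], [-1.04, 4.18], [0.21, 1.99], [-2.66, 2.66]. Speed limits (rad/s): [2.57, 2.57, 3.14, 3.14, 3.14, 3.14, 3.14].

INTERFACE

Orientations are given as a unit quaternion [x, y, z, w].
In Python, from cell import manip, capture, sign_off gives the robot as it stands.
- The arm moves only by the shell command python3 -m crank 'ROWS' [FORCE]. ROWS is text: rows parted by semicolons, each of 5 numbers parted by spaces: the opening, from 0 (shut) to 1 (fully open), then the shift along the tool's x, y, z in m, then the turn about the tool's z in units of 6 degrees (1.0 is 6 degrees). A call has 1 to 12 rows; each row is the pose to reach, as a shift and turn from the pose commanded when the call began, along the tool's axes at that moment; what a row does not reach only later rows make up. A row lasts 1/12 s, in which the tool goes at most 41.7 mm and 7.16 degrees, less where a joint would pass 70% of its speed; a pose out of reach is approached as far as the arm can. A call with a gripper value outside its range is refused whole. The fingers move at their own pace and stop on an object; FORCE is the grip in N (left out, the last holds). Time passes only in rows, so rows that repeat a pose let the fingers close. It gives the time, the measured TCP pose, the force and the opening at its end, in the units of the state.
- manip.observe(): the state, without advancing time (a new reading comes with each control period).
- capture(name): name is "scene" or "top" or "wrist"; returns a dict with "img" (384x512x3 uint8, red, green, blue), "mtx" (3x3 intrinsics, pixels), "extrinsics" (4x4, takes a point from camera to world coordinates). Camera axes: x right, y down, z forward; pixel columns grow to the right and rows downward; lengths in m; the calibration is good to about 2 mm. A picture is of the moment at which its call begins. There is no depth.
- sign_off(): hands the job in, once; it reports no verdict.
The state is a dict: "clock": time; "joint_pos": joint angles; "dq": joint speeds; "effort": joint torques, N m; "position": TCP position; "orientation": TCP orientation; "ft_force": force on the tool from outside, world axes, zero at the start; "torque": the same for the moment, N m; "grip_width": opening from 0.0 (shut) to 1.0 (fully open).
Only numpy, scipy, OpenCV 4.12 (cv2) and the standard library are available. Lean on these libraries where they do the work, as an engineer would, in place of code of your own. Each camera call takes 0.05 s, during which the arm holds its last target.

TASK

Put all the glass balls from the rack into the tipping bowl; then take the card by its spine, stand its lower edge on the bowl's front ramp so that it blocks most of the lip and leaves only a narrow gap at the end above the hail box, and press the lip down with it so that all the balls run out through that gap into the box, none spilling on the desk; keep the card at the lip whenever the bowl is tipped. Let the bowl come back up, stand the card upright in its stand again, lower the lid squarely over the rod until it lies flat on the box with its edges in line, and only then swing the latch bar over it until it rests in its catch. Leave the other things on the desk where they are.

Things in the scene. Friction and masses are not known exactly. Their poses are not given: they have to be found in the camera images.
- ball1_center (a point): centre of a green glass ball, 20 mm across, 14 g; it starts in one of the five cups of the ball rack (3 to 5 balls are present)
- ball2_center (a point): centre of a green glass ball, 20 mm across, 14 g; it starts in one of the five cups of the ball rack (3 to 5 balls are present)
- ball3_center (a point): centre of a green glass ball, 20 mm across, 14 g; it starts in one of the five cups of the ball rack (3 to 5 balls are present)
- ball4_center (a point): centre of a green glass ball, 20 mm across, 14 g; it starts in one of the five cups of the ball rack (3 to 5 balls are present)
- ball5_center (a point): centre of a green glass ball, 20 mm across, 14 g; it starts in one of the five cups of the ball rack (3 to 5 balls are present)
- rack: fixed ball rack: low wooden base 220 x 50 mm with five posts in a row along its x, 45 mm apart, each 16 mm square, 36 mm high with a shallow cup on top; a ball's centre stands 44 mm above the desk in its cup, wider than its post. Origin: centre of the base's underside
- bowl_hinge (a point): middle of the hinge line of the tipping bowl, on its fixed stand (150 x 190 mm base), 61 mm above the desk. x points level from the bowl towards the hail box (the way it pours), y runs along the hinge line (which is parallel to the lip), z up
- bowl (a joint): tip angle of the bowl about the hinge line, rad: 0 at rest, grows as the lip goes down, stops at 0.72. A spring holds it at 0 and lifts it back when let go; pressing the lip down takes about 3 N at first and 8 N at 0.65
- bowl_lip (a point): middle of the pouring lip: straight 130 mm front edge of the bowl between the side walls (130 mm apart inside), about 70 mm above the hinge and 90 mm ahead of it at rest. The frame turns with the bowl and equals the hinge frame at joint 0. The bowl's front wall is a flat ramp, 70 mm long from floor to lip; at rest it rises towards the lip at 0.414 rad, so it is level at joint 0.414 and slopes down beyond. The side walls stand 18 mm above the lip
- bowl_mid (a point): middle of the bowl's flat floor (90 mm front to back, 130 mm wide, its two rear corners cut off), on its upper surface; at rest the floor rises to the front by 0.1 rad so balls roll to the back. Walls 40 mm high. Frame as bowl_lip's
- card_mid (a point): centre of the loose sorting card, half-way up: a stiff white plate 100 wide (its x) x 5 (y) x 75 mm high with a wooden grip spine along the top, 60 x 14 mm and 30 mm high, spine centre 37.5 mm above this point; z up the card. It starts standing in its stand
- card_edge (a point): middle of the card's lower edge, 52.5 mm below card_mid. On the bowl: balls stay put behind a card set square across the ramp; behind one slanted by about 0.5 rad, its box-side end nearer the lip, they run along it to that end once the ramp slopes down by 0.2 rad (joint 0.65), the last ones sometimes needing a small shake
- cardstand: fixed wooden card stand with a slot along its x: slot 7.5 mm wide and 120 mm long, open at both ends, floor at 5 mm, straight to 40 mm high, then flared to about 25 mm wide at its top, 57 mm high. Origin: centre of the underside; the card at home stands on the slot floor over the origin
- hailbox: fixed open plywood hail box, 88 x 88 mm outside, walls 4 mm, rim 50 mm above the desk, floor 4 mm; a steel rod of 9 mm diameter stands upright in its centre. Origin: centre of the underside. x points away from the bowl. It stands below the lip, its centre about 45 mm to the +y side of the lip's middle, so that only balls leaving over the +y end of the lip fall in
- rod_tip (a point): top of the rod's rounded end, 122.5 mm above the desk
- lid_mid (a point): centre of the loose lid, half-way up (30.5 mm above its underside): plywood plate 84 x 84 x 6 mm with a grey square sleeve 26 x 26 mm standing 55 mm above it in the centre, sides parallel to the plate's; a 12.5 mm square hole runs down through the sleeve, 14 mm in the plate. Grip it by the sleeve; fitted, its underside lies on the box rim and the rod shows 11 mm above the sleeve
- latch (a joint): angle of the latch bar hinged on the hail box's +y wall, rad: 0 closed (bar level just over the lid, parallel to the box's y, resting in the steel fork on the -y wall, which stands 50 to 55 mm from the box's centre at x 26 mm), 1.57 upright, 1.9 leaning fully back. Swings freely, falling to whichever side it leans
- latch_knob (a point): centre of the black knob at the free end of the latch bar: a cylinder 14 mm thick, 24 mm long along the hinge axis (the box's x). It is 122 mm from the hinge axis, which lies at x 26, y 50, z 60 mm in the box's frame; closed, it stands 28 mm outside the -y wall, 60 mm above the desk
- handbell: bystander, leave alone: brass handbell, 60 mm wide, 100 mm high; origin at the centre of its underside
- jar: bystander, leave alone: closed glass jar, 64 mm wide, 75 mm high; origin at the centre of its underside
- spraycan: bystander, leave alone: can, 60 mm wide, 170 mm high; origin at the centre of its underside
- marker: bystander, leave alone: black marker pen lying down, 16 mm thick, 130 mm long; origin at the centre of its underside (lies along its x)
- shaker: bystander, leave alone: cardboard shaker, 52 mm wide, 70 mm high; origin at the centre of its underside
- mortar: bystander, leave alone: brass mortar, 76 mm wide, 85 mm high; origin at the centre of its underside
Things that resemble listed ones, but are neither listed nor needed, are in the scene too. Leave any pink look-alike of the part that bears lid_mid alone. Of the things that look like the part that bears card_mid, the larger one is meant.

How it is judged:
By the outcome, as a careful person would: the job done as asked, in the order asked, and still so for the second after the job is handed in, with the robot touching nothing.
Of ball1, ball2, ball3, ball4, ball5 only 3 to 5 are there at a start; the rules pass over those that are not, and their reading is None.
At some moment in a run one of lid may be knocked a few centimetres aside while the robot is not near it.
It also fails if it takes over 210 s, if anything falls off the work surface, if the arm or the gripper's body presses on something with over 40 N, if the wrist force passes 120 N, or if a joint passes its speed limit or range.

## Working session

There is one attempt and no reset: what is moved stays moved. The work goes in short steps, Python scripts to look and compute and a shell command to move; the robot and the scene stay as the last step left them, time stands still between calls to the robot, and variables do not carry over. Pictures are saved under pics/ and viewed, and the job is handed in when it is done.

```bash
ls -la; mkdir -p pics
cat > h.py <<'E'
import numpy as np, cv2
from cell import manip, capture
def snap(cam,name,crop=None,scale=1):
    c=capture(cam); im=c["img"][:,:,::-1].copy()
    np.savez(f"pics/{name}.npz",img=im,K=c["mtx"],T=c["extrinsics"])
    out=im
    if crop: x0,y0,x1,y1=crop; out=im[y0:y1,x0:x1]
    if scale!=1: out=cv2.resize(out,None,fx=scale,fy=scale,interpolation=cv2.INTER_CUBIC)
    cv2.imwrite(f"pics/{name}.png",out); return c
def crop(name,new,box,scale):
    im=np.load(f"pics/{name}.npz")["img"]; x0,y0,x1,y1=box
    cv2.imwrite(f"pics/{new}.png",cv2.resize(im[y0:y1,x0:x1],None,fx=scale,fy=scale,interpolation=cv2.INTER_CUBIC))
def ray(name,u,v):
    d=np.load(f"pics/{name}.npz"); r=np.linalg.inv(d["K"])@[u,v,1]; T=d["T"]; return T[:3,3],T[:3,:3]@r
def atz(name,u,v,z):
    o,r=ray(name,u,v); return o+r*(z-o[2])/r[2]
def tri(*obs):
    A=np.zeros((3,3));b=np.zeros(3)
    for n,u,v in obs:
        o,r=ray(n,u,v); r=r/np.linalg.norm(r); P=np.eye(3)-np.outer(r,r); A+=P;b+=P@o
    return np.linalg.solve(A,b)
def proj(name,p):
    d=np.load(f"pics/{name}.npz"); T=d["T"]; q=T[:3,:3].T@(np.array(p)-T[:3,3]); q=d["K"]@q; return q[:2]/q[2]
def yaw():
    from scipy.spatial.transform import Rotation as R
    return R.from_quat(manip.observe()["orientation"]).as_matrix()
E
python3 - <<'E'
from h import *
np.set_printoptions(precision=4,suppress=True)
for n in("scene","top","wrist"):
    c=snap(n,n+"0",scale=1.5); print(n,c["mtx"],c["extrinsics"])
print(manip.observe(),manip.grip_point_offset); print(yaw())
E
```

```text
total 12
drwxr-xr-x  3 agent agent 4096 Dec  6 13:33 .
drwxr-xr-x 23 root  root  4096 Dec  6 13:33 ..
drwxr-xr-x  2 agent agent 4096 Dec  6 13:33 pics
scene [[382.1637   0.     252.0942]
 [  0.     382.1637 197.3695]
 [  0.       0.       1.    ]] [[-0.8182  0.4439 -0.3654  0.9473]
 [ 0.5748  0.6196 -0.5345  0.4912]
 [-0.0109 -0.6474 -0.7621  0.8472]
 [ 0.      0.      0.      1.    ]]
top [[355.1408   0.     257.7649]
 [  0.     355.1408 190.2958]
 [  0.       0.       1.    ]] [[ 0.0268 -0.9913  0.1287  0.4665]
 [-0.9996 -0.0276 -0.0045 -0.0322]
 [ 0.008  -0.1285 -0.9917  0.9654]
 [ 0.      0.      0.      1.    ]]
wrist [[312.5233   0.     254.2334]
 [  0.     312.5233 193.2099]
 [  0.       0.       1.    ]] [[ 0.2954 -0.909  -0.294   0.2757]
 [-0.9554 -0.2819 -0.0883 -0.6203]
 [-0.0027  0.307  -0.9517  0.3726]
 [ 0.      0.      0.      1.    ]]
{'clock': 0.15, 'joint_pos': array([ 1.2411,  0.4693, -0.0486,  1.5334,  0.0241,  1.141 , -0.0823]), 'dq': array([ 0.001 , -0.0033, -0.0011, -0.0045,  0.0011,  0.0001, -0.0009]), 'effort': array([  0.0004, -51.0766,  -0.0467, -23.7977,   0.0108,   0.0054,
        -0.    ]), 'position': array([ 0.1999, -0.6442,  0.1941]), 'orientation': array([ 0.9887,  0.1499, -0.0001, -0.0007]), 'ft_force': array([1.0063, 0.06  , 0.831 ]), 'torque': array([-0.0301,  0.0255,  0.0259]), 'grip_width': 1.000632392630562} -0.0187
[[ 0.9551  0.2963 -0.0005]
 [ 0.2963 -0.9551  0.0014]
 [-0.     -0.0015 -1.    ]]
```

View pics/top0.png

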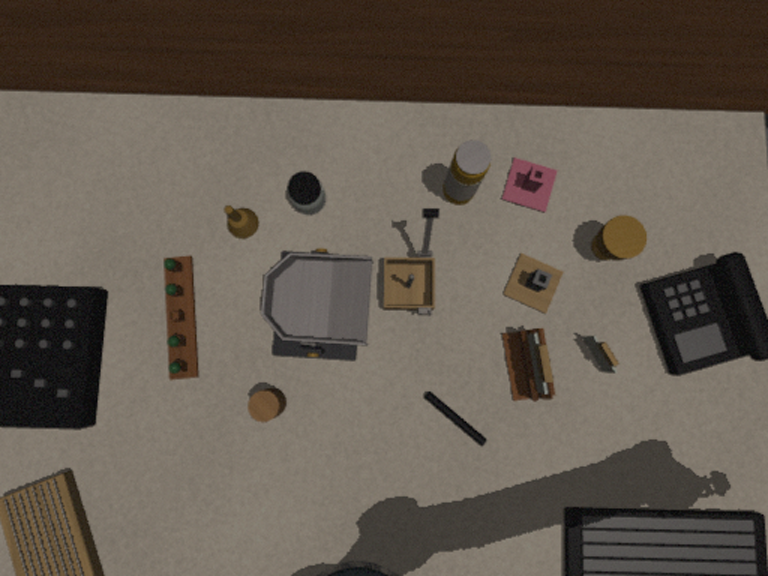

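View pics/scene0.png

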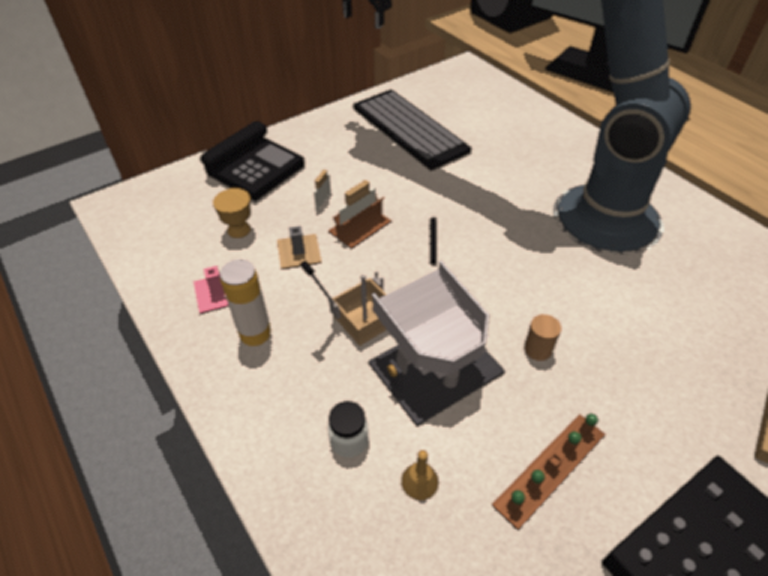

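View pics/wrist0.png

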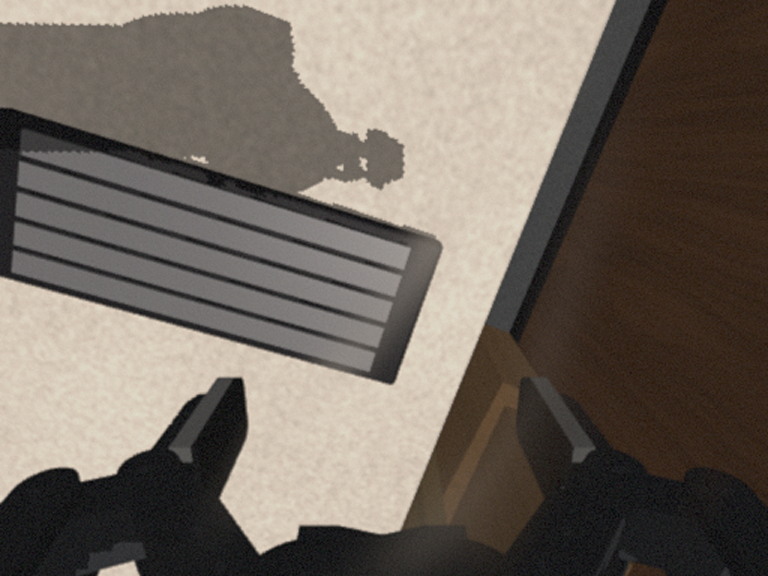

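The top picture shows 4 balls at (173,265), (174,290), (178,342) and (178,366); the cup at (178,316) is empty. Look-alikes:
- Lid: the wooden plate with the grey sleeve at (535,282), against the pink one at (530,185). I choose the grey one.
- Card: the larger one in the stand at (543,362), against the small one at (607,353). I choose the one in the stand.

Next come close crops.

Run:
```python
from h import *
crop("top0","t_a",(100,155,290,265),4)
crop("top0","t_b",(240,90,440,275),4)
crop("scene0","s_a",(190,90,340,290),3.0)
crop("scene0","s_b",(320,270,410,355),6)
```

```text
(no output)
```

View pics/t_a.png

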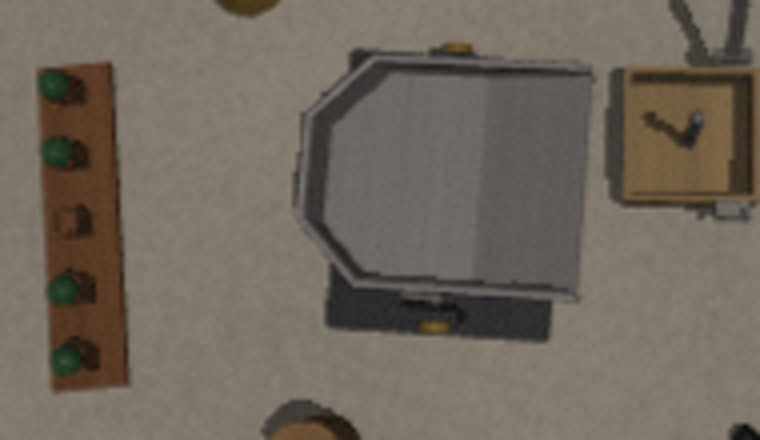

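View pics/t_b.png

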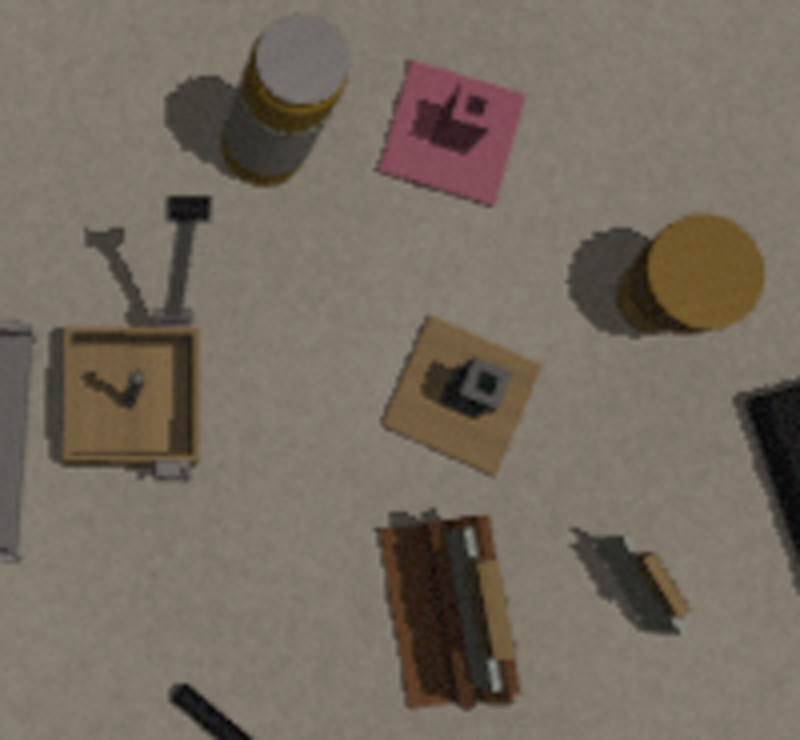

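View pics/s_b.png

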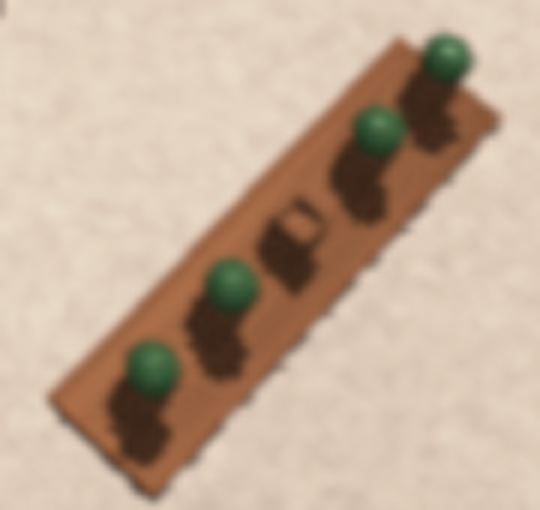

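View pics/s_a.png

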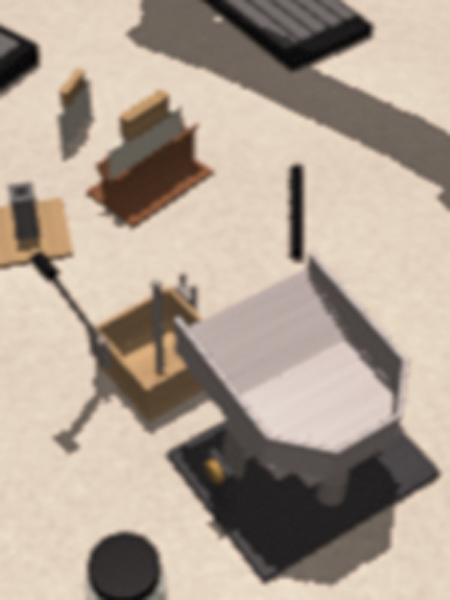

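The crops confirm 4 balls, a grey-sleeve lid, the large card in the stand and the latch leaning back. Now the positions.

Run:
```python
from h import *
np.set_printoptions(precision=4,suppress=True)
f=lambda x,y,s,ox,oy:((x+.5)/s-.5+ox,(y+.5)/s-.5+oy)
ta=lambda x,y:f(x,y,4,100,155); tb=lambda x,y:f(x,y,4,240,90); sb=lambda x,y:f(x,y,6,320,270); sa=lambda x,y:f(x,y,3,190,90)
for a,b in zip([(52,85),(57,153),(63,290),(66,360)],[(152,367),(232,285),(378,131),(446,58)]):
    print("ball",tri(("top0",*ta(*a)),("scene0",*sb(*b))),atz("top0",*ta(*a),.044),atz("scene0",*sb(*b),.044))
print("rackcorners",[atz("top0",*ta(*p),.01)[:2] for p in [(38,68),(111,63),(129,385),(52,391)]])
print("lip",[atz("top0",*ta(*p),.131)[:2] for p in [(590,75),(580,290)]])
print("walltops front",[atz("top0",*ta(*p),.149)[:2] for p in [(592,68),(579,298)]])
print("base",[atz("top0",*ta(*p),.01)[:2] for p in [(350,50),(327,327),(550,340)]])
print("fold",[atz("top0",*ta(*p),.1)[:2] for p in [(487,78),(475,282)]])
print("box",[atz("top0",*tb(*p),.05)[:2] for p in [(64,328),(199,328),(199,465),(62,465)]], "mean",np.mean([atz("top0",*tb(*p),.05)[:2] for p in [(64,328),(199,328),(199,465),(62,465)]],0))
print("rod",atz("top0",*tb(137,376),.1225),tri(("top0",*tb(137,376)),("scene0",*sa(156,283))))
print("knob",tri(("top0",*tb(188,208)),("scene0",*sa(44,266))))
c=[atz("top0",*tb(*p),.006)[:2] for p in [(428,316),(541,365),(495,476),(382,425)]];print("lid",c,np.mean(c,0))
print("sleeve",atz("top0",*tb(489,384),.061))
print("spine",[atz("top0",*tb(*p),.11)[:2] for p in [(478,560),(496,558),(514,654),(497,660)]])
print("stand",[atz("top0",*tb(*p),.005)[:2] for p in [(377,530),(489,516),(519,697),(410,708)]])
print("sc lip", [atz("scene0",*sa(*p),.149)[:2] for p in [(177,320),(309,257)]])
```

```text
ball [0.6141 0.346  0.0411] [0.6135 0.345  0.044 ] [0.6155 0.3464 0.044 ]
ball [0.5691 0.3402 0.0397] [0.5688 0.3382 0.044 ] [0.5708 0.3412 0.044 ]
ball [0.4802 0.329  0.0401] [0.4803 0.3274 0.044 ] [0.4823 0.3299 0.044 ]
ball [0.4358 0.3232 0.0407] [0.4359 0.322  0.044 ] [0.4378 0.3239 0.044 ]
rackcorners [array([0.6304, 0.3693]), array([0.6352, 0.3201]), array([0.4195, 0.2922]), array([0.4143, 0.3427])]
lip [array([ 0.6147, -0.0095]), array([ 0.4871, -0.0076])]
walltops front [array([ 0.6156, -0.0111]), array([ 0.4821, -0.0077])]
base [array([0.6489, 0.1581]), array([0.4611, 0.1635]), array([0.4564, 0.0149])]
fold [array([0.6165, 0.0548]), array([0.491 , 0.0571])]
box [array([ 0.6343, -0.0294]), array([ 0.6368, -0.1178]), array([ 0.5469, -0.1192]), array([ 0.5445, -0.0306])] mean [ 0.5906 -0.0742]
rod [ 0.593  -0.0742  0.1225] [ 0.5934 -0.0741  0.1171]
knob [ 0.6834 -0.0988  0.173 ]
lid [array([ 0.6578, -0.2793]), array([ 0.6259, -0.3567]), array([ 0.5488, -0.3243]), array([ 0.5815, -0.2476])] [ 0.6035 -0.302 ]
sleeve [ 0.6034 -0.3043  0.061 ]
spine [array([ 0.4891, -0.2818]), array([ 0.4906, -0.2926]), array([ 0.434 , -0.3027]), array([ 0.4302, -0.2925])]
stand [array([ 0.5102, -0.2443]), array([ 0.5217, -0.3202]), array([ 0.4019, -0.3389]), array([ 0.3928, -0.2662])]
sc lip [array([ 0.6173, -0.006 ]), array([0.4877, 0.0014])]
```

```bash
cat >> h.py <<'E'
def to(x,y,z,yawdeg=None):
    """shift in tool axes and turn units to reach world pose (tool x at yawdeg)"""
    s=manip.observe(); R=yaw(); d=R.T@(np.array([x,y,z])-s["position"])
    cur=np.degrees(np.arctan2(R[1,0],R[0,0])); t=0
    if yawdeg is not None:
        a=(yawdeg-cur+90)%180-90; t=-a/6
    print("shift",np.round(d,4),"turn",round(t,3),"dist",round(float(np.linalg.norm(d)),3),"rows",int(np.ceil(np.linalg.norm(d)/.0417)),"yaw",round(float(cur),2),"j7",round(float(s["joint_pos"][6]),2))
E
cat > m.py <<'E'
import sys
from h import *
a=[float(v) for v in sys.argv[1:]]
to(*a)
E
python3 m.py 0.55 0.0 0.30 7.3; python3 m.py 0.438 0.3233 0.09 7.3
```

```text
shift [ 0.5253 -0.5117 -0.1052] turn 1.656 dist 0.741 rows 18 yaw 17.24 j7 -0.08
shift [ 0.5141 -0.8533  0.1053] turn 1.656 dist 1.002 rows 25 yaw 17.24 j7 -0.08
```

```bash
python3 -m crank '1 0.05 -0.05 -0.1 0;1 0.05 -0.05 -0.1 0;1 0.35 -0.34 -0.105 1.66;1 0.35 -0.34 -0.105 1.66;1 0.35 -0.34 -0.105 1.66;1 0.35 -0.34 -0.105 1.66;1 0.35 -0.34 -0.105 1.66;1 0.35 -0.34 -0.105 1.66;1 0.35 -0.34 -0.105 1.66;1 0.35 -0.34 -0.105 1.66;1 0.35 -0.34 -0.105 1.66;1 0.35 -0.34 -0.105 1.66' 30;  python3 m.py 0.438 0.3233 0.15 7.3
```

```text
clock: 1.15
position: [0.4221, -0.2359, 0.298]
orientation: [0.998, 0.063, 0.0, 0.0]
ft_force: [0.4, -0.8, -0.0]
grip_width: 0.999
shift [ 0.0865 -0.5527  0.1478] turn -0.006 dist 0.579 rows 14 yaw 7.27 j7 -1.05
```

```bash
python3 -m crank '0.5 0.087 -0.48 0.02 0;0.5 0.087 -0.48 0.02 0;0.5 0.087 -0.48 0.02 0;0.5 0.087 -0.48 0.02 0;0.5 0.087 -0.48 0.02 0;0.5 0.087 -0.48 0.02 0;0.5 0.087 -0.48 0.02 0;0.5 0.087 -0.48 0.02 0;0.5 0.087 -0.48 0.02 0;0.5 0.087 -0.48 0.02 0;0.5 0.087 -0.48 0.02 0;0.5 0.087 -0.48 0.02 0';  python3 m.py 0.438 0.3233 0.10 7.3
```

```text
clock: 2.15
position: [0.4463, 0.253, 0.2778]
orientation: [0.998, 0.065, 0.0, -0.001]
ft_force: [0.5, -0.4, 0.2]
grip_width: 0.501
shift [ 0.0009 -0.0705  0.1779] turn 0.025 dist 0.191 rows 5 yaw 7.45 j7 -2.19
```

```bash
python3 -m crank '0.5 0.0 -0.04 0.02 0;0.5 0.0 -0.04 0.02 0';  python3 m.py 0.438 0.3233 0.10 7.3
```

```text
clock: 2.32
position: [0.4382, 0.2953, 0.2556]
orientation: [0.998, 0.068, -0.002, -0.002]
ft_force: [-0.7, 0.8, -0.2]
grip_width: 0.501
shift [ 0.0043 -0.0271  0.1557] turn 0.092 dist 0.158 rows 4 yaw 7.85 j7 -2.29
```

```bash
python3 -m crank '0.5 0.004 -0.027 0.14 0.09;0.5 0.004 -0.027 0.14 0.09;0.5 0.004 -0.027 0.14 0.09;0.5 0.004 -0.027 0.14 0.09;0.5 0.004 -0.027 0.14 0.09;0.5 0.004 -0.027 0.14 0.09;0.5 0.004 -0.027 0.14 0.09';  python3 m.py 0.438 0.3233 0.026 7.3
python3 - <<'E'
from h import *
snap("wrist","w1",scale=1.5)
E
```

```text
clock: 2.9
position: [0.4437, 0.3167, 0.1194]
orientation: [0.998, 0.059, 0.001, -0.001]
ft_force: [0.4, 0.1, 0.3]
grip_width: 0.499
shift [-0.0051 -0.0072  0.0934] turn -0.099 dist 0.094 rows 3 yaw 6.71 j7 -2.47
```

View pics/w1.png

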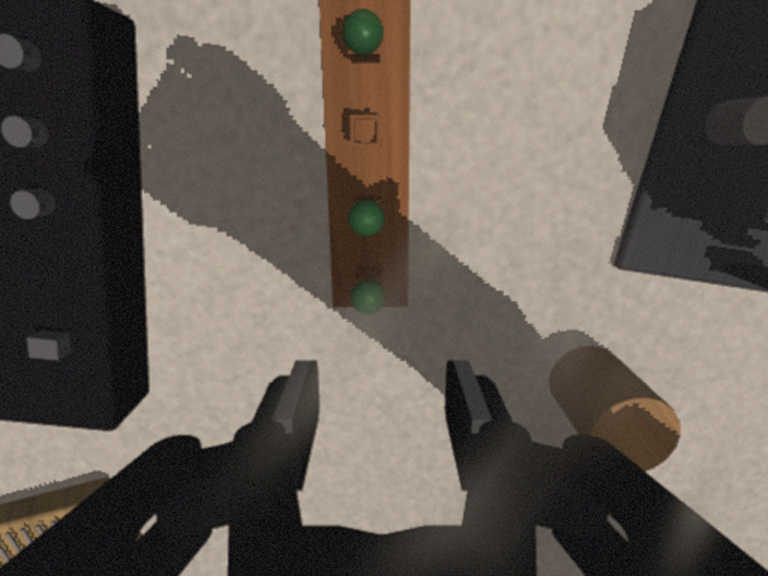

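The picture shows the nearest ball at (368,297), the next at (366,217), the empty cup at (362,127), and another ball at (363,32). I'll check their positions with this camera too.

```bash
python3 - <<'E'
from h import *
np.set_printoptions(precision=4,suppress=True)
g=lambda x,y:((x+.5)/1.5-.5,(y+.5)/1.5-.5)
for p in [(368,297),(366,217),(363,32)]: print(atz("w1",*g(*p),.044))
E
python3 m.py 0.437 0.3235 0.026 7.3
```

```text
[0.4362 0.3248 0.044 ]
[0.4815 0.3307 0.044 ]
[0.5704 0.3416 0.044 ]
shift [-0.0065 -0.0074  0.0938] turn -0.102 dist 0.094 rows 3 yaw 6.69 j7 -2.48
```

```bash
python3 -m crank '0.5 -0.0065 -0.007 0.05 -0.1;0.5 -0.0065 -0.007 0.05 -0.1;0.5 -0.0065 -0.0075 0.05 -0.1;0.5 -0.0065 -0.0075 0.05 -0.1;0.5 -0.0065 -0.0075 0.094 -0.1;0.5 -0.0065 -0.0075 0.094 -0.1;0.5 -0.0065 -0.0075 0.094 -0.1;0.5 -0.0065 -0.0075 0.094 -0.1';  python3 m.py 0.4365 0.324 0.026 7.3
```

```text
clock: 3.62
position: [0.4365, 0.3237, 0.0256]
orientation: [0.998, 0.064, 0.001, -0.001]
ft_force: [0.2, -0.0, -0.0]
grip_width: 0.502
shift [ 0.0001 -0.0003 -0.0004] turn 0.003 dist 0.001 rows 1 yaw 7.32 j7 -2.58
```

```bash
python3 -m crank '0.1 0 0 0 0;0.1 0 0 0 0;0.1 0 0 0 0;0.1 0 0 0 0;0.1 0 0 -0.02 0;0.1 0 0 -0.1 0;0.1 0 0 -0.15 0;0.1 0 0 -0.15 0;0.1 0 0 -0.15 0;0.1 0 0 -0.15 0' 25;  python3 m.py 0.553 0.1 0.18 0
python3 - <<'E'
from h import *
snap("wrist","w2",scale=1.5)
E
```

```text
clock: 4.45
position: [0.437, 0.3245, 0.1774]
orientation: [0.998, 0.064, 0.003, -0.002]
ft_force: [-0.4, 0.3, -1.1]
grip_width: 0.098
shift [ 0.0864  0.2375 -0.0027] turn 1.22 dist 0.253 rows 7 yaw 7.32 j7 -2.43
```

View pics/w2.png

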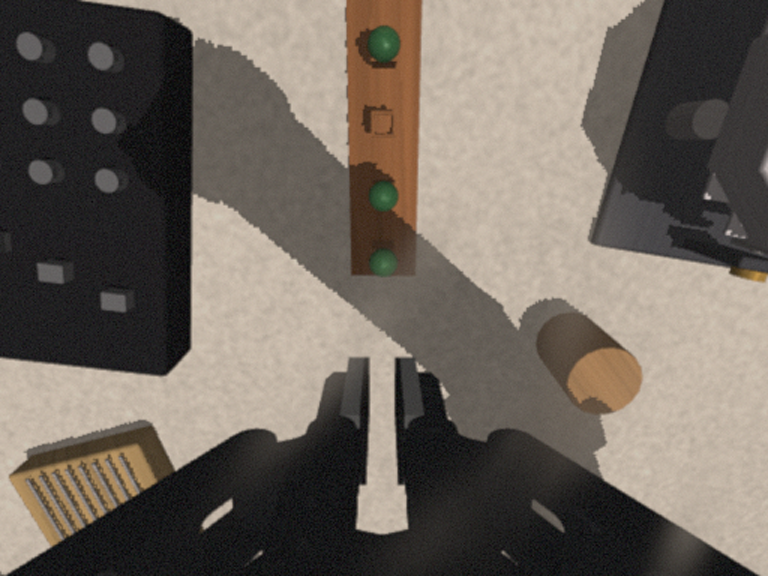

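The gripper closed to 8 mm and missed; the ball is still in its cup at (383,263). I'll go back down open and look at the ball between the fingers.

```bash
python3 -m crank '0.45 0 0 0 0;0.45 0 0 0.1 0;0.45 0 0 0.1 0;0.45 0 0 0.15 0;0.45 0 0 0.15 0;0.45 0 0 0.15 0;0.45 0 0 0.15 0' 25
python3 - <<'E'
from h import *
snap("wrist","w3",scale=1.5); crop("wrist0" if 0 else "w3","w3c",(180,180,330,300),5)
from h import *
s=manip.observe();R=yaw();p=s["position"]
for z in (0,-.019): print(proj("w3",p+R@[0,0,z])*1.5)
print(proj("w3",[.4365,.324,.044])*1.5)
E
```

```text
clock: 5.08
position: [0.4335, 0.3219, 0.0216]
orientation: [0.998, 0.064, -0.003, 0.001]
ft_force: [-0.1, 0.7, 0.6]
grip_width: 0.451
[380.90043399 338.14863553]
[380.9166876  359.07423894]
[379.42820411 356.86006832]
```

View pics/w3.png

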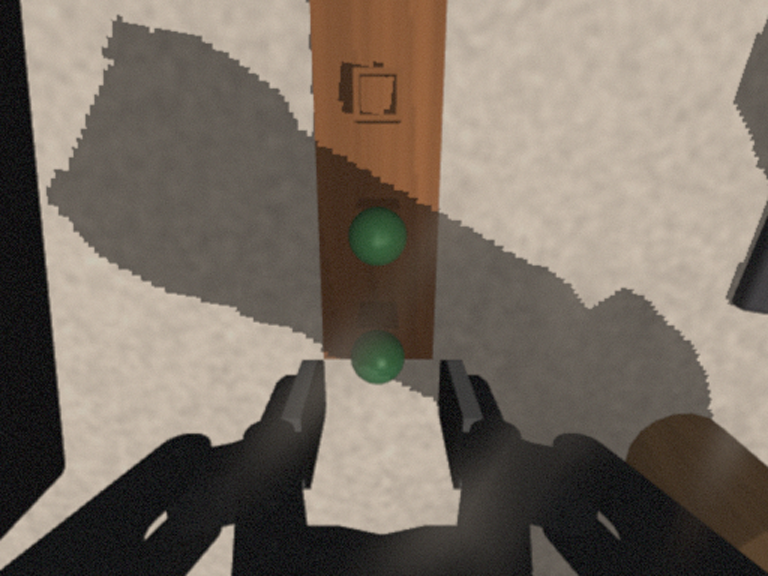

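```bash
python3 m.py 0.4365 0.324 0.017 7.3; python3 -m crank '0.45 0 0 0.0085 0;0.45 0 0 0.0085 0;0.45 0 0 0.0085 0;0.45 0 0 0.0085 0'; python3 m.py 0.4365 0.324 0.017 7.3;python3 -m crank '0.1 0 0 0 0;0.1 0 0 0 0;0.1 0 0 0 0;0.1 0 0 0 0;0.1 0 0 0 0' 25
python3 - <<'E'
from h import *
snap("wrist","w4",scale=1.5)
E
```

```text
shift [ 0.0016 -0.0005  0.0066] turn 0.012 dist 0.007 rows 1 yaw 7.37 j7 -2.58
clock: 5.47
position: [0.436, 0.3232, 0.0163]
orientation: [0.998, 0.064, 0.001, -0.0]
ft_force: [0.6, -0.4, 0.4]
grip_width: 0.448
shift [ 0.0006 -0.0007 -0.0007] turn 0.004 dist 0.001 rows 1 yaw 7.32 j7 -2.59
clock: 5.88
position: [0.4358, 0.3235, 0.0158]
orientation: [0.998, 0.064, 0.001, -0.0]
ft_force: [-1.1, -0.0, 2.5]
grip_width: 0.102
```

View pics/w4.png

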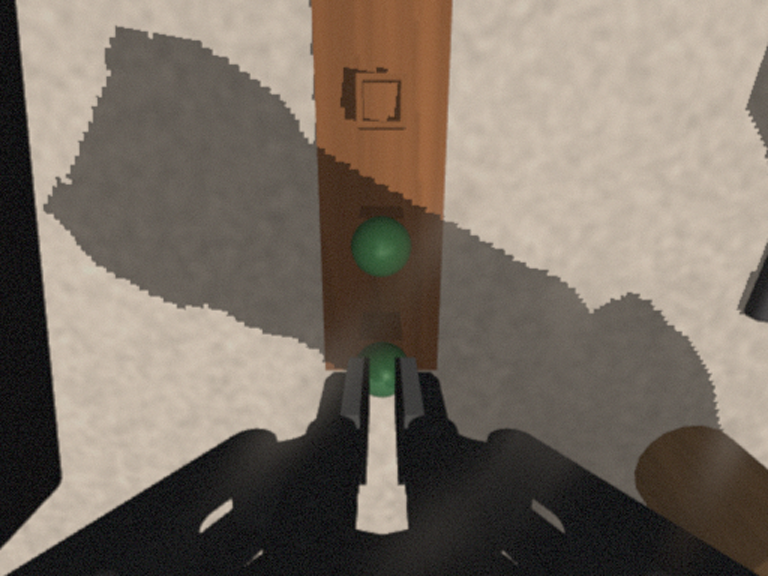

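Run:
```python
from h import *
s=manip.observe();R=yaw();p=s["position"]
for x in (.011,-.011):
  for z in (0,-.01,-.019,-.03): print(x,z,proj("w4",p+R@[x,.0045,z])*1.5,proj("w4",p+R@[x,.019,z])*1.5)
d=np.load("pics/w4.npz");Tt=np.eye(4);Tt[:3,:3]=R;Tt[:3,3]=p
print(np.linalg.inv(Tt)@d["T"])
```

```text
0.011 0 [394.89624607 314.86447367] [430.49012161 314.8457813 ]
0.011 -0.01 [395.57918562 324.10964224] [433.03989588 324.09093565]
0.011 -0.019 [396.25810645 333.30040819] [435.57469248 333.2817829 ]
0.011 -0.03 [397.18512567 345.8497606 ] [439.03582352 345.83139998]
-0.011 0 [394.48399129 363.64205425] [428.86183615 363.62867828]
-0.011 -0.01 [395.12157926 375.02157942] [431.23776571 375.0086736 ]
-0.011 -0.019 [395.75315928 386.2938759 ] [433.59132972 386.2815446 ]
-0.011 -0.03 [396.61192692 401.62096533] [436.79153786 401.60958894]
[[-9.67867097e-04 -9.51692472e-01 -3.07051302e-01  7.93639730e-02]
 [ 9.99998968e-01 -5.95057406e-04 -1.30777640e-03 -7.63230516e-04]
 [ 1.06188780e-03 -3.07052251e-01  9.51692066e-01 -1.78641994e-01]
 [ 0.00000000e+00  0.00000000e+00  0.00000000e+00  1.00000000e+00]]
```

Run:
```python
from h import *
crop("w4","w4c",(205,215,305,335),5)
snap("scene","s4"); crop("s4","s4c",(300,180,440,330),5)
```

```text
(no output)
```

View pics/w4c.png

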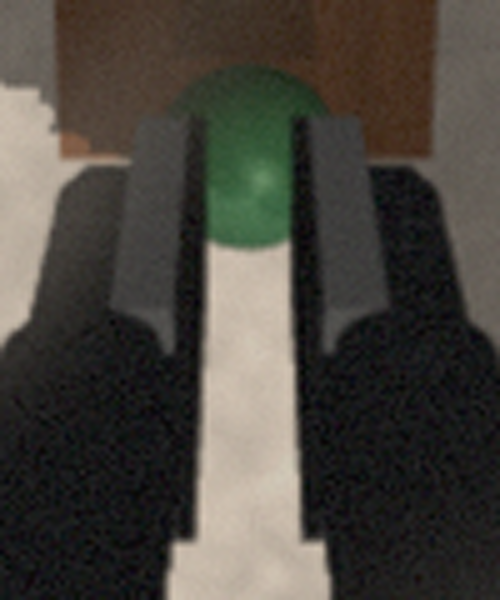

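View pics/s4c.png

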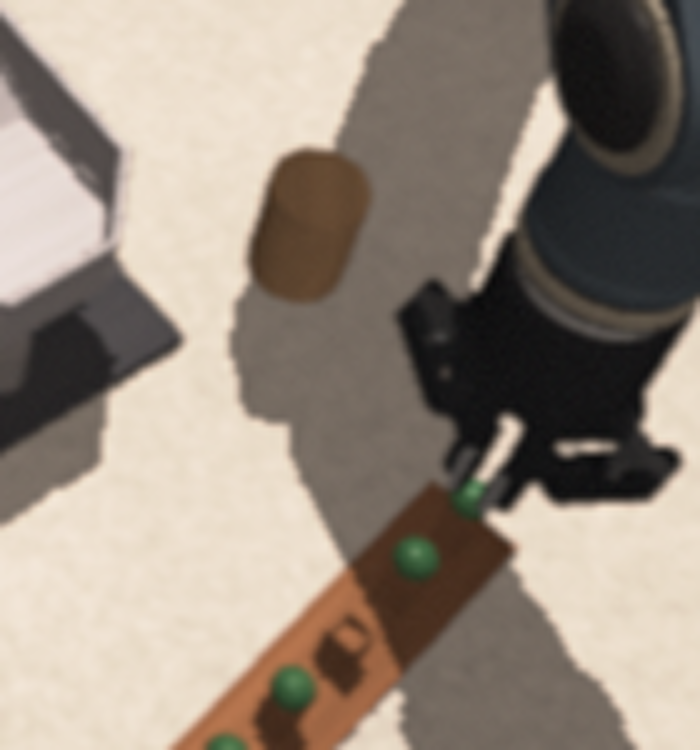

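```bash
python3 -m crank '0.45 0 0 0 0;0.45 0 0 0 0;0.45 0 0 0 0;0.45 0 0 0.005 0;0.45 0 0 0.01 0;0.45 0 0 0.01 0;0.45 0 0 0.01 0'; python3 m.py 0.4365 0.324 0.017 7.3;python3 -m crank '0.1 0 0 0 0;0.1 0 0 0 0;0.1 0 0 0 0;0.1 0 0 0 0;0.1 0 0 0 0' 25
python3 - <<'E'
from h import *
snap("wrist","w5");crop("w5","w5c",(205,215,305,335),5)
E
```

```text
clock: 6.57
position: [0.435, 0.3225, 0.0047]
orientation: [0.998, 0.064, -0.001, 0.0]
ft_force: [0.9, 0.9, -0.3]
grip_width: 0.456
shift [ 0.0017 -0.0013 -0.0123] turn 0.007 dist 0.013 rows 1 yaw 7.34 j7 -2.6
clock: 6.98
position: [0.4355, 0.3233, 0.0055]
orientation: [0.998, 0.064, 0.0, -0.0]
ft_force: [-0.6, 0.7, -1.0]
grip_width: 0.206
```

View pics/w5c.png

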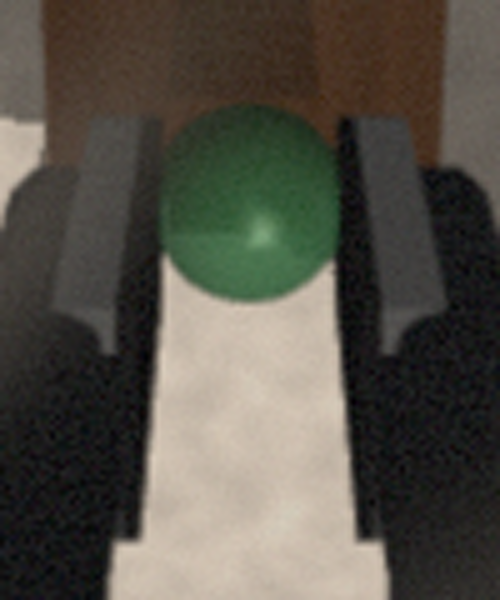

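```bash
python3 -m crank '0.4 0 0 0 0;0.4 0 0 0 0;0.4 0 0 0.005 0;0.4 0 0 0.006 0;0.4 0 0 0.006 0;0.1 0 0 0.006 0;0.1 0 0 0.006 0;0.1 0 0 0.006 0;0.1 0 0 0.006 0;0.1 0 0 0.006 0' 25
python3 - <<'E'
from h import *
snap("wrist","w6");crop("w6","w6c",(205,215,305,335),5)
E
```

```text
clock: 7.87
position: [0.4355, 0.3232, -0.0005]
orientation: [0.998, 0.064, 0.0, -0.0]
ft_force: [0.0, 1.0, 0.1]
grip_width: 0.208
```

View pics/w6c.png

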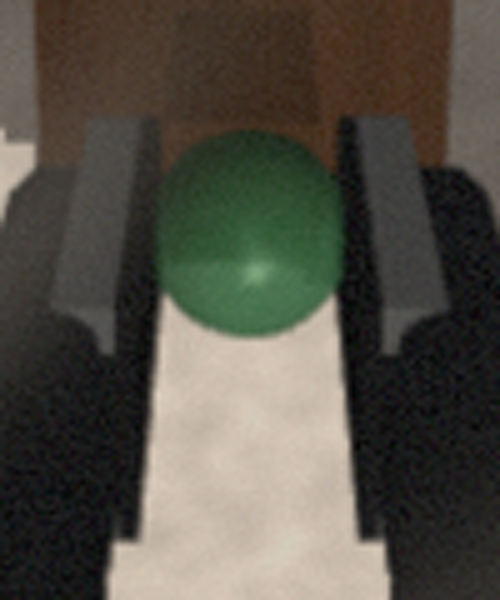

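```bash
python3 -m crank '0.1 0 0 -0.01 0;0.1 0 0 -0.04 0;0.1 0 0 -0.08 0;0.1 0 0 -0.12 0;0.1 0 0 -0.14 0;0.1 0 0 -0.14 0;0.1 0 0 -0.14 0' 25; python3 m.py 0.553 0.1 0.14 5
python3 - <<'E'
from h import *
snap("wrist","w7");crop("w7","w7c",(155,115,355,335),3)
E
```

```text
clock: 8.5
position: [0.4361, 0.3231, 0.141]
orientation: [0.998, 0.064, 0.001, -0.0]
ft_force: [-0.4, 0.6, -0.8]
grip_width: 0.211
shift [0.0876 0.2361 0.0012] turn 0.385 dist 0.252 rows 7 yaw 7.31 j7 -2.45
```

View pics/w7c.png

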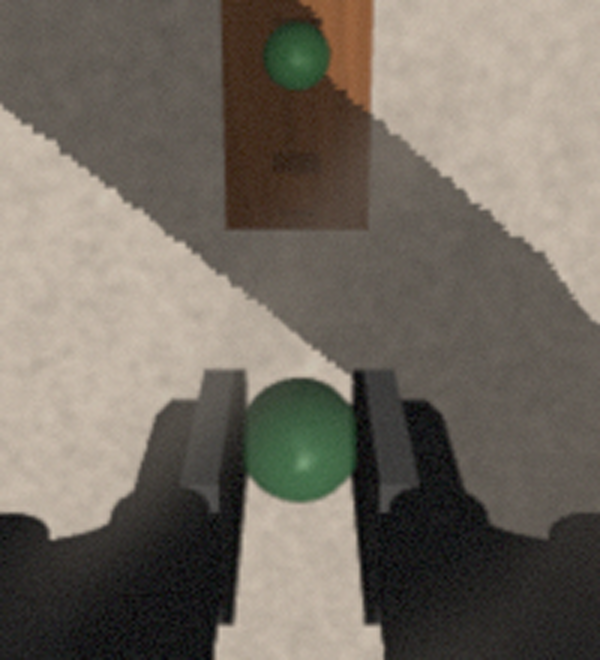

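```bash
python3 -m crank '0.1 0.0875 0.236 0 0.38;0.1 0.0875 0.236 0 0.38;0.1 0.0875 0.236 0 0.38;0.1 0.0875 0.236 0 0.38;0.1 0.0875 0.236 0 0.38;0.1 0.0875 0.236 0 0.38;0.1 0.0875 0.236 0 0.38;0.1 0.0875 0.236 0.03 0.38;0.1 0.0875 0.236 0.06 0.38;0.1 0.0875 0.236 0.062 0.38;0.1 0.0875 0.236 0.062 0.38' 25; python3 m.py 0.553 0.1 0.075 5
python3 - <<'E'
from h import *
snap("wrist","w8",scale=1.5); snap("scene","s8"); crop("s8","s8c",(230,150,350,290),5)
E
```

```text
clock: 9.47
position: [0.5498, 0.0995, 0.0748]
orientation: [0.999, 0.044, -0.003, 0.0]
ft_force: [0.4, -0.4, 0.0]
grip_width: 0.208
shift [ 0.0032 -0.0002 -0.0002] turn 0.015 dist 0.003 rows 1 yaw 5.09 j7 -2.06
```

View pics/w8.png

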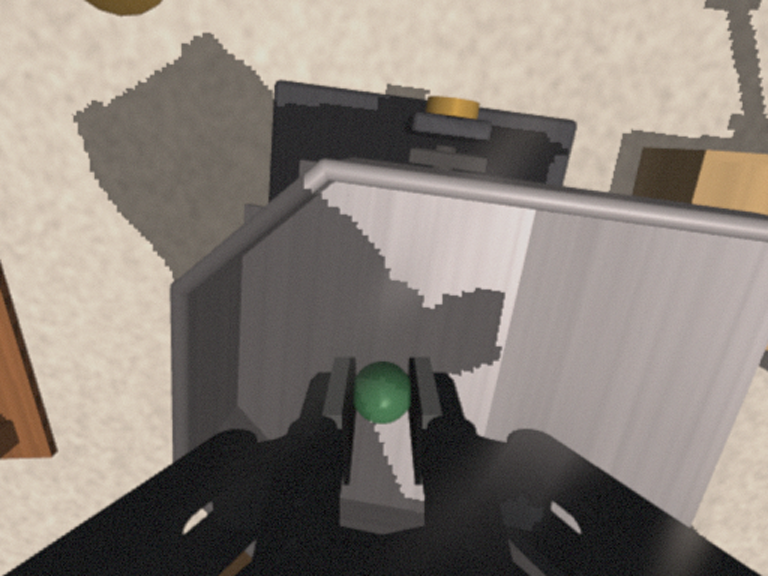

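View pics/s8c.png

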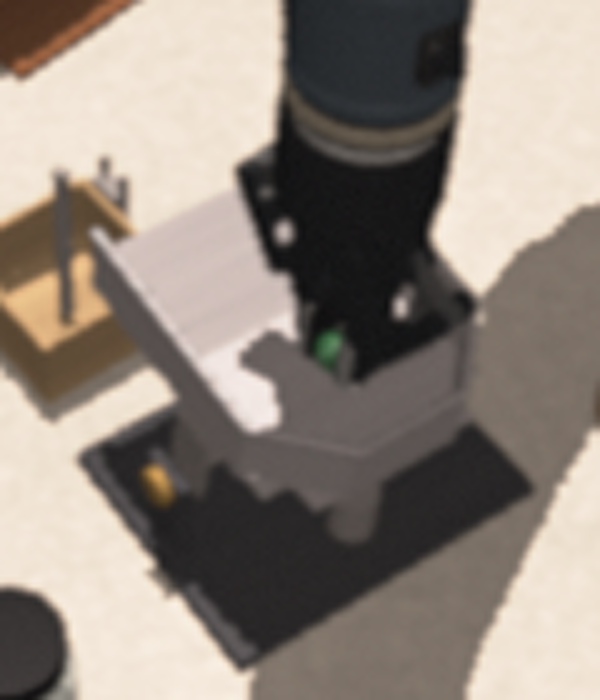

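```bash
python3 -m crank '0.38 0.003 0 0.002 0;0.38 0.003 0 0.002 0;0.38 0.003 0 0 0;0.38 0.003 0 0 0;0.38 0.003 0 -0.02 0;0.38 0.003 0 -0.06 0;0.38 0.003 0 -0.09 0;0.45 0.003 0 -0.09 0;0.45 0.003 0 -0.09 0' 25; python3 m.py 0.4815 0.330 0.13 7.3
python3 - <<'E'
from h import *
snap("wrist","w9",scale=1.5)
E
```

```text
clock: 10.32
position: [0.5567, 0.1007, 0.1697]
orientation: [0.999, 0.044, 0.003, -0.0]
ft_force: [-0.1, -0.1, -0.4]
grip_width: 0.448
shift [-0.0549 -0.235   0.0394] turn -0.376 dist 0.245 rows 6 yaw 5.05 j7 -1.98
```

View pics/w9.png

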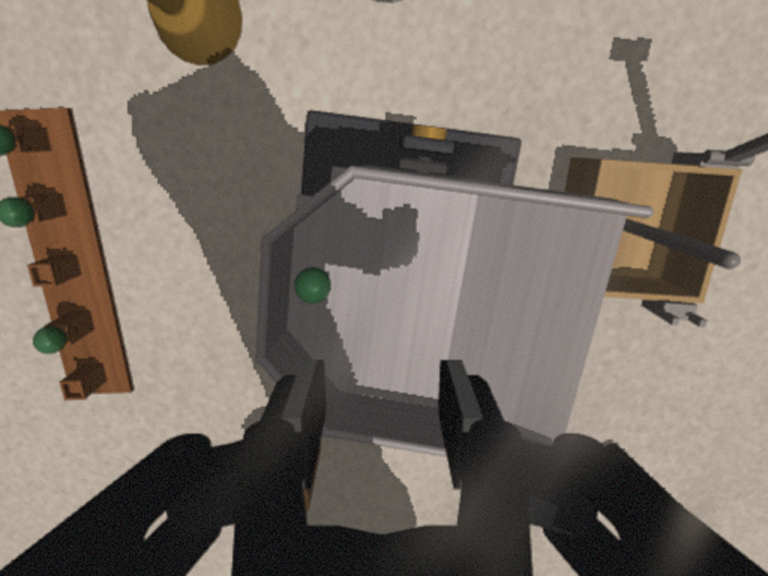

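The first ball lies at the back of the bowl, at (312,285). Next ball.

```bash
python3 -m crank '0.45 -0.055 -0.235 0 -0.38;0.45 -0.055 -0.235 0 -0.38;0.45 -0.055 -0.235 0 -0.38;0.45 -0.055 -0.235 0 -0.38;0.45 -0.055 -0.235 0.04 -0.38;0.45 -0.055 -0.235 0.08 -0.38;0.45 -0.055 -0.235 0.08 -0.38;0.45 -0.055 -0.235 0.08 -0.38;0.45 -0.055 -0.235 0.08 -0.38' 25; python3 m.py 0.481 0.3295 0.0 7.3
```

```text
clock: 11.12
position: [0.4778, 0.3289, 0.0849]
orientation: [0.998, 0.065, -0.002, 0.001]
ft_force: [0.2, 0.0, 1.4]
grip_width: 0.447
shift [ 0.0037 -0.0004  0.0849] turn 0.03 dist 0.085 rows 3 yaw 7.48 j7 -2.47
```

```bash
python3 -m crank '0.42 0.002 0 0.03 0.03;0.42 0.002 0 0.06 0.03;0.42 0.002 0 0.085 0.03;0.42 0.002 0 0.086 0.03;0.42 0.002 0 0.086 0.03;0.1 0.002 0 0.086 0.03;0.1 0.002 0 0.086 0.03;0.1 0.002 0 0.086 0.03;0.1 0.002 0 0.086 0.03' 25; python3 m.py 0.481 0.3295 0.0 7.3; python3 -m crank '0.1 0 0 -0.03 0;0.1 0 0 -0.07 0;0.1 0 0 -0.11 0;0.1 0 0 -0.14 0;0.1 0 0 -0.14 0;0.1 0 0 -0.14 0';python3 m.py 0.553 0.1 0.14 5
```

```text
clock: 11.87
position: [0.4834, 0.3304, 0.0032]
orientation: [0.998, 0.062, 0.002, -0.001]
ft_force: [1.5, -1.1, 4.2]
grip_width: 0.207
shift [-0.0025  0.0006  0.0032] turn -0.029 dist 0.004 rows 1 yaw 7.13 j7 -2.55
clock: 12.37
position: [0.4827, 0.3308, 0.1439]
orientation: [0.998, 0.062, 0.002, -0.001]
ft_force: [0.6, -0.1, 0.0]
grip_width: 0.212
shift [0.041  0.2377 0.0037] turn 0.359 dist 0.241 rows 6 yaw 7.15 j7 -2.42
```

```bash
python3 -m crank '0.1 0.041 0.242 0 0.36;0.1 0.041 0.242 0 0.36;0.1 0.041 0.242 0 0.36;0.1 0.041 0.242 0 0.36;0.1 0.041 0.242 0 0.36;0.1 0.041 0.242 0 0.36;0.1 0.041 0.242 0.03 0.36;0.1 0.041 0.242 0.065 0.36;0.1 0.041 0.242 0.068 0.36;0.1 0.041 0.242 0.068 0.36;0.38 0.041 0.242 0.068 0.36;0.38 0.041 0.242 0.068 0.36'; python3 -m crank '0.38 0 0 0 0;0.38 0 0 -0.02 0;0.38 0 0 -0.06 0;0.38 0 0 -0.09 0;0.45 0 0 -0.09 0;0.45 0 0 -0.09 0';python3 m.py 0.5695 0.3405 0.09 7.3
python3 - <<'E'
from h import *
snap("wrist","w10",scale=1.5)
E
```

```text
clock: 13.37
position: [0.5533, 0.096, 0.0747]
orientation: [0.999, 0.044, 0.001, -0.0]
ft_force: [-0.4, -0.2, 0.5]
grip_width: 0.38
clock: 13.87
position: [0.5543, 0.0956, 0.1664]
orientation: [0.999, 0.044, 0.003, 0.0]
ft_force: [-0.6, -0.5, -0.2]
grip_width: 0.453
shift [ 0.0361 -0.2426  0.0766] turn -0.38 dist 0.257 rows 7 yaw 5.02 j7 -1.98
```

View pics/w10.png

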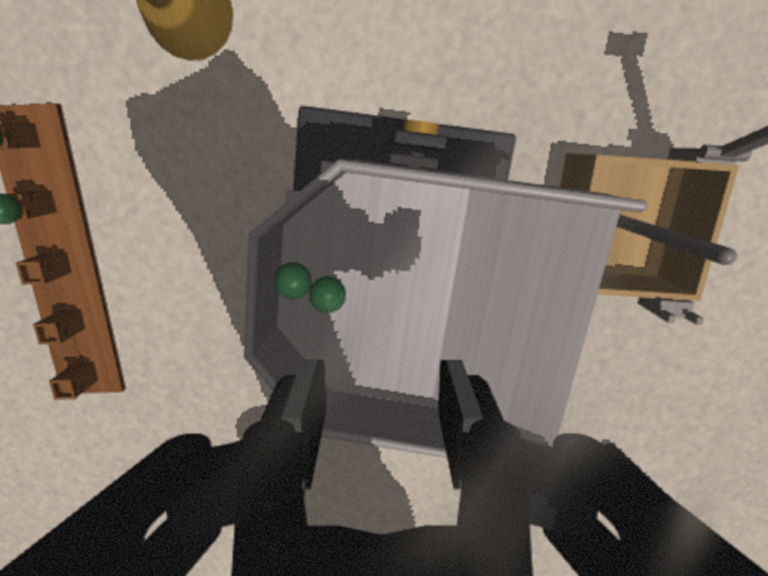

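```bash
python3 -m crank '0.45 0.036 -0.2425 0 -0.38;0.45 0.036 -0.2425 0 -0.38;0.45 0.036 -0.2425 0 -0.38;0.45 0.036 -0.2425 0 -0.38;0.45 0.036 -0.2425 0 -0.38;0.45 0.036 -0.2425 0.04 -0.38;0.45 0.036 -0.2425 0.08 -0.38;0.45 0.036 -0.2425 0.08 -0.38;0.45 0.036 -0.2425 0.08 -0.38' 25; python3 m.py 0.5695 0.34 0.0 7.3
```

```text
clock: 14.67
position: [0.5643, 0.3377, 0.0784]
orientation: [0.998, 0.064, -0.004, 0.003]
ft_force: [-0.5, -0.5, -0.5]
grip_width: 0.45
shift [ 0.0062 -0.002   0.0783] turn 0.014 dist 0.079 rows 2 yaw 7.38 j7 -2.39
```

```bash
python3 -m crank '0.42 0 0 0.03 0;0.42 0 0 0.06 0;0.42 0 0 0.085 0;0.42 0 0 0.088 0;0.42 0 0 0.088 0;0.1 0 0 0.088 0;0.1 0 0 0.088 0;0.1 0 0 0.088 0;0.1 0 0 0.088 0' 25; python3 m.py 0.5695 0.34 0.0 7.3; python3 -m crank '0.1 0 0 -0.03 0;0.1 0 0 -0.07 0;0.1 0 0 -0.11 0;0.1 0 0 -0.14 0;0.1 0 0 -0.14 0;0.1 0 0 -0.14 0';python3 m.py 0.555 0.095 0.14 5
```

```text
clock: 15.42
position: [0.569, 0.3405, -0.0023]
orientation: [0.998, 0.063, 0.002, -0.001]
ft_force: [1.8, -0.2, 5.0]
grip_width: 0.21
shift [ 0.0005  0.0006 -0.0023] turn -0.006 dist 0.002 rows 1 yaw 7.26 j7 -2.45
clock: 15.92
position: [0.5685, 0.3404, 0.1384]
orientation: [0.998, 0.063, 0.002, -0.001]
ft_force: [-0.1, -0.7, -0.9]
grip_width: 0.208
shift [-0.0444  0.2417 -0.0022] turn 0.378 dist 0.246 rows 6 yaw 7.27 j7 -2.36
```

```bash
python3 -m crank '0.1 -0.03 0.247 0 0.38;0.1 -0.03 0.247 0 0.38;0.1 -0.03 0.247 0 0.38;0.1 -0.03 0.247 0 0.38;0.1 -0.03 0.247 0 0.38;0.1 -0.03 0.247 0 0.38;0.1 -0.03 0.247 0.03 0.38;0.1 -0.03 0.247 0.06 0.38;0.1 -0.03 0.247 0.06 0.38;0.1 -0.03 0.247 0.06 0.38;0.36 -0.03 0.247 0.06 0.38;0.36 -0.03 0.247 0.06 0.38'; python3 -m crank '0.36 0 0 0 0;0.36 0 0 -0.02 0;0.36 0 0 -0.06 0;0.36 0 0 -0.09 0;0.45 0 0 -0.09 0;0.45 0 0 -0.09 0';python3 m.py 0.6145 0.3455 0.09 7.3
python3 - <<'E'
from h import *
snap("wrist","w11",scale=1.5)
E
```

```text
clock: 16.92
position: [0.5699, 0.0921, 0.0769]
orientation: [0.999, 0.044, 0.001, -0.0]
ft_force: [0.9, 0.4, -0.1]
grip_width: 0.356
clock: 17.42
position: [0.5706, 0.0917, 0.1685]
orientation: [0.999, 0.044, 0.003, -0.0]
ft_force: [-0.4, -1.2, -0.3]
grip_width: 0.45
shift [ 0.0654 -0.249   0.0789] turn -0.379 dist 0.269 rows 7 yaw 5.02 j7 -1.98
```

View pics/w11.png

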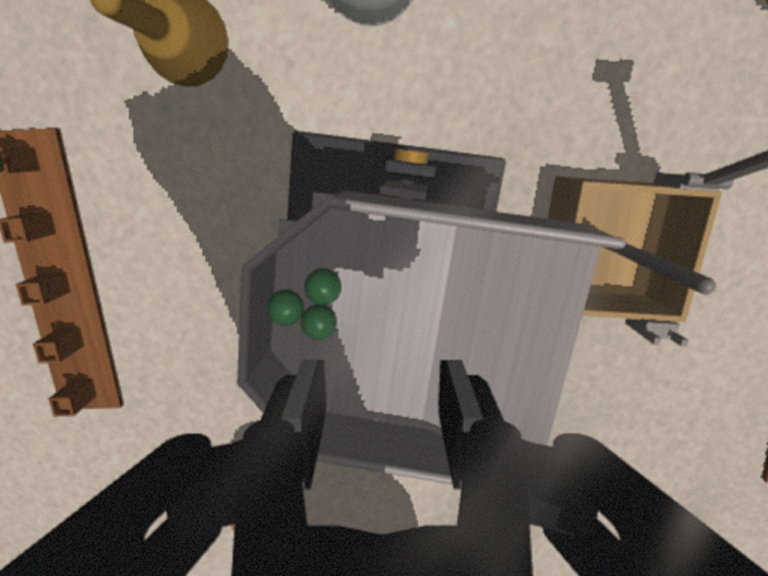

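```bash
python3 -m crank '0.45 0.065 -0.249 0 -0.38;0.45 0.065 -0.249 0 -0.38;0.45 0.065 -0.249 0 -0.38;0.45 0.065 -0.249 0 -0.38;0.45 0.065 -0.249 0 -0.38;0.45 0.065 -0.249 0 -0.38;0.45 0.065 -0.249 0.04 -0.38;0.45 0.065 -0.249 0.08 -0.38;0.45 0.065 -0.249 0.08 -0.38;0.45 0.065 -0.249 0.08 -0.38;0.45 0.065 -0.249 0.08 -0.38' 25; python3 m.py 0.614 0.3455 0.0 7.3
```

```text
clock: 18.38
position: [0.6127, 0.3442, 0.0864]
orientation: [0.998, 0.063, 0.0, -0.0]
ft_force: [0.7, -0.1, 1.2]
grip_width: 0.449
shift [ 0.0013 -0.0011  0.0864] turn -0.013 dist 0.086 rows 3 yaw 7.22 j7 -2.35
```

```bash
python3 -m crank '0.42 0 0 0.03 0;0.42 0 0 0.06 0;0.42 0 0 0.085 0;0.42 0 0 0.088 0;0.42 0 0 0.088 0;0.1 0 0 0.088 0;0.1 0 0 0.088 0;0.1 0 0 0.088 0;0.1 0 0 0.088 0' 25; python3 m.py 0.614 0.3455 0.0 7.3; python3 -m crank '0.1 0 0 -0.03 0;0.1 0 0 -0.07 0;0.1 0 0 -0.11 0;0.1 0 0 -0.14 0;0.1 0 0 -0.14 0;0.1 0 0 -0.14 0';python3 m.py 0.54 0.09 0.14 5
```

```text
clock: 19.13
position: [0.6138, 0.346, 0.0003]
orientation: [0.998, 0.063, 0.002, -0.001]
ft_force: [0.8, 0.4, 6.2]
grip_width: 0.203
shift [0.0001 0.0006 0.0003] turn -0.005 dist 0.001 rows 1 yaw 7.27 j7 -2.4
clock: 19.63
position: [0.613, 0.3452, 0.1405]
orientation: [0.998, 0.063, 0.002, -0.001]
ft_force: [-0.0, 0.3, -1.2]
grip_width: 0.207
shift [-0.1047  0.244  -0.0004] turn 0.378 dist 0.265 rows 7 yaw 7.27 j7 -2.33
```

```bash
python3 -m crank '0.1 -0.1 0.244 0 0.38;0.1 -0.1 0.244 0 0.38;0.1 -0.1 0.244 0 0.38;0.1 -0.1 0.244 0 0.38;0.1 -0.1 0.244 0 0.38;0.1 -0.1 0.244 0 0.38;0.1 -0.1 0.244 0 0.38;0.1 -0.1 0.244 0.03 0.38;0.1 -0.1 0.244 0.06 0.38;0.1 -0.1 0.244 0.06 0.38;0.36 -0.1 0.244 0.06 0.38;0.36 -0.1 0.244 0.06 0.38'; python3 -m crank '0.36 0 0 0 0;0.36 0 0 -0.02 0;0.36 0 0 -0.06 0;0.36 0 0 -0.09 0;0.36 0 0 -0.13 0;0.45 0 0 -0.16 0;0.45 0 0 -0.16 0;0.45 0 0 -0.16 0'
python3 - <<'E'
from h import *
snap("wrist","w12",scale=1.5); snap("top","t12")
E
```

```text
clock: 20.63
position: [0.5439, 0.0904, 0.0779]
orientation: [0.999, 0.044, 0.0, -0.0]
ft_force: [-0.7, -0.7, 1.3]
grip_width: 0.357
clock: 21.3
position: [0.5451, 0.0907, 0.2407]
orientation: [0.999, 0.044, 0.003, 0.0]
ft_force: [-0.1, 0.2, -1.0]
grip_width: 0.448
```

View pics/w12.png

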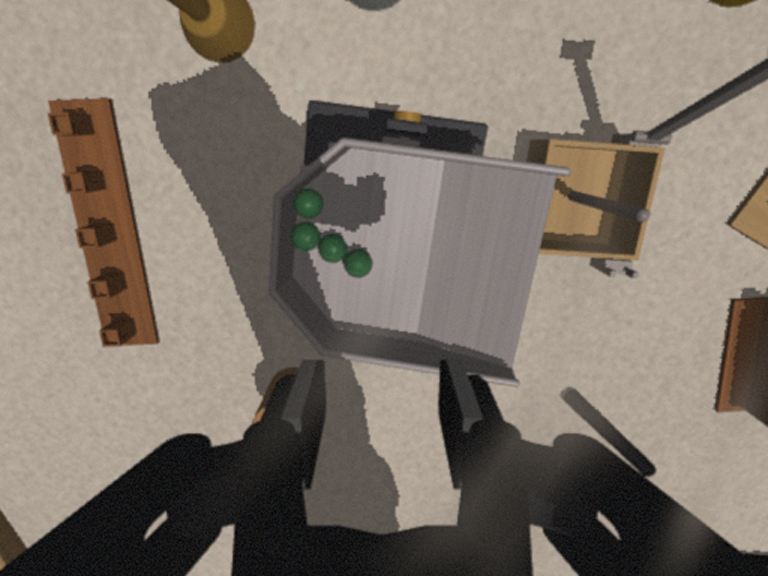

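All four balls are in the bowl, at (308,203), (306,236), (332,248) and (357,263), and the rack is empty. Next is the card.

```bash
python3 m.py 0.461 -0.2925 0.2 10; python3 -m crank '0.6 -0.118 0.373 0 -0.83;0.6 -0.118 0.373 0 -0.83;0.6 -0.118 0.373 0 -0.83;0.6 -0.118 0.373 0 -0.83;0.6 -0.118 0.373 0 -0.83;0.6 -0.118 0.373 0 -0.83;0.6 -0.118 0.373 0 -0.83;0.6 -0.118 0.373 0.04 -0.83;0.6 -0.118 0.373 0.04 -0.83;0.6 -0.118 0.373 0.04 -0.83;0.6 -0.118 0.373 0.04 -0.83;0.6 -0.118 0.373 0.04 -0.83'; python3 m.py 0.461 -0.2925 0.042 10
python3 - <<'E'
from h import *
snap("wrist","w13",scale=1.5)
E
```

```text
shift [-0.1153  0.3735  0.0376] turn -0.831 dist 0.393 rows 10 yaw 5.01 j7 -1.93
clock: 22.4
position: [0.4568, -0.2928, 0.1951]
orientation: [0.996, 0.085, -0.002, -0.002]
ft_force: [0.2, 0.9, 0.3]
grip_width: 0.598
shift [0.0046 0.001  0.1531] turn -0.033 dist 0.153 rows 4 yaw 9.8 j7 -1.08
```

View pics/w13.png

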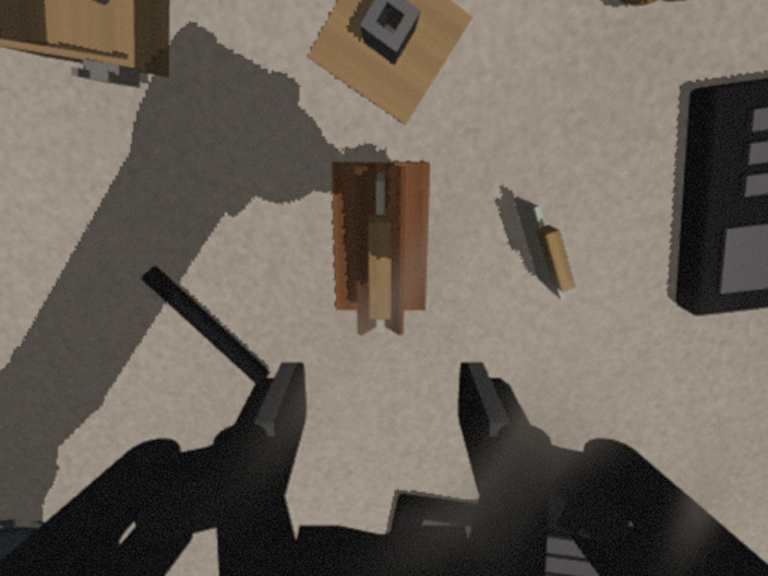

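Run:
```python
from h import *
np.set_printoptions(precision=4,suppress=True)
g=lambda x,y:((x+.5)/1.5-.5,(y+.5)/1.5-.5)
print([atz("w13",*g(*p),.11)[:2] for p in [(370,253),(391,253),(391,320),(368,320)]])
print(np.mean([atz("w13",*g(*p),.11)[:2] for p in [(370,253),(391,253),(391,320),(368,320)]],0))
print([atz("w13",*g(*p),.11)[:2] for p in [(370,216),(391,216)]],[atz("w13",*g(*p),.08)[:2] for p in [(370,216),(391,216)]])
print([atz("w13",*g(*p),.0)[:2] for p in [(333,163),(429,164),(425,309),(336,308)]])
print("lid",[atz("w13",*g(*p),.006)[:2] for p in [(308,57),(405,123),(471,16)]])
s=[atz("w13",*g(*p),.061)[:2] for p in [(382,1),(362,35),(393,61),(419,27)]];print("sl",s)
```

```text
[array([ 0.4717, -0.2821]), array([ 0.4738, -0.294 ]), array([ 0.433 , -0.3013]), array([ 0.4306, -0.2876])]
[ 0.4523 -0.2912]
[array([ 0.4928, -0.2786]), array([ 0.4948, -0.2903])] [array([ 0.4879, -0.2786]), array([ 0.4902, -0.2915])]
[array([ 0.5104, -0.2437]), array([ 0.5222, -0.3167]), array([ 0.405 , -0.3372]), array([ 0.3929, -0.2626])]
lid [array([ 0.5799, -0.2168]), array([ 0.5481, -0.2928]), array([ 0.6244, -0.3249])]
sl [array([ 0.6099, -0.2651]), array([ 0.5904, -0.2564]), array([ 0.5797, -0.2771]), array([ 0.6003, -0.289 ])]
```

Picture: the spine's top runs from (380,216) to (380,320) in the stand. The lid has moved to (390,30), about 3 cm towards +y. I'll test which way j7 turns.

```bash
python3 -m crank '0.6 0 0 0.02 2;0.6 0 0 0.04 2;0.6 0 0 0.04 2;0.6 0 0 0.04 2'; python3 m.py 0.460 -0.291 0.042 9.7
```

```text
clock: 22.78
position: [0.4588, -0.2901, 0.1571]
orientation: [1.0, -0.015, -0.001, -0.001]
ft_force: [-0.4, -0.5, -0.2]
grip_width: 0.602
shift [0.0014 0.001  0.1151] turn -1.902 dist 0.115 rows 3 yaw -1.71 j7 -1.3
```

```bash
python3 -m crank '0.6 0.0014 0.001 0.04 -1.9;0.6 0.0014 0.001 0.06 -1.9;0.6 0.0014 0.001 0.06 -1.9;0.6 0.0014 0.001 0.08 -1.9;0.6 0.0014 0.001 0.1 -1.9;0.6 0.0014 0.001 0.115 -1.9;0.6 0.0014 0.001 0.115 -1.9;0.6 0.0014 0.001 0.115 -1.9'; python3 m.py 0.460 -0.291 0.042 9.7
python3 - <<'E'
from h import *
snap("wrist","w14",scale=1.5)
E
```

```text
clock: 23.45
position: [0.4612, -0.2932, 0.0439]
orientation: [0.997, 0.082, 0.001, 0.0]
ft_force: [0.6, 0.5, -0.3]
grip_width: 0.597
shift [-0.0008 -0.0024  0.0019] turn -0.052 dist 0.003 rows 1 yaw 9.39 j7 -1.22
```

View pics/w14.png

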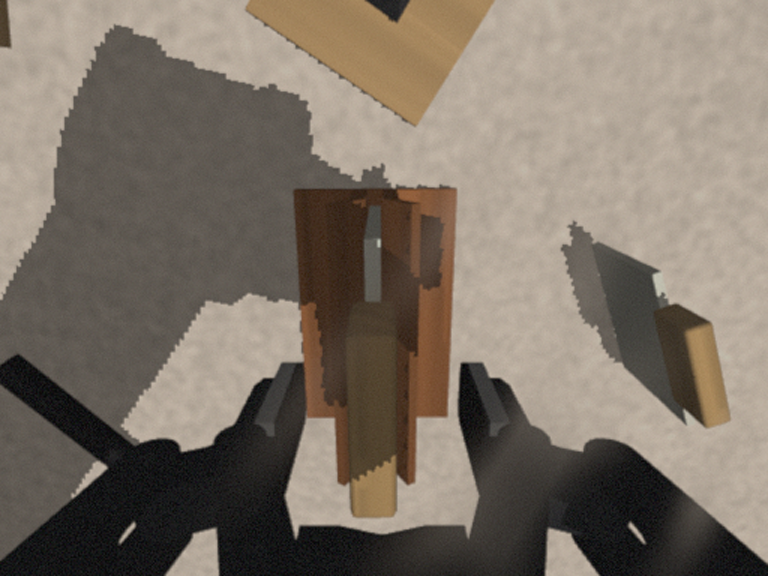

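```bash
python3 - <<'E'
from h import *
np.set_printoptions(precision=4,suppress=True)
g=lambda x,y:((x+.5)/1.5-.5,(y+.5)/1.5-.5)
print(atz("w14",*g(373,517),.11),atz("w14",*g(372,303),.08),atz("w14",*g(372,303),.11))
E
python3 -m crank '0.6 -0.0005 -0.0024 0.002 0;0.6 -0.0005 -0.0024 0.002 0;0.6 -0.0005 -0.0024 0.002 0'; python3 m.py 0.460 -0.291 0.042 9.7; python3 -m crank '0 0 0 0 0;0 0 0 0 0;0 0 0 0 0;0 0 0 0 0;0 0 0 0 0;0 0 0 0 0' 100
python3 - <<'E'
from h import *
snap("wrist","w15",scale=1.5)
E
```

```text
[ 0.4328 -0.2943  0.11  ] [ 0.4892 -0.2845  0.08  ] [ 0.4997 -0.2835  0.11  ]
clock: 23.75
position: [0.4596, -0.291, 0.0414]
orientation: [0.997, 0.082, 0.001, 0.001]
ft_force: [-0.6, 0.0, -0.1]
grip_width: 0.607
shift [ 0.0004  0.     -0.0006] turn -0.052 dist 0.001 rows 1 yaw 9.39 j7 -1.22
clock: 24.25
position: [0.4595, -0.2911, 0.0407]
orientation: [0.997, 0.082, 0.0, 0.0]
ft_force: [0.0, 0.2, 4.0]
grip_width: 0.15
```

View pics/w15.png

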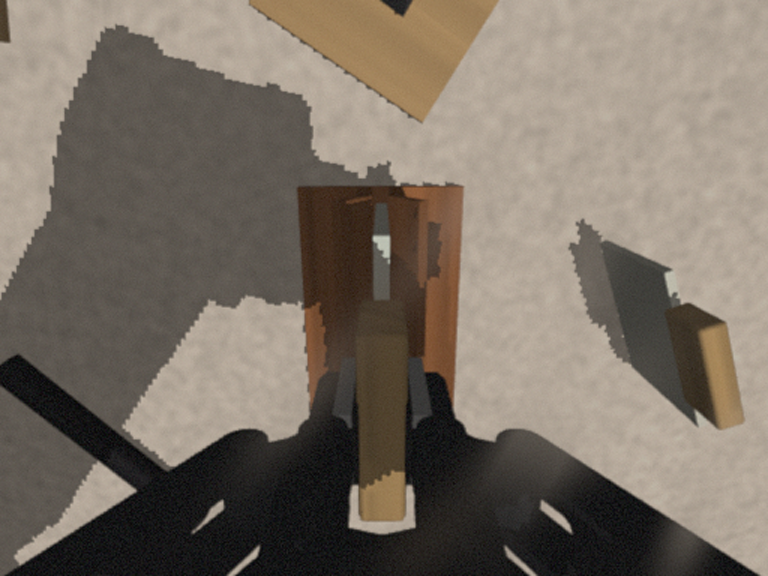

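Run:
```python
from h import *
crop("w12","w12c",(260,85,400,265),4)
crop("t12","t12c",(160,155,300,255),5)
```

```text
(no output)
```

View pics/w12c.png

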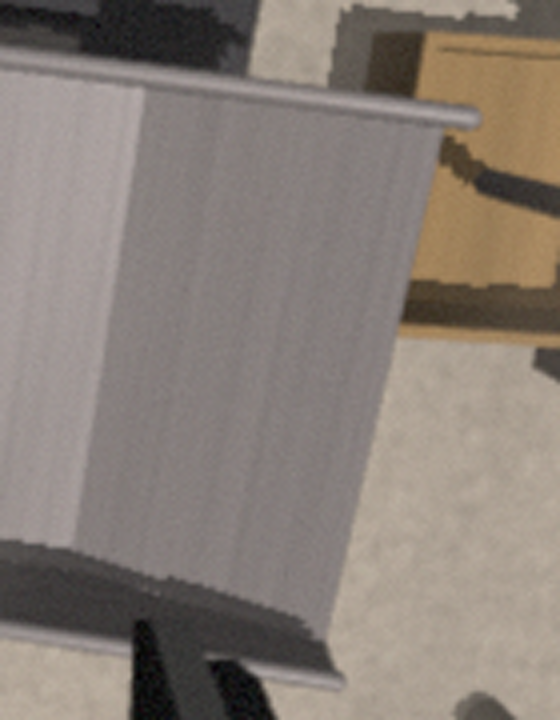

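View pics/t12c.png

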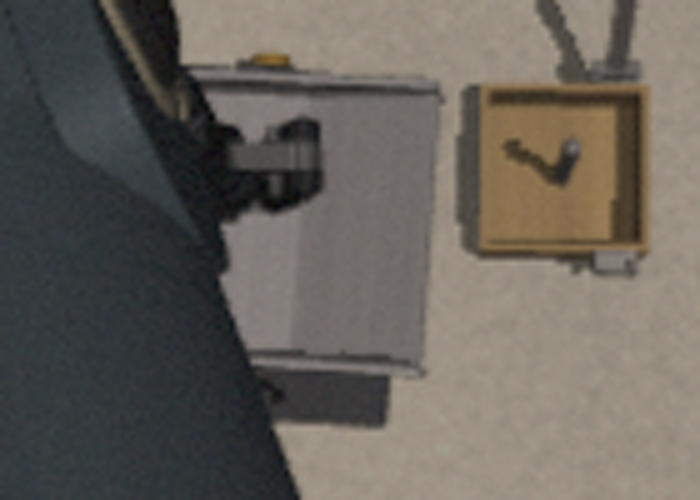

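Run:
```python
from h import *
np.set_printoptions(precision=4,suppress=True)
f=lambda x,y,s,ox,oy:((x+.5)/s-.5+ox,(y+.5)/s-.5+oy)
for n,g,pts in [("w12",lambda x,y:f(x,y,4,260,85),dict(lip=[(440,127),(328,640)],fold=[(143,90),(75,545)],wt=[(477,118),(341,685)])),
                ("t12",lambda x,y:f(x,y,5,160,155),dict(lip=[(435,97),(424,363)],fold=[(308,95),(293,350)],wt=[(440,92),(424,374)],box=[(483,87),(648,87),(648,253),(481,253)]))]:
    for k,v in pts.items():
        z=dict(lip=.131,fold=.103,wt=.149,box=.05)[k]
        a=[atz(n,*g(*p),z)[:2] for p in v]; print(n,k,a,np.mean(a,0))
```

```text
w12 lip [array([ 0.6133, -0.0064]), array([ 0.485 , -0.0031])] [ 0.5492 -0.0048]
w12 fold [array([0.6148, 0.0575]), array([0.494 , 0.0608])] [0.5544 0.0592]
w12 wt [array([ 0.6164, -0.0073]), array([ 0.4819, -0.002 ])] [ 0.5492 -0.0046]
t12 lip [array([ 0.6131, -0.0083]), array([ 0.4869, -0.0071])] [ 0.55   -0.0077]
t12 fold [array([0.6173, 0.055 ]), array([0.4921, 0.0572])] [0.5547 0.0561]
t12 wt [array([ 0.6124, -0.0111]), array([ 0.4815, -0.0078])] [ 0.5469 -0.0095]
t12 box [array([ 0.6334, -0.031 ]), array([ 0.6358, -0.1173]), array([ 0.5486, -0.1187]), array([ 0.5463, -0.0323])] [ 0.591  -0.0748]
```

The card's spine is gripped, with the lower edge 36 mm below the TCP. I'll lift it straight up.

```bash
python3 -m crank '0 0 0 -0.01 0;0 0 0 -0.03 0;0 0 0 -0.06 0;0 0 0 -0.09 0;0 0 0 -0.13 0;0 0 0 -0.17 0;0 0 0 -0.185 0;0 0 0 -0.185 0;0 0 0 -0.185 0;0 0 0 -0.185 0' 120; python3 m.py 0.5443 0.026 0.225 -30
python3 - <<'E'
from h import *
snap("wrist","w16",scale=1.5)
E
```

```text
clock: 25.13
position: [0.4578, -0.2905, 0.224]
orientation: [0.997, 0.082, -0.001, -0.001]
ft_force: [-0.3, -0.1, -1.8]
grip_width: 0.14
shift [ 0.1369 -0.2982 -0.0008] turn 6.562 dist 0.328 rows 8 yaw 9.37 j7 -1.08
```

View pics/w16.png

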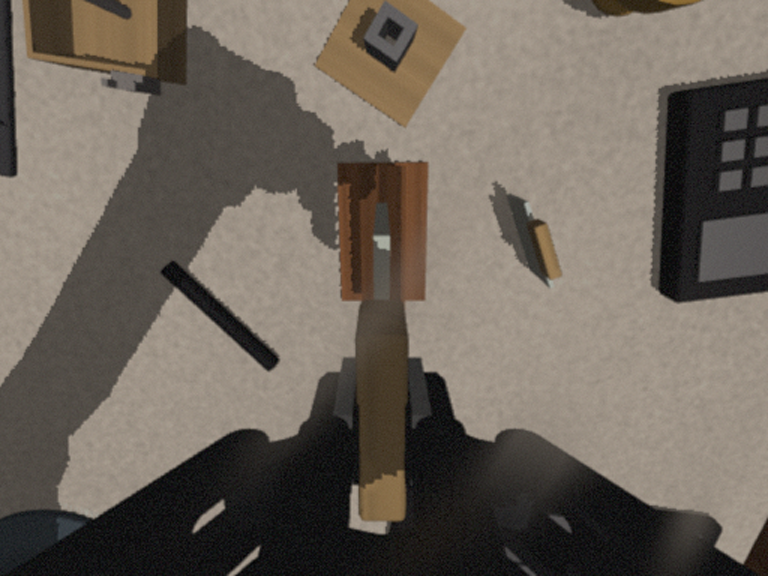

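```bash
python3 -m crank '0 0.02 -0.04 -0.01 1;0 0.137 -0.298 -0.01 6.5;0 0.137 -0.298 -0.01 6.5;0 0.137 -0.298 -0.01 6.5;0 0.137 -0.298 -0.01 6.5;0 0.137 -0.298 -0.01 6.5;0 0.137 -0.298 -0.01 6.5;0 0.137 -0.298 -0.01 6.5;0 0.137 -0.298 -0.01 6.5;0 0.137 -0.298 -0.01 6.5;0 0.137 -0.298 -0.01 6.5;0 0.137 -0.298 -0.01 6.5' 120; python3 m.py 0.5443 0.026 0.225 -30
```

```text
clock: 26.18
position: [0.5449, 0.024, 0.2339]
orientation: [0.967, -0.256, -0.001, 0.001]
ft_force: [0.4, -0.5, -0.8]
grip_width: 0.147
shift [-0.0015 -0.0015  0.0089] turn 0.05 dist 0.009 rows 1 yaw -29.7 j7 -2.38
```

```bash
python3 -m crank '0 0 0 0 0;0 0 0 0 0' 120; python3 m.py 0.5443 0.026 0.225 -30;  python3 - <<'E'
from h import *
snap("wrist","w17",scale=1.5);snap("scene","s17"); crop("s17","s17c",(230,130,350,290),4.5)
E
```

```text
clock: 26.35
position: [0.5454, 0.0236, 0.2348]
orientation: [0.966, -0.257, -0.0, 0.0]
ft_force: [1.0, -0.9, -0.6]
grip_width: 0.145
shift [-0.0022 -0.0016  0.0098] turn 0.035 dist 0.01 rows 1 yaw -29.79 j7 -2.38
```

View pics/w17.png

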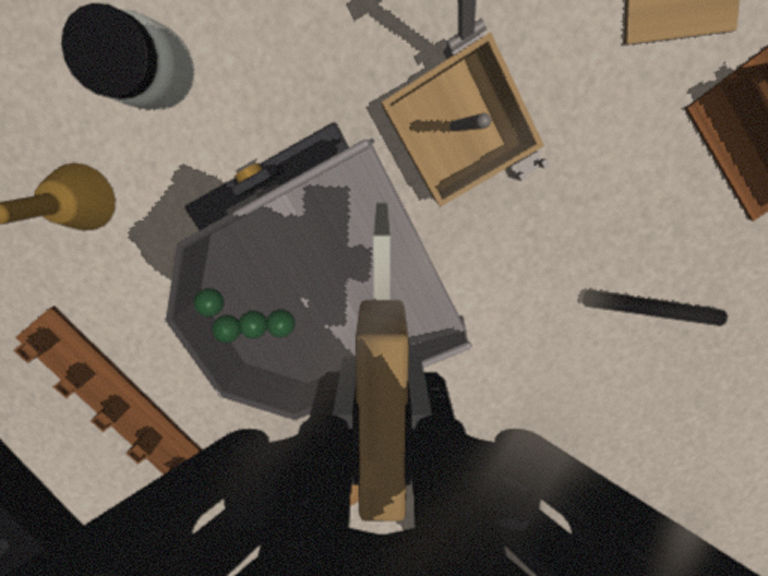

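View pics/s17c.png

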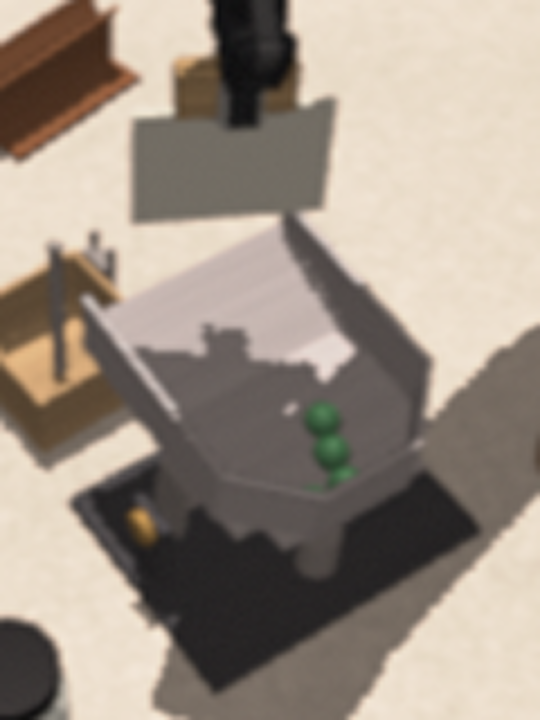

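Run:
```python
from h import *
s=manip.observe();R=yaw();p=s["position"]
for x in(.0515,-.0485):
    for z in (.0357,.0357-.075):
        q=(proj("s17",p+R@[x,0,z])-[230,130])*4.5; print(x,z,q)
```

```text
0.0515 0.0357 [130.33721837 217.15549183]
0.0515 -0.039299999999999995 [130.78803321 110.70896881]
-0.0485 0.0357 [321.97757748 202.6329131 ]
-0.0485 -0.039299999999999995 [335.54241804  95.85589974]
```

```bash
python3 -m crank '0 -0.002 -0.0016 0.03 0;0 -0.002 -0.0016 0.05 0;0 -0.002 -0.0016 0.066 0;0 -0.002 -0.0016 0.066 0;0 -0.002 -0.0016 0.066 0;0 -0.002 -0.0016 0.066 0' 120; python3 m.py 0.5443 0.026 0.163 -30;  python3 - <<'E'
from h import *
snap("wrist","w18",scale=1.5);snap("scene","s18"); crop("s18","s18c",(230,130,350,290),4.5)
E
```

```text
clock: 26.95
position: [0.5456, 0.0277, 0.1705]
orientation: [0.967, -0.256, 0.001, -0.0]
ft_force: [-0.2, 0.4, -0.1]
grip_width: 0.141
shift [-0.0003  0.0021  0.0075] turn 0.057 dist 0.008 rows 1 yaw -29.66 j7 -2.43
```

View pics/w18.png

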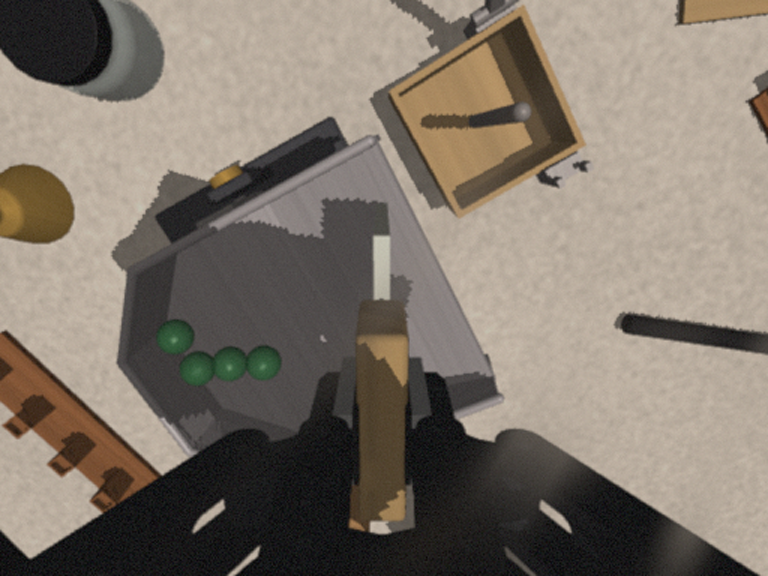

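View pics/s18c.png

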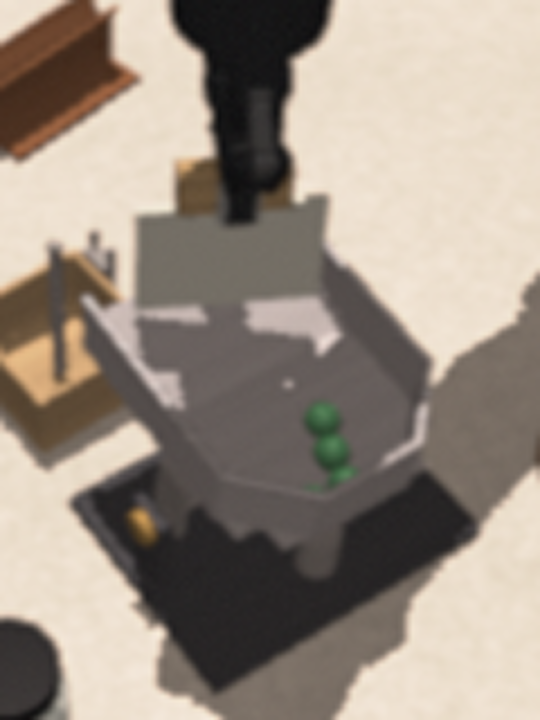

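```bash
python3 - <<'E'
import numpy as np
for q in [0,.1,.2,.3,.4,.45,.5,.55,.6,.65,.68]:
    c,s=np.cos(q),np.sin(q); lx,lz=90*c+70*s,-90*s+70*c; sl=.414-q
    xn=lx-9*np.cos(sl); xf=xn-48
    h=lambda x: lz-(lx-x)*np.tan(sl)
    E=max(h(xn),h(xf)); f=xn-(90-9*np.cos(.414))
    print(q,"f",round(f,1),"dx,dy",round(.476*f,1),round(.88*f,1),"TCPz",round(61+E+35.7,1),"gap other",round(abs(h(xn)-h(xf)),1))
E
python3 m.py 0.5443 0.026 0.163 -30
```

```text
0 f 0.0 dx,dy 0.0 0.0 TCPz 163.1 gap other 21.1
0.1 f 6.2 dx,dy 3.0 5.5 TCPz 154.6 gap other 15.6
0.2 f 11.6 dx,dy 5.5 10.2 TCPz 145.5 gap other 10.4
0.3 f 16.0 dx,dy 7.6 14.0 TCPz 136.0 gap other 5.5
0.4 f 19.4 dx,dy 9.2 17.1 TCPz 126.0 gap other 0.7
0.45 f 20.7 dx,dy 9.9 18.2 TCPz 122.6 gap other 1.7
0.5 f 21.8 dx,dy 10.4 19.2 TCPz 119.9 gap other 4.1
0.55 f 22.6 dx,dy 10.8 19.9 TCPz 117.1 gap other 6.6
0.6 f 23.2 dx,dy 11.0 20.4 TCPz 114.4 gap other 9.0
0.65 f 23.5 dx,dy 11.2 20.7 TCPz 111.6 gap other 11.5
0.68 f 23.6 dx,dy 11.2 20.7 TCPz 110.0 gap other 13.1
shift [-0.0004  0.0023  0.0078] turn 0.059 dist 0.008 rows 1 yaw -29.65 j7 -2.43
```

```bash
python3 -m crank '0 0 0.002 0.004 0;0 0 0.002 0.007 0;0 0.001 0.004 0.010 0;0 0.002 0.006 0.013 0;0 0.003 0.008 0.016 0;0 0.004 0.009 0.019 0;0 0.004 0.010 0.022 0;0 0.005 0.012 0.025 0;0 0.005 0.012 0.025 0;0 0.005 0.012 0.025 0' 120; python3 m.py 0.5443 0.026 0.163 -30;  python3 - <<'E'
from h import *
snap("wrist","w19",scale=1.5);snap("scene","s19"); crop("s19","s19c",(230,130,350,290),4.5)
E
```

```text
clock: 27.88
position: [0.5438, 0.0145, 0.1444]
orientation: [0.967, -0.256, 0.001, -0.0]
ft_force: [1.9, -1.1, 3.6]
grip_width: 0.145
shift [-0.0052 -0.0103 -0.0186] turn 0.059 dist 0.022 rows 1 yaw -29.65 j7 -2.43
```

View pics/w19.png

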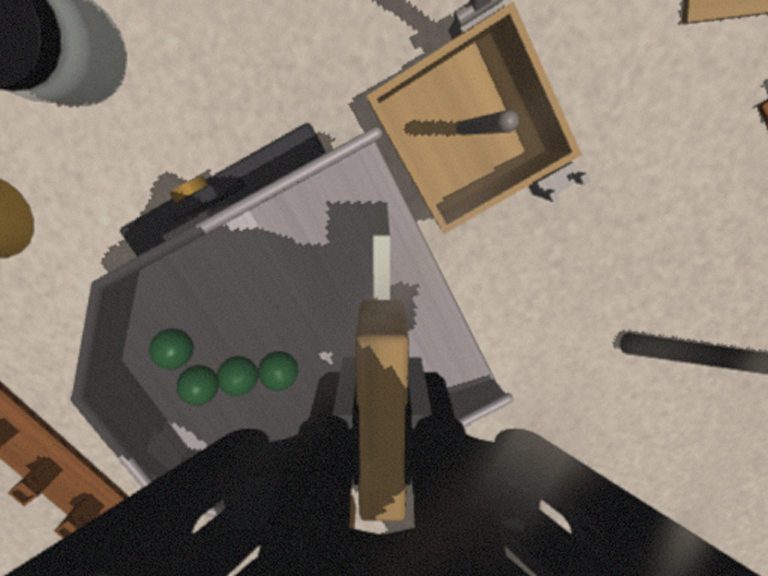

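View pics/s19c.png

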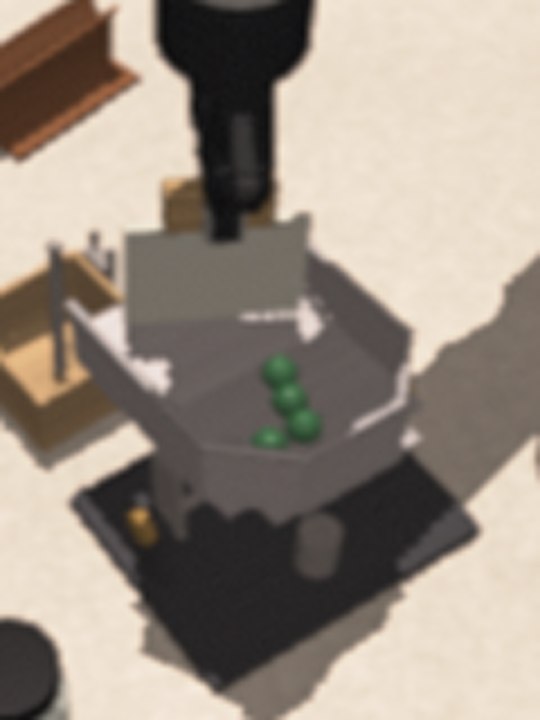

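```bash
python3 -m crank '0 0 0.001 0.002 0;0 0.001 0.002 0.005 0;0 0.002 0.003 0.008 0;0 0.002 0.005 0.011 0;0 0.003 0.006 0.014 0;0 0.004 0.007 0.016 0;0 0.004 0.007 0.016 0;0 0.004 0.007 0.016 0;0 0.004 0.007 0.016 0;0 0.004 0.007 0.016 0' 120; python3 m.py 0.5443 0.026 0.163 -30;  python3 - <<'E'
from h import *
snap("wrist","w20",scale=1.5);snap("scene","s20"); crop("s20","s20c",(230,130,350,290),4.5)
E
```

```text
clock: 28.82
position: [0.5429, 0.0074, 0.1283]
orientation: [0.967, -0.255, -0.0, -0.0]
ft_force: [1.4, 1.9, 2.8]
grip_width: 0.141
shift [-0.008  -0.0169 -0.0346] turn 0.067 dist 0.039 rows 1 yaw -29.6 j7 -2.43
```

View pics/w20.png

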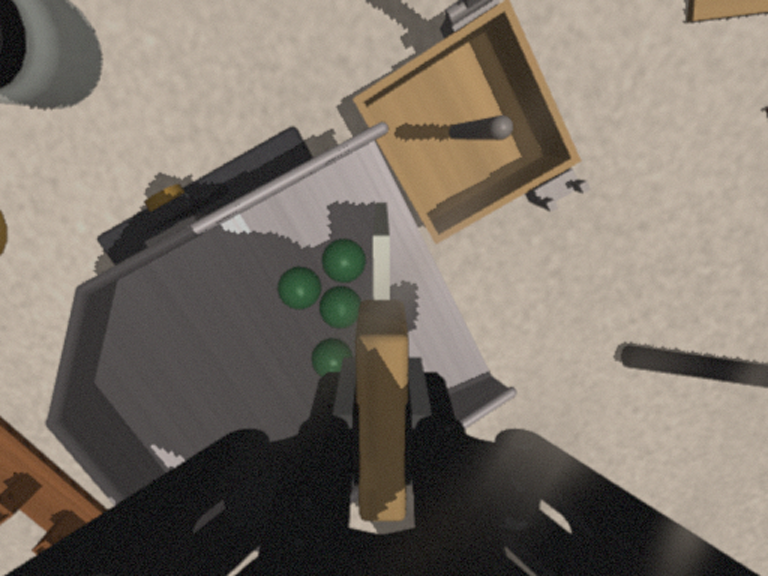

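View pics/s20c.png

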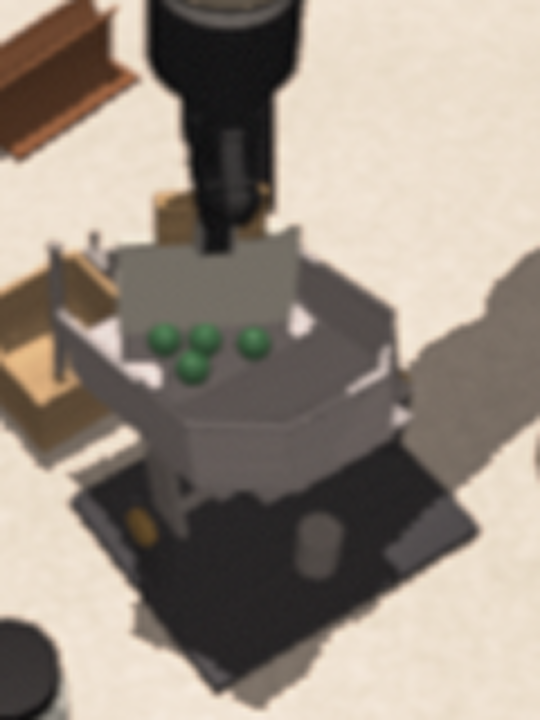

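```bash
python3 -m crank '0 0.001 0.002 0.003 0;0 0.001 0.003 0.005 0;0 0.001 0.003 0.007 0;0 0.002 0.004 0.009 0;0 0.002 0.004 0.011 0;0 0.002 0.004 0.013 0;0 0.002 0.004 0.015 0;0 0.002 0.005 0.017 0;0 0.002 0.005 0.017 0;0 0.002 0.005 0.017 0' 120; python3 m.py 0.5443 0.026 0.163 -30;  python3 - <<'E'
from h import *
snap("wrist","w21",scale=1.5);snap("scene","s21"); crop("s21","s21c",(230,130,350,290),4.5)
E
```

```text
clock: 29.75
position: [0.5427, 0.0003, 0.1119]
orientation: [0.967, -0.256, 0.0, 0.001]
ft_force: [2.3, -0.6, 8.3]
grip_width: 0.15
shift [-0.0113 -0.0231 -0.0512] turn 0.047 dist 0.057 rows 2 yaw -29.72 j7 -2.43
```

View pics/w21.png

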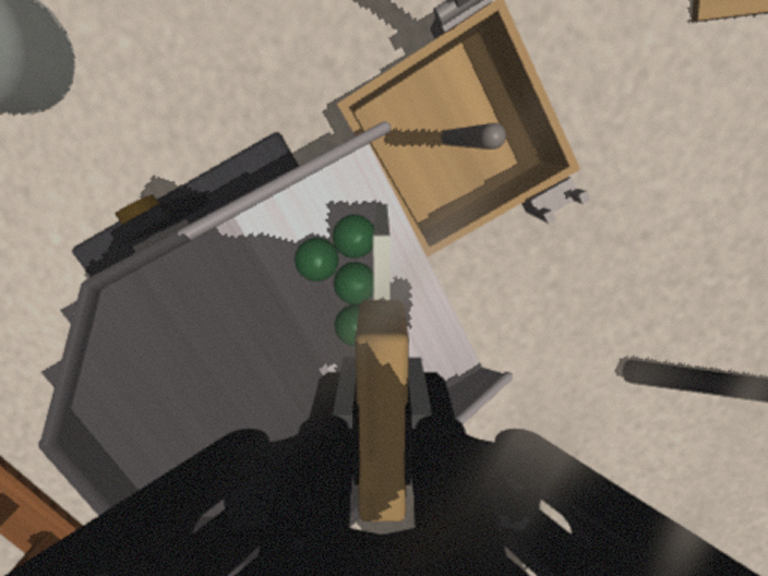

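View pics/s21c.png

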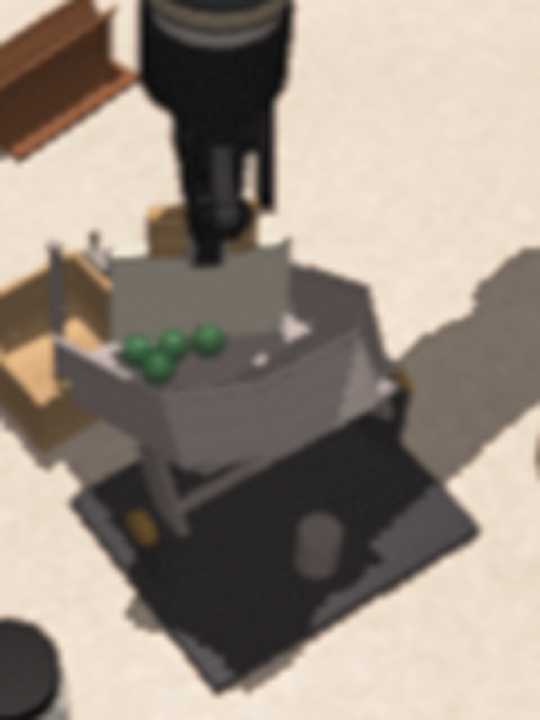

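```bash
python3 -m crank '0 0 0 0.001 0;0 0 0 0.002 0;0 0 0 0.002 0;0 0 0 0.002 0;0 0 0 0.002 0;0 0 0 0.002 0;0 0 0 0.002 0;0 0 0 0.002 0' 120
python3 - <<'E'
from h import *
snap("wrist","w22",scale=1.5)
E
```

```text
clock: 30.52
position: [0.5427, -0.0001, 0.11]
orientation: [0.967, -0.256, 0.0, 0.001]
ft_force: [1.3, -1.3, 9.8]
grip_width: 0.143
```

View pics/w22.png

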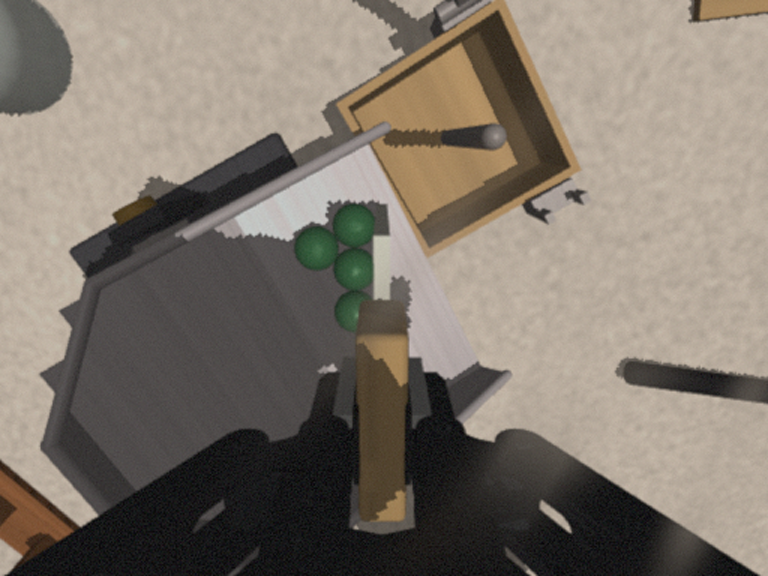

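```bash
python3 -m crank '0 0 0 0.001 0;0 0 0 0.001 0;0 0 0 0.001 0;0 0 0 0.001 0;0 0 0 0.001 0;0 0 0 0.001 0;0 0 0 0.001 0;0 0 0 0.001 0;0 0 0 0.001 0;0 0 0 0.001 0;0 0 0 0.001 0;0 0 0 0.001 0' 120
python3 - <<'E'
from h import *
snap("wrist","w23",scale=1.5)
E
```

```text
clock: 31.57
position: [0.5427, -0.0002, 0.109]
orientation: [0.967, -0.256, 0.0, 0.001]
ft_force: [1.1, -2.3, 9.5]
grip_width: 0.146
```

View pics/w23.png

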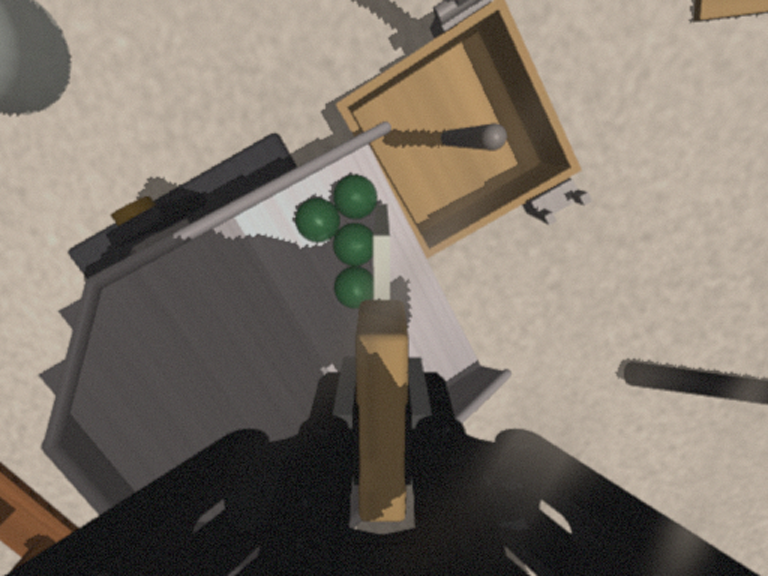

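```bash
python3 -m crank '0 0 0 0 0;0 0 0 0 0;0 0 0 0 0;0 0 0 0 0;0 0 0 0 0;0 0 0 0 0;0 0 0 0 0;0 0 0 0 0;0 0 0 0 0;0 0 0 0 0;0 0 0 0 0;0 0 0 0 0' 120
python3 - <<'E'
from h import *
snap("wrist","w24",scale=1.5)
E
```

```text
clock: 32.62
position: [0.5428, -0.0002, 0.1092]
orientation: [0.967, -0.256, 0.0, 0.001]
ft_force: [0.6, -2.0, 10.3]
grip_width: 0.149
```

View pics/w24.png

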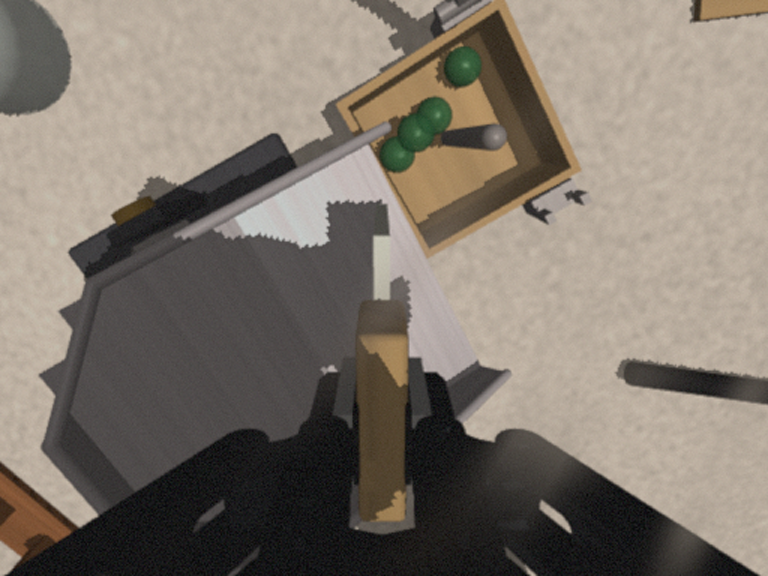

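All four balls are in the box, at (463,67), (434,115), (415,132) and (397,155). I'll let the bowl rise with the card following the lip.

```bash
python3 -m crank '0 0 0 -0.004 0;0 -0.001 -0.001 -0.008 0;0 -0.001 -0.002 -0.012 0;0 -0.002 -0.003 -0.016 0;0 -0.002 -0.005 -0.021 0;0 -0.003 -0.007 -0.026 0;0 -0.004 -0.009 -0.031 0;0 -0.006 -0.011 -0.037 0;0 -0.008 -0.015 -0.044 0;0 -0.01 -0.019 -0.051 0;0 -0.011 -0.021 -0.055 0;0 -0.011 -0.021 -0.055 0' 120;  python3 - <<'E'
from h import *
snap("scene","s25"); crop("s25","s25c",(230,130,350,290),4.5)
E
```

```text
clock: 33.67
position: [0.5432, 0.0265, 0.1641]
orientation: [0.967, -0.255, 0.0, -0.0]
ft_force: [0.7, 0.8, 1.1]
grip_width: 0.145
```

View pics/s25c.png

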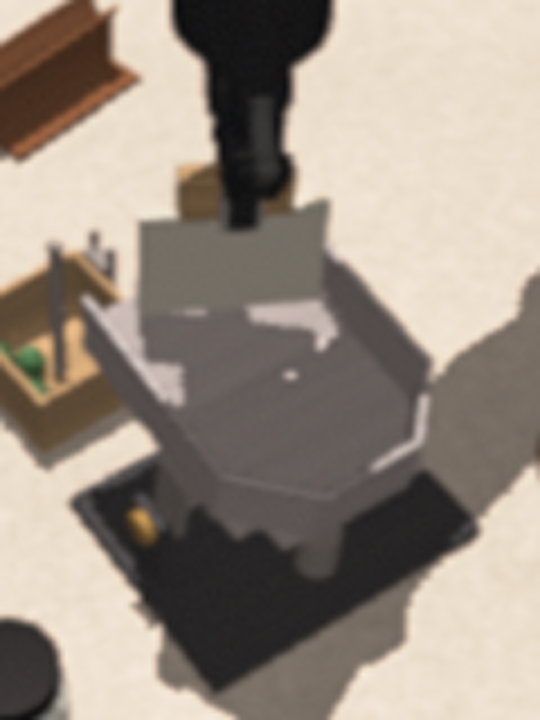

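```bash
python3 -m crank '0 0 0 -0.03 0;0 0 0 -0.065 0;0 0 0 -0.07 0;0 0 0 -0.07 0' 120; python3 m.py 0.4595 -0.2911 0.235 9.39
```

```text
clock: 34.05
position: [0.5442, 0.0254, 0.2349]
orientation: [0.967, -0.256, 0.002, -0.0]
ft_force: [0.6, -0.5, -1.2]
grip_width: 0.146
shift [ 8.290e-02  3.169e-01 -3.000e-04] turn -6.506 dist 0.328 rows 8 yaw -29.65 j7 -2.38
```

```bash
python3 -m crank '0 0.083 0.317 0 -3;0 0.083 0.317 0 -6.5;0 0.083 0.317 0 -6.5;0 0.083 0.317 0 -6.5;0 0.083 0.317 0 -6.5;0 0.083 0.317 0 -6.5;0 0.083 0.317 0 -6.5;0 0.083 0.317 0 -6.5;0 0.083 0.317 0 -6.5;0 0.083 0.317 0 -6.5;0 0.083 0.317 0 -6.5;0 0.083 0.317 0 -6.5' 120;python3 -m crank '0 0 0 0 0;0 0 0 0 0' 120; python3 m.py 0.4595 -0.2911 0.235 9.39;  python3 - <<'E'
from h import *
snap("wrist","w26",scale=1.5);snap("scene","s26"); crop("s26","s26c",(160,60,310,200),4)
E
```

```text
clock: 35.05
position: [0.4581, -0.29, 0.2317]
orientation: [0.997, 0.082, -0.001, -0.001]
ft_force: [1.3, 0.0, -0.8]
grip_width: 0.144
clock: 35.22
position: [0.4591, -0.2897, 0.233]
orientation: [0.997, 0.083, -0.0, -0.0]
ft_force: [0.2, 0.1, 0.1]
grip_width: 0.144
shift [ 0.0002  0.0015 -0.002 ] turn 0.025 dist 0.003 rows 1 yaw 9.54 j7 -1.08
```

View pics/w26.png

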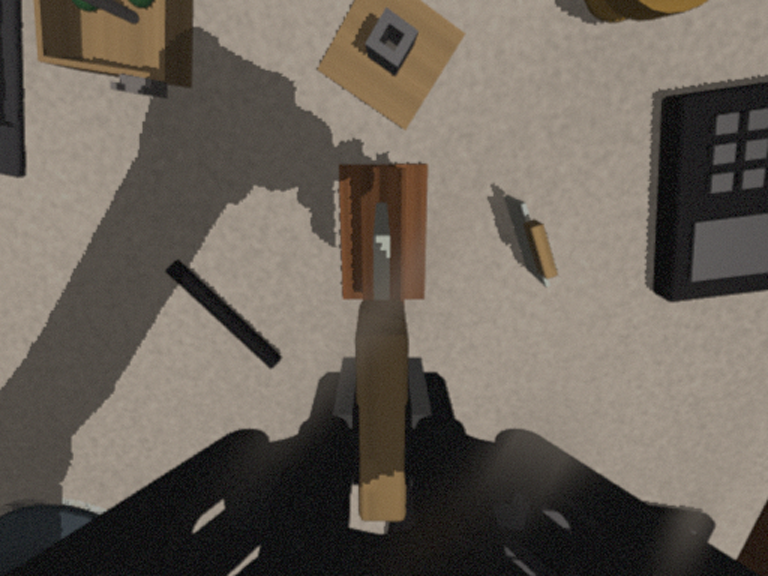

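View pics/s26c.png

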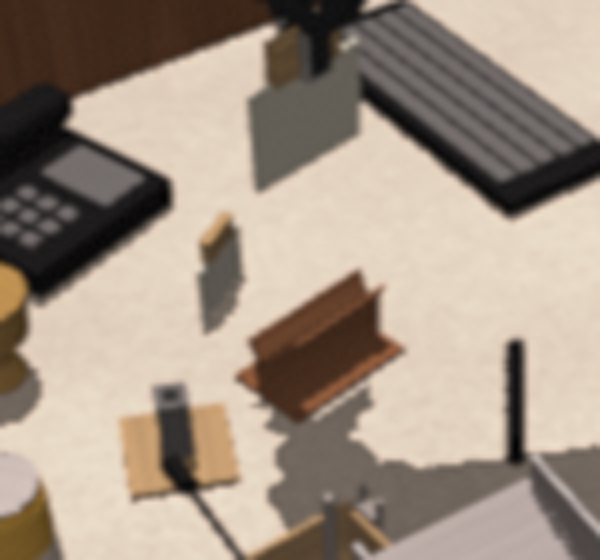

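```bash
python3 -m crank '0 0.0002 0.0013 0.04 0.02;0 0.0002 0.0013 0.08 0.02;0 0.0002 0.0013 0.12 0.02;0 0.0002 0.0013 0.13 0.02;0 0.0002 0.0013 0.13 0.02;0 0.0002 0.0013 0.13 0.02;0 0.0002 0.0013 0.13 0.02' 120; python3 m.py 0.4595 -0.2911 0.0407 9.39
```

```text
clock: 35.9
position: [0.4613, -0.2933, 0.1059]
orientation: [0.997, 0.081, 0.002, 0.001]
ft_force: [-0.2, -0.5, 0.4]
grip_width: 0.148
shift [-0.0017 -0.0026  0.0652] turn -0.019 dist 0.065 rows 2 yaw 9.28 j7 -1.17
```

```bash
python3 -m crank '0 0 0 0 0;0 0 0 0 0' 120; python3 m.py 0.4595 -0.2911 0.0407 9.39
```

```text
clock: 36.07
position: [0.4605, -0.2934, 0.1054]
orientation: [0.997, 0.081, 0.001, 0.001]
ft_force: [0.1, 0.2, -0.5]
grip_width: 0.143
shift [-0.0008 -0.0026  0.0647] turn -0.024 dist 0.065 rows 2 yaw 9.25 j7 -1.17
```

```bash
python3 -m crank '0 -0.0008 -0.0022 0 -0.02;0 -0.0008 -0.0022 0.01 -0.02;0 -0.0008 -0.0022 0.02 -0.02;0 -0.0008 -0.0022 0.025 -0.02;0 -0.0008 -0.0022 0.025 -0.02;0 -0.0008 -0.0022 0.025 -0.02' 120; python3 m.py 0.4595 -0.2911 0.0407 9.39
```

```text
clock: 36.57
position: [0.4576, -0.2904, 0.0776]
orientation: [0.997, 0.082, -0.001, -0.001]
ft_force: [-0.2, -1.1, -1.0]
grip_width: 0.147
shift [0.0018 0.0011 0.0368] turn -0.003 dist 0.037 rows 1 yaw 9.37 j7 -1.2
```

```bash
python3 -m crank '0 0.0008 0.0003 0 0;0 0.0008 0.0003 0 0;0 0.0008 0.0003 0 0' 120; python3 m.py 0.4595 -0.2911 0.0407 9.39;python3 -m crank '0 0 0 0.008 0;0 0 0 0.016 0;0 0 0 0.024 0;0 0 0 0.032 0;0 0 0 0.035 0;0 0 0 0.036 0;0 0 0 0.036 0' 120; python3 m.py 0.4595 -0.2911 0.0407 9.39
python3 - <<'E'
from h import *
snap("wrist","w27",scale=1.5);snap("scene","s27"); crop("s27","s27c",(160,60,310,200),4)
E
```

```text
clock: 36.82
position: [0.4592, -0.2908, 0.0786]
orientation: [0.997, 0.082, 0.0, 0.0]
ft_force: [-1.3, 0.0, -1.2]
grip_width: 0.148
shift [0.0003 0.0004 0.0379] turn -0.001 dist 0.038 rows 1 yaw 9.38 j7 -1.2
clock: 37.4
position: [0.4586, -0.2906, 0.0418]
orientation: [0.997, 0.082, -0.0, -0.0]
ft_force: [0.4, -0.9, -0.9]
grip_width: 0.146
shift [0.0008 0.0006 0.0011] turn -0.003 dist 0.002 rows 1 yaw 9.37 j7 -1.23
```

View pics/s27c.png

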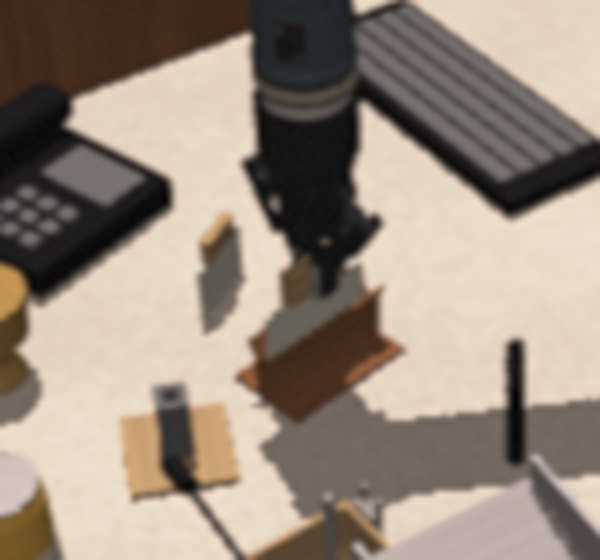

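View pics/w27.png

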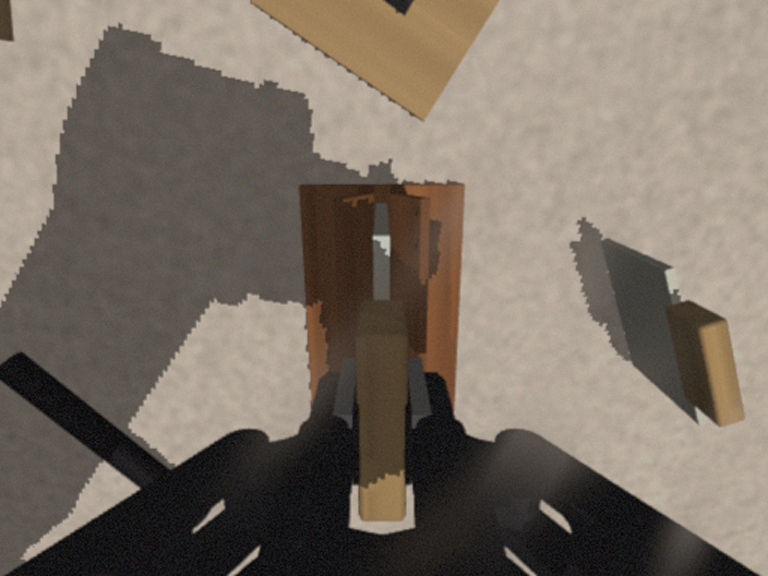

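```bash
python3 -m crank '0 0 0 0.001 0;0 0 0 0.0015 0;0 0 0 0.0015 0' 40; python3 -m crank '0.3 0 0 0 0;0.6 0 0 0 0;0.6 0 0 0 0;0.6 0 0 0 0;0.6 0 0 -0.02 0;0.6 0 0 -0.06 0;0.6 0 0 -0.1 0;0.6 0 0 -0.14 0;0.6 0 0 -0.16 0;0.6 0 0 -0.16 0' 40; python3 m.py 0.601 -0.273 0.2 -23
python3 - <<'E'
from h import *
snap("wrist","w28",scale=1.5);snap("scene","s28"); crop("s28","s28c",(160,60,310,200),4)
E
```

```text
clock: 37.75
position: [0.4589, -0.2908, 0.041]
orientation: [0.997, 0.082, 0.0, 0.0]
ft_force: [0.9, -0.0, -0.9]
grip_width: 0.147
clock: 38.58
position: [0.4622, -0.2921, 0.2066]
orientation: [0.997, 0.082, 0.004, 0.003]
ft_force: [0.4, 0.2, 0.3]
grip_width: 0.601
shift [0.14   0.0037 0.0077] turn 5.395 dist 0.14 rows 4 yaw 9.37 j7 -1.1
```

View pics/s28c.png

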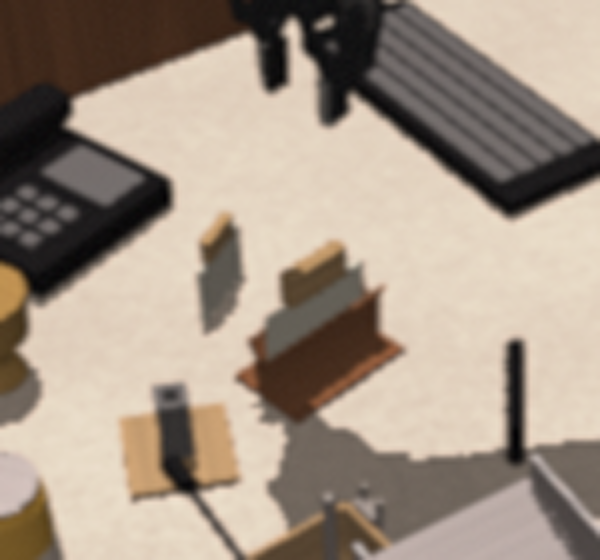

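View pics/w28.png

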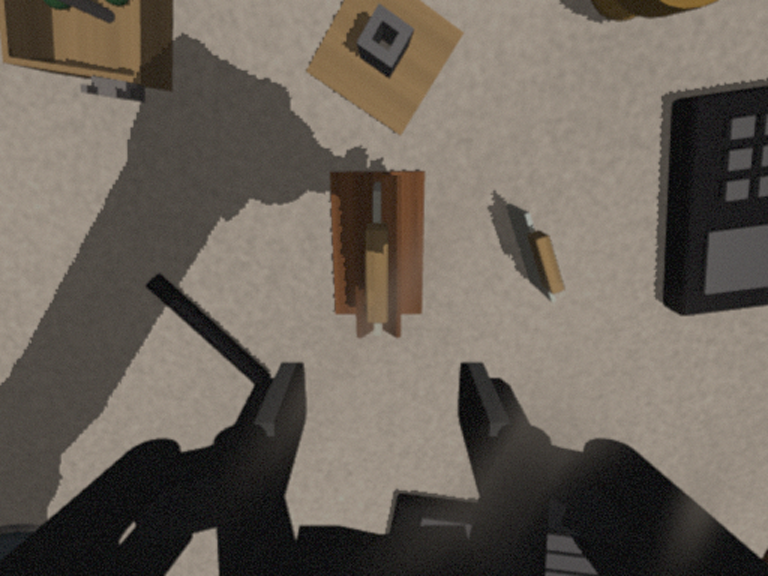

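The card is home in its stand, spine at (377,275). Now the lid: I'll move near it, turned to its sides, and measure.

```bash
python3 - <<'E'
from h import *
np.set_printoptions(precision=4,suppress=True)
g=lambda x,y:((x+.5)/1.5-.5,(y+.5)/1.5-.5)
c=[atz("w28",*g(*p),.006)[:2] for p in [(307,72),(402,135),(463,33)]];print(c,(c[0]+c[2])/2)
E
python3 m.py 0.572 -0.327 0.2 67.3; python3 -m crank '0.6 0.03 0.01 0 -1;0.6 0.102 0.053 0 -9.6;0.6 0.102 0.053 0 -9.6;0.6 0.102 0.053 0 -9.6;0.6 0.102 0.053 0 -9.6;0.6 0.102 0.053 0 -9.6;0.6 0.102 0.053 0 -9.6;0.6 0.102 0.053 0 -9.6;0.6 0.102 0.053 0 -9.6;0.6 0.102 0.053 0 -9.6;0.6 0.102 0.053 0 -9.6;0.6 0.102 0.053 0 -9.6' 40
python3 - <<'E'
from h import *
snap("wrist","w29",scale=1.5)
E
```

```text
[array([ 0.5796, -0.2172]), array([ 0.5474, -0.2944]), array([ 0.6237, -0.3258])] [ 0.6017 -0.2715]
shift [0.1057 0.0539 0.0017] turn -9.656 dist 0.119 rows 3 yaw 9.37 j7 -1.1
clock: 39.68
position: [0.5678, -0.3263, 0.2002]
orientation: [0.834, 0.551, -0.0, -0.0]
ft_force: [-0.5, -0.4, 0.6]
grip_width: 0.6
```

View pics/w29.png

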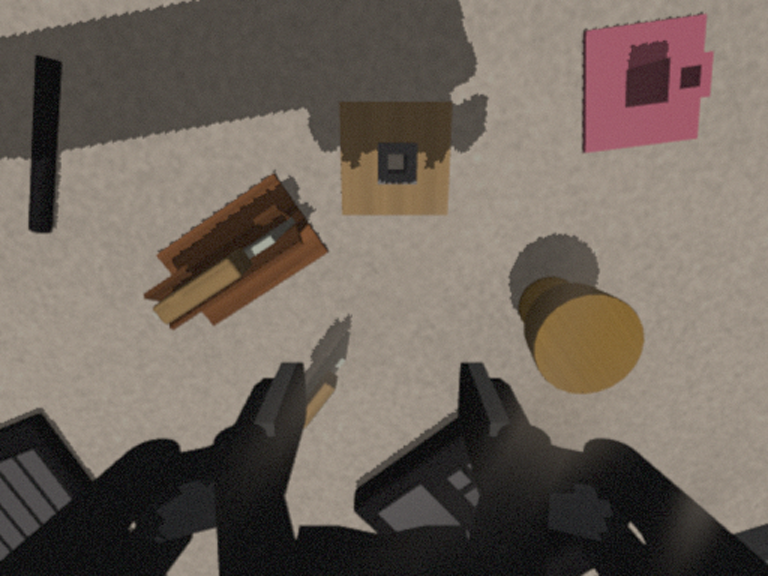

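Run:
```python
from h import *
np.set_printoptions(precision=4,suppress=True)
crop("w29","w29c",(215,55,315,155),6)
g=lambda x,y:((x+.5)/1.5-.5,(y+.5)/1.5-.5)
c=[atz("w29",*g(*p),.006)[:2] for p in [(340,101),(451,101),(449,215),(342,215)]];print(c,np.mean(c,0))
print([np.degrees(np.arctan2(*(b-a)[::-1])) for a,b in [(c[3],c[0]),(c[2],c[1]),(c[0],c[1]),(c[3],c[2])]])
c=[atz("w29",*g(*p),.061)[:2] for p in [(379,143),(417,143),(417,183),(379,183)]];print(c,np.mean(c,0))
```

```text
[array([ 0.5813, -0.2162]), array([ 0.6567, -0.2485]), array([ 0.6256, -0.3268]), array([ 0.5475, -0.2934])] [ 0.6028 -0.2712]
[np.float64(66.34641155450143), np.float64(68.34342276343432), np.float64(-23.179650792955833), np.float64(-23.167178065740263)]
[array([ 0.5966, -0.2545]), array([ 0.6191, -0.2642]), array([ 0.6097, -0.2877]), array([ 0.5865, -0.2778])] [ 0.603  -0.2711]
```

View pics/w29c.png

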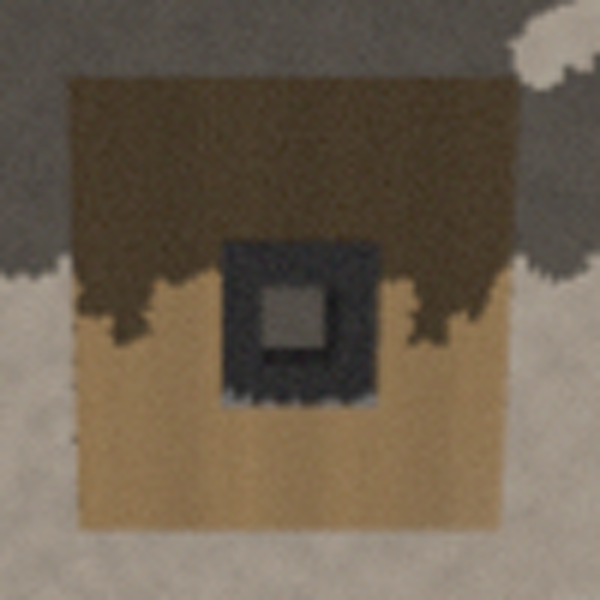

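```bash
python3 m.py 0.603 -0.271 0.08 67; python3 -m crank '0.6 0.064 -0.01 0 0.05;0.6 0.064 -0.01 0 0.05;0.6 0.064 -0.01 0.04 0.05;0.6 0.064 -0.01 0.08 0.05;0.6 0.064 -0.01 0.11 0.05;0.6 0.064 -0.01 0.12 0.05;0.6 0.064 -0.01 0.12 0.05;0.6 0.064 -0.01 0.12 0.05;0.6 0.064 -0.01 0.12 0.05' 40;python3 m.py 0.603 -0.271 0.0 67;  python3 - <<'E'
from h import *
snap("wrist","w30",scale=1.5)
E
```

```text
shift [0.0647 0.0106 0.1205] turn -0.016 dist 0.137 rows 4 yaw 66.9 j7 -0.27
clock: 40.48
position: [0.5859, -0.2639, 0.0833]
orientation: [0.836, 0.549, 0.001, 0.002]
ft_force: [-0.1, 0.2, 0.7]
grip_width: 0.596
shift [0.0003 0.0182 0.0834] turn -0.058 dist 0.085 rows 3 yaw 66.65 j7 -0.45
```

View pics/w30.png

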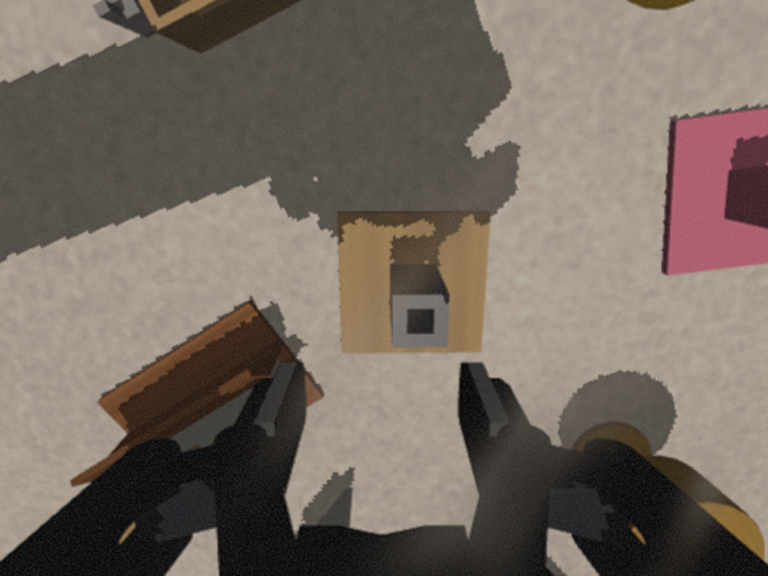

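```bash
python3 -m crank '0.6 0 0.0185 0 -0.05;0.6 0 0.0185 0 -0.05;0.6 0 0.0185 0.02 -0.05;0.6 0 0.0185 0.02 -0.05;0.6 0 0.0185 0.02 -0.05' 40;python3 m.py 0.603 -0.271 0.0 67;  python3 - <<'E'
from h import *
snap("wrist","w31",scale=1.5)
np.set_printoptions(precision=4,suppress=True)
E
```

```text
clock: 40.95
position: [0.6003, -0.2709, 0.0611]
orientation: [0.834, 0.552, -0.0, -0.0]
ft_force: [0.7, 1.1, 0.5]
grip_width: 0.601
shift [0.001  0.0026 0.0611] turn -0.007 dist 0.061 rows 2 yaw 66.96 j7 -0.45
```

View pics/w31.png

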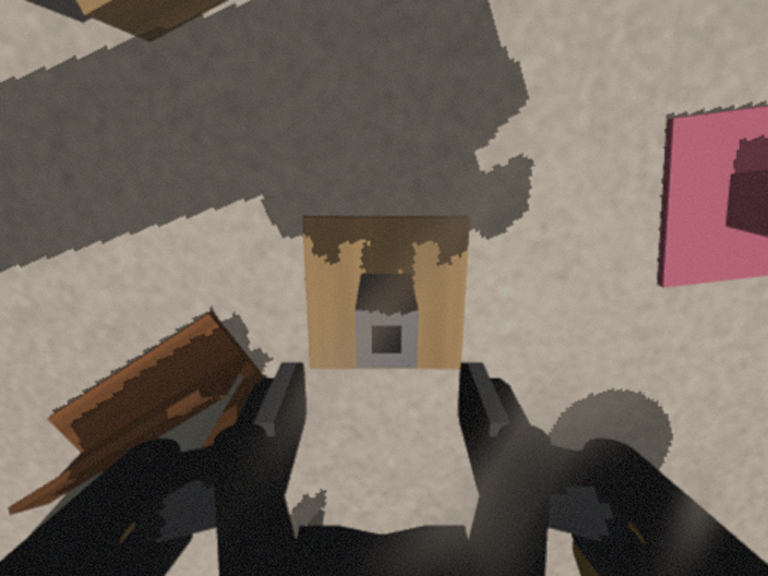

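```bash
python3 -m crank '0.6 0.001 0.0015 0.02 0;0.6 0.001 0.0015 0.04 0;0.6 0.001 0.0015 0.055 0;0.6 0.001 0.0015 0.061 0;0.6 0.001 0.0015 0.061 0;0.6 0.001 0.0015 0.061 0;0.6 0.001 0.0015 0.061 0' 40;python3 m.py 0.603 -0.271 0.0 67;  python3 - <<'E'
from h import *
snap("wrist","w32",scale=1.5)
np.set_printoptions(precision=4,suppress=True)
g=lambda x,y:((x+.5)/1.5-.5,(y+.5)/1.5-.5)
E
```

```text
clock: 41.58
position: [0.6037, -0.2708, 0.0011]
orientation: [0.834, 0.552, 0.001, 0.001]
ft_force: [0.2, -0.1, 0.2]
grip_width: 0.599
shift [-0.0005 -0.0005  0.0011] turn -0.004 dist 0.001 rows 1 yaw 66.97 j7 -0.5
```

View pics/w32.png

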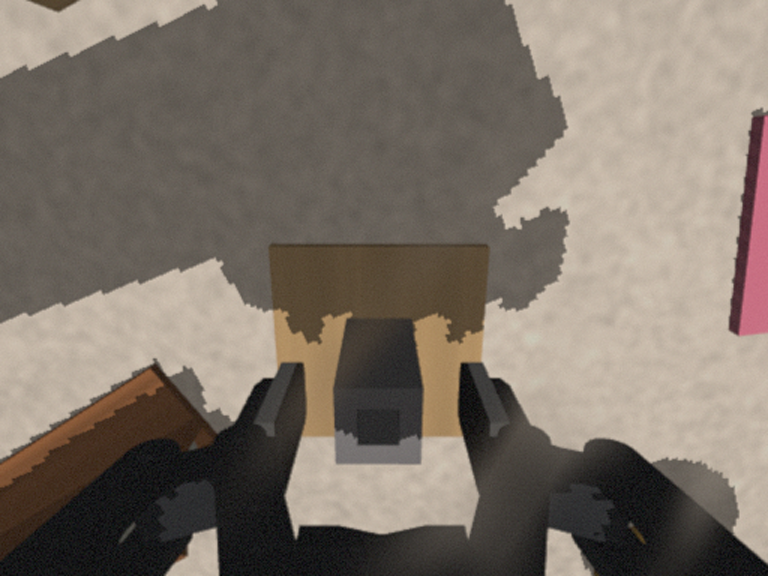

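```bash
python3 -m crank '0.6 0 0 0.006 0;0.6 0 0 0.006 0;0 0 0 0.006 0;0 0 0 0.006 0;0 0 0 0.006 0;0 0 0 0.006 0;0 0 0 0.006 0;0 0 0 0.006 0' 60;python3 m.py 0.603 -0.271 0.0 67; python3 -m crank '0 0 0 -0.02 0;0 0 0 -0.06 0;0 0 0 -0.1 0;0 0 0 -0.14 0;0 0 0 -0.18 0;0 0 0 -0.2 0;0 0 0 -0.2 0;0 0 0 -0.2 0' 60;  python3 m.py 0.593 -0.0745 0.2 91.6;python3 - <<'E'
from h import *
snap("wrist","w33",scale=1.5)
E
```

```text
clock: 42.3
position: [0.6029, -0.2707, -0.0059]
orientation: [0.834, 0.552, 0.0, 0.0]
ft_force: [-0.7, 0.5, 1.6]
grip_width: 0.295
shift [-0.0003  0.0002 -0.0059] turn -0.005 dist 0.006 rows 1 yaw 66.97 j7 -0.5
clock: 42.97
position: [0.6028, -0.2707, 0.1945]
orientation: [0.834, 0.552, 0.0, 0.001]
ft_force: [-0.1, 0.2, -2.5]
grip_width: 0.29
shift [ 0.1767 -0.0858 -0.0057] turn -4.105 dist 0.197 rows 5 yaw 66.97 j7 -0.37
```

View pics/w33.png

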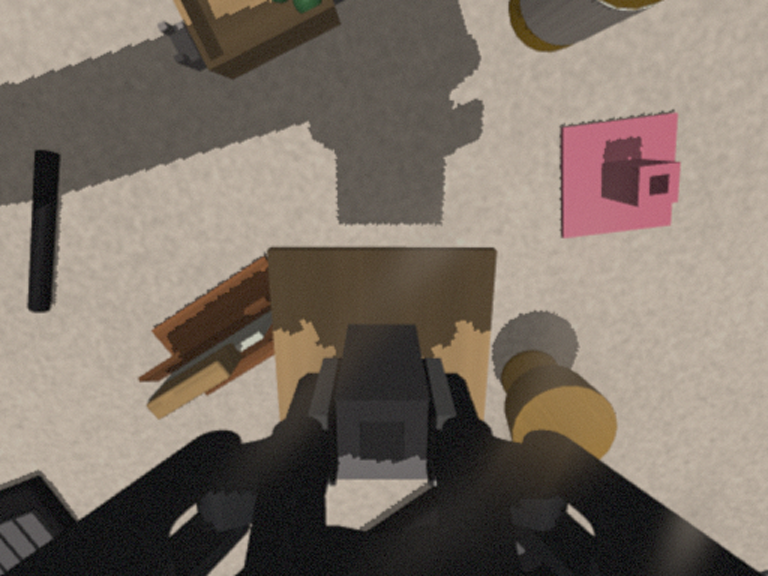

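Run:
```python
from h import *
np.set_printoptions(precision=4,suppress=True)
g=lambda x,y:((x+.5)/1.5-.5,(y+.5)/1.5-.5)
f=lambda x,y,s,ox,oy:((x+.5)/s-.5+ox,(y+.5)/s-.5+oy)
obs=[("w12",*g(644,214)),("w17",*g(483,121)),("w18",*g(523,111)),("w24",*g(496,137)),("t12",*f(571,148,5,160,155))]
for o in obs: print(o[0],atz(*o,.121)[:2])
print("tri",tri(*obs))
s=manip.observe();R=yaw();p=s["position"]
def tool(n,u,v,zt): # point at tool z zt
    q=atz(n,u,v,p[2]-zt); return R.T@(q-p)
print("plate front",[tool("w33",*g(*c),-.0119)[:2] for c in [(269,248),(495,248)]])
crop("w33","w33c",(205,205,305,330),6)
# box corners at rim
for n,pts in dict(w24=[(336,105),(497,3),(577,170),(430,250)],w18=[(388,98),(521,6),(583,143),(459,215)],w17=[(383,104),(490,36),(542,144),(440,204)]).items():
    c=np.array([atz(n,*g(*q),.05)[:2] for q in pts]); e=[np.degrees(np.arctan2(*(b-a)[::-1])) for a,b in zip(c,np.roll(c,-1,0))]
    print(n,c.mean(0),e, [np.linalg.norm(b-a) for a,b in zip(c,np.roll(c,-1,0))])
```

```text
w12 [ 0.594  -0.0714]
w17 [ 0.5931 -0.0711]
w18 [ 0.5932 -0.0721]
w24 [ 0.5929 -0.0722]
t12 [ 0.5919 -0.0742]
tri [ 0.5928 -0.0734  0.1163]
plate front [array([ 0.0422, -0.0403]), array([0.0421, 0.0427])]
w24 [ 0.5936 -0.0715] [np.float64(-89.64263257621796), np.float64(-177.9096341226319), np.float64(89.74656795823131), np.float64(3.8784796764710427)] [np.float64(0.08434085669386306), np.float64(0.08497424049216197), np.float64(0.08174262005168596), np.float64(0.08422296956188542)]
w18 [ 0.5931 -0.0708] [np.float64(-86.94657002568192), np.float64(-178.52487336120024), np.float64(91.17468531466284), np.float64(3.6296903667505287)] [np.float64(0.08845531348675391), np.float64(0.08568912251340521), np.float64(0.08530762348380082), np.float64(0.08286404493190744)]
w17 [ 0.593  -0.0714] [np.float64(-89.20802117982687), np.float64(-178.47127762754403), np.float64(90.99528530066391), np.float64(1.6607591051526163)] [np.float64(0.08614713546415137), np.float64(0.08371078179840236), np.float64(0.08595012026716789), np.float64(0.08401850187863624)]
```

View pics/w33c.png

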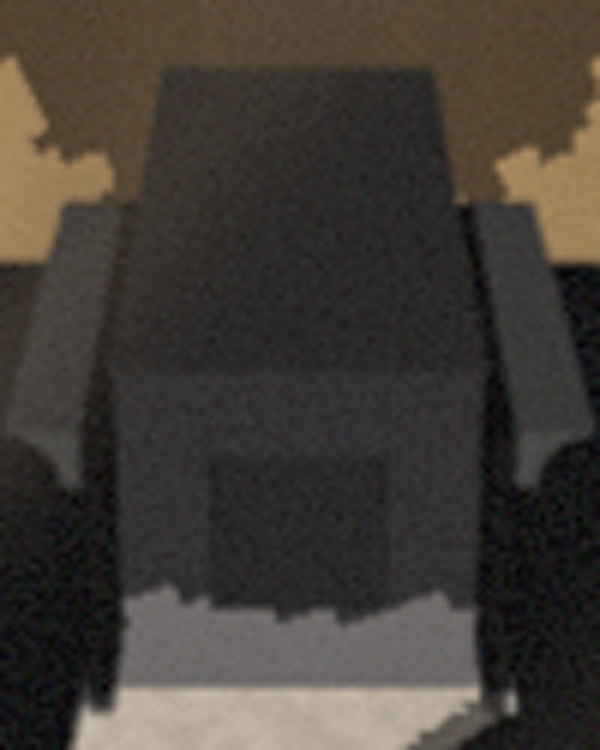

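```bash
python3 m.py 0.592 -0.142 0.15 91.6; python3 -m crank '0 0.03 -0.015 0 -1;0 0.114 -0.06 0 -4.1;0 0.114 -0.06 0 -4.1;0 0.114 -0.06 0 -4.1;0 0.114 -0.06 0 -4.1;0 0.114 -0.06 0 -4.1;0 0.114 -0.06 0.03 -4.1;0 0.114 -0.06 0.05 -4.1;0 0.114 -0.06 0.05 -4.1;0 0.114 -0.06 0.05 -4.1' 60;  python3 m.py 0.592 -0.142 0.15 91.6; python3 -m crank '0 0 0 0 0;0 0 0 0 0;0 0 0 0 0'
python3 - <<'E'
from h import *
snap("wrist","w34",scale=1.5)
E
python3 m.py 0.592 -0.0718 0.15 91.6
```

```text
shift [ 0.1147 -0.0592  0.0427] turn -4.105 dist 0.136 rows 4 yaw 66.97 j7 -0.37
clock: 43.85
position: [0.5907, -0.144, 0.1418]
orientation: [0.698, 0.716, -0.001, -0.002]
ft_force: [0.2, -0.0, -1.6]
grip_width: 0.29
shift [ 0.0019  0.0013 -0.0082] turn -0.031 dist 0.009 rows 1 yaw 91.41 j7 -0.22
clock: 44.1
position: [0.593, -0.1424, 0.1451]
orientation: [0.698, 0.717, 0.001, 0.001]
ft_force: [0.4, 0.0, -1.6]
grip_width: 0.294
shift [ 0.0706  0.0011 -0.005 ] turn -0.008 dist 0.071 rows 2 yaw 91.55 j7 -0.22
```

View pics/w34.png

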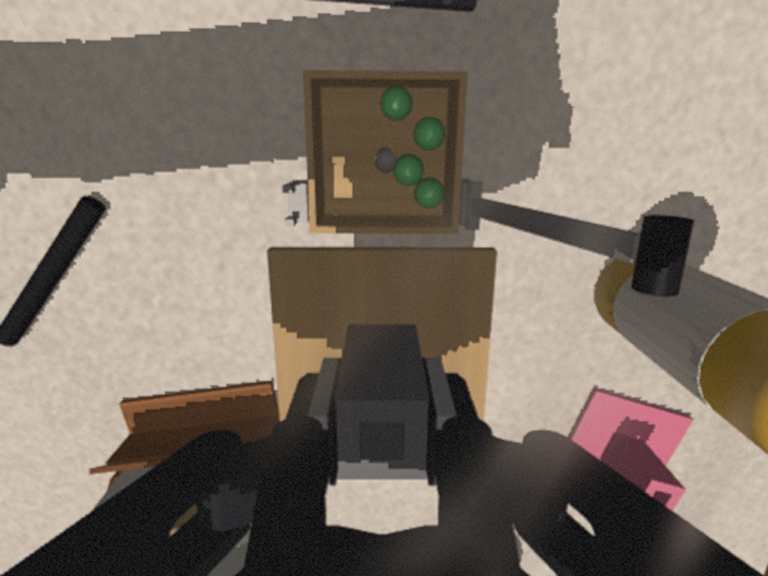

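Run:
```python
from h import *
np.set_printoptions(precision=4,suppress=True)
crop("w34","w34c",(190,40,330,170),5)
```

```text
(no output)
```

View pics/w34c.png

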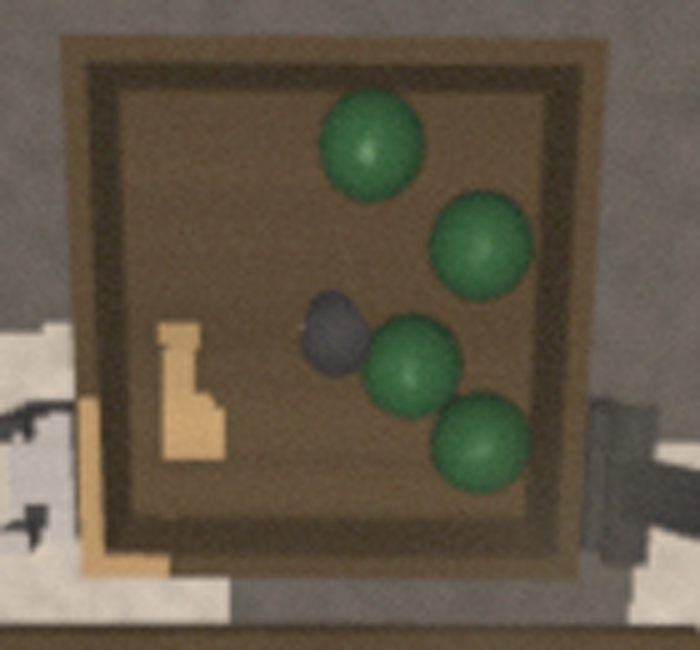

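Run:
```python
from h import *
np.set_printoptions(precision=4,suppress=True)
f=lambda x,y,s,ox,oy:((x+.5)/s-.5+ox,(y+.5)/s-.5+oy)
h=lambda x,y:f(x,y,5,190,40)
g=lambda x,y:((x+.5)/1.5-.5,(y+.5)/1.5-.5)
rod=atz("w34",*h(337,342),.118);print("rod",rod)
c=np.array([atz("w34",*h(*q),.05)[:2] for q in [(62,38),(607,40),(577,577),(83,577)]]);print(c,c.mean(0))
print([np.degrees(np.arctan2(*(b-a)[::-1])) for a,b in zip(c,np.roll(c,-1,0))])
s=manip.observe();p=s["position"];R=yaw()
fe=[atz("w34",*g(*q),p[2]+.0119) for q in [(268.5,248),(496,248)]];print("front edge",[R.T@(q-p) for q in fe], "world",fe)
d=fe[1]-fe[0];print(np.degrees(np.arctan2(d[1],d[0])))
# target TCP so that lid centre on rod
mid=(fe[0]+fe[1])/2; cen=mid-R[:,0]*.042; print("lid cen",cen,"delta tool",R.T@(rod-cen))
```

```text
rod [ 0.5934 -0.0722  0.118 ]
[[ 0.549  -0.0295]
 [ 0.6361 -0.0275]
 [ 0.6379 -0.1144]
 [ 0.5505 -0.1166]] [ 0.5934 -0.072 ]
[np.float64(1.313809805814636), np.float64(-88.82114125439803), np.float64(-178.54408053485074), np.float64(90.9894523112788)]
front edge [array([ 0.042 , -0.0404, -0.012 ]), array([ 0.0418,  0.0422, -0.0118])] world [array([ 0.5512, -0.1016,  0.1569]), array([ 0.6339, -0.0995,  0.1569])]
1.4506464774317303
lid cen [ 0.5937 -0.1425  0.1569] delta tool [0.0703 0.0016 0.0389]
```

```bash
python3 -m crank '0 0.03 0.0016 0 0;0 0.055 0.0016 0 0;0 0.0703 0.0016 0 0;0 0.0703 0.0016 0 0;0 0.0703 0.0016 0 0;0 0.0703 0.0016 0 0;0 0.0703 0.0016 0 0' 60;  python3 m.py 0.5918 -0.0722 0.15 91.55
python3 - <<'E'
from h import *
np.set_printoptions(precision=4,suppress=True)
snap("wrist","w35",scale=1.5); snap("scene","s35"); crop("s35","s35c",(150,100,300,260),4)
E
```

```text
clock: 44.73
position: [0.5919, -0.0738, 0.1439]
orientation: [0.698, 0.716, -0.0, 0.0]
ft_force: [-0.5, -1.1, -1.3]
grip_width: 0.297
shift [ 0.0016 -0.0001 -0.0061] turn -0.019 dist 0.006 rows 1 yaw 91.43 j7 -0.33
```

View pics/s35c.png

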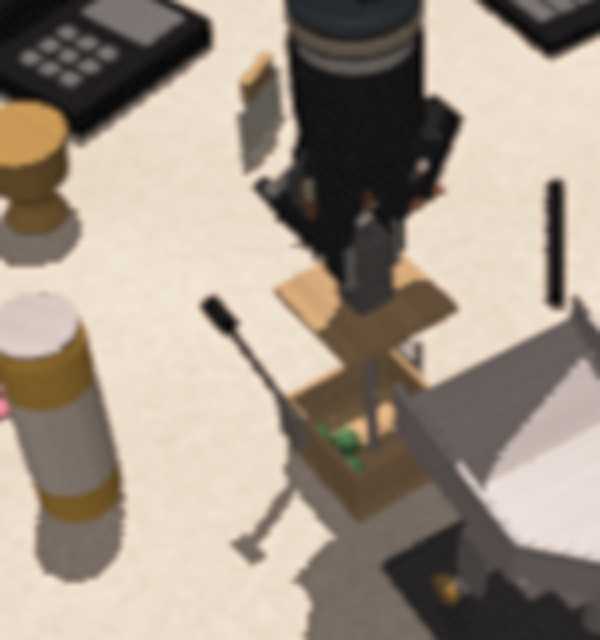

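View pics/w35.png

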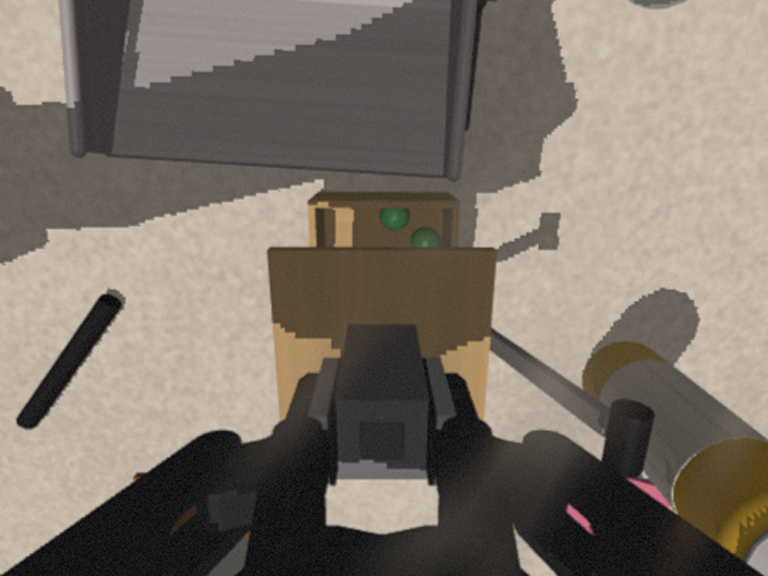

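```bash
python3 -m crank '0 0 0 0 0;0 0 0 0 0;0 0 0 0 0' 60;  python3 m.py 0.5927 -0.0721 0.15 91.55;python3 -m crank '0 0 0 0 0' 60;  python3 m.py 0.5927 -0.0721 0.15 91.55
```

```text
clock: 45.08
position: [0.5917, -0.0723, 0.1438]
orientation: [0.698, 0.717, -0.0, -0.0]
ft_force: [0.3, -0.1, -2.1]
grip_width: 0.295
shift [ 0.0002  0.001  -0.0062] turn -0.002 dist 0.006 rows 1 yaw 91.54 j7 -0.33
clock: 45.17
position: [0.5917, -0.0721, 0.1438]
orientation: [0.697, 0.717, 0.0, 0.0]
ft_force: [0.3, 0.8, -2.0]
grip_width: 0.295
shift [-0.0001  0.001  -0.0062] turn 0.002 dist 0.006 rows 1 yaw 91.56 j7 -0.33
```

```bash
python3 -m crank '0 0 0.001 0.003 0;0 0 0.001 0.006 0;0 0 0.001 0.009 0;0 0 0.001 0.012 0;0 0 0.001 0.015 0;0 0 0.001 0.017 0;0 0 0.001 0.019 0;0 0 0.001 0.019 0;0 0 0.001 0.019 0;0 0 0.001 0.019 0' 60;  python3 m.py 0.5927 -0.0721 0.04 91.55
python3 - <<'E'
from h import *
snap("scene","s36"); crop("s36","s36c",(200,150,280,240),7)
E
```

```text
clock: 46.0
position: [0.5929, -0.0718, 0.125]
orientation: [0.697, 0.717, 0.0, 0.0]
ft_force: [-0.3, 0.2, -2.0]
grip_width: 0.295
shift [-0.0002 -0.0002  0.085 ] turn 0.005 dist 0.085 rows 3 yaw 91.58 j7 -0.35
```

View pics/s36c.png

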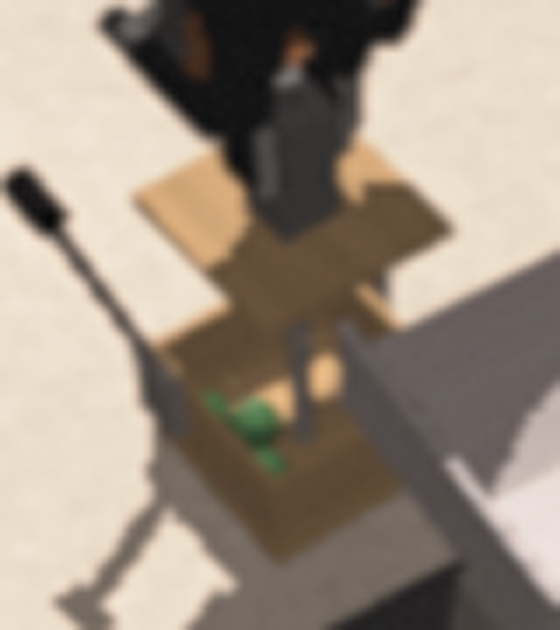

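```bash
python3 -m crank '0 0 0 0.003 0;0 0 0 0.006 0;0 0 0 0.008 0;0 0 0 0.01 0;0 0 0 0.012 0;0 0 0 0.014 0;0 0 0 0.016 0;0 0 0 0.018 0;0 0 0 0.02 0;0 0 0 0.022 0;0 0 0 0.022 0;0 0 0 0.022 0' 60;  python3 m.py 0.5927 -0.0721 0.04 91.55;python3 -c "
from h import *
print(manip.observe()['torque'])"
```

```text
clock: 47.05
position: [0.5927, -0.0719, 0.1028]
orientation: [0.697, 0.717, -0.0, -0.0]
ft_force: [0.5, -0.1, -1.8]
grip_width: 0.296
shift [-0.0002  0.      0.0628] turn 0.004 dist 0.063 rows 2 yaw 91.58 j7 -0.37
[ 0.04332453 -0.02900301 -0.01071189]
```

```bash
python3 -m crank '0 0 0 0.004 0;0 0 0 0.008 0;0 0 0 0.012 0;0 0 0 0.016 0;0 0 0 0.02 0;0 0 0 0.024 0;0 0 0 0.028 0;0 0 0 0.032 0;0 0 0 0.036 0;0 0 0 0.04 0;0 0 0 0.04 0;0 0 0 0.04 0' 60;  python3 m.py 0.5927 -0.0721 0.0441 91.55
python3 - <<'E'
from h import *
snap("scene","s37"); crop("s37","s37c",(200,150,280,240),7); snap("wrist","w37",scale=1.5)
E
```

```text
clock: 48.05
position: [0.5926, -0.0719, 0.0626]
orientation: [0.697, 0.717, -0.0, -0.0]
ft_force: [-0.1, 0.1, -2.5]
grip_width: 0.296
shift [-0.0002  0.0001  0.0185] turn 0.004 dist 0.018 rows 1 yaw 91.57 j7 -0.41
```

View pics/s37c.png

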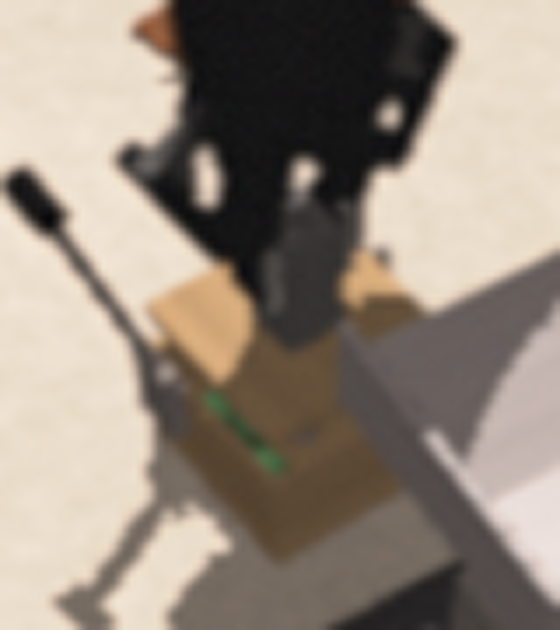

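View pics/w37.png

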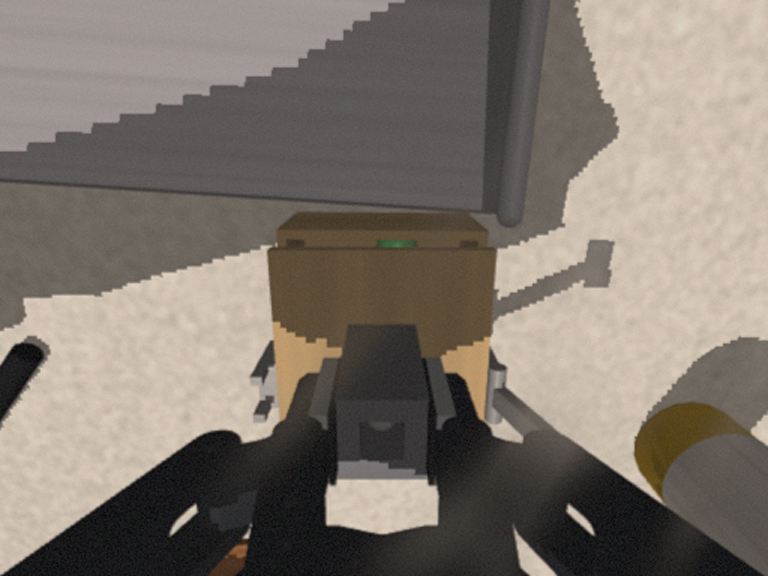

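```bash
python3 -m crank '0 0 0 0.003 0;0 0 0 0.006 0;0 0 0 0.009 0;0 0 0 0.012 0;0 0 0 0.014 0;0 0 0 0.016 0;0 0 0 0.018 0;0 0 0 0.0185 0;0 0 0 0.019 0;0 0 0 0.019 0;0 0 0 0.019 0' 60;  python3 m.py 0.5927 -0.0721 0.0441 91.55
python3 - <<'E'
from h import *
snap("scene","s38"); crop("s38","s38c",(200,150,280,240),7); snap("wrist","w38",scale=1.5)
E
```

```text
clock: 49.07
position: [0.5928, -0.0718, 0.0441]
orientation: [0.697, 0.717, 0.0, 0.0]
ft_force: [-1.3, -0.3, 1.1]
grip_width: 0.297
shift [-0.0003 -0.0001 -0.    ] turn 0.005 dist 0.0 rows 1 yaw 91.58 j7 -0.42
```

View pics/s38c.png

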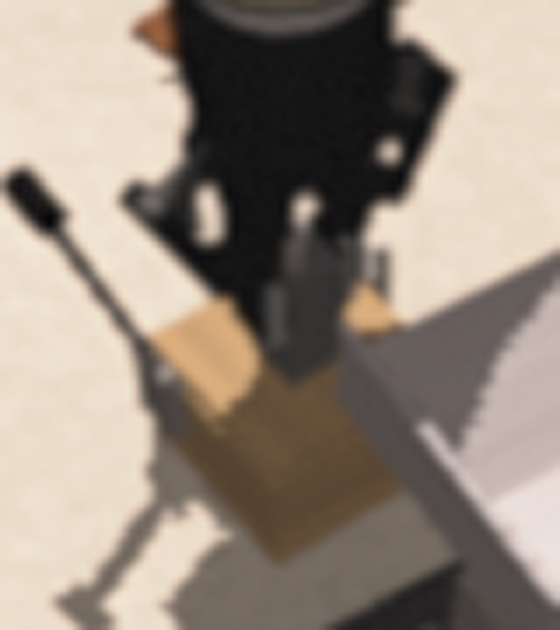

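View pics/w38.png

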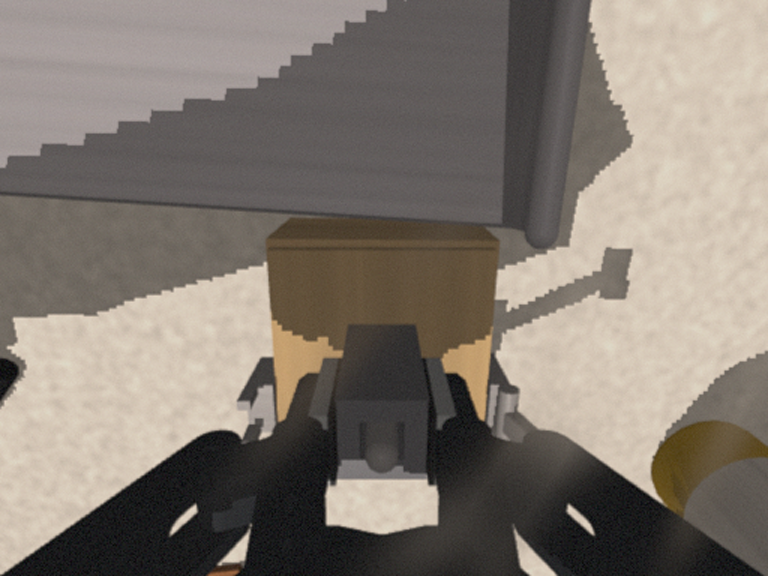

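```bash
python3 -m crank '0.33 0 0 0 0;0.36 0 0 0 0;0.4 0 0 0 0;0.42 0 0 0 0;0.42 0 0 0 0;0.42 0 0 -0.01 0;0.42 0 0 -0.03 0;0.42 0 0 -0.06 0;0.42 0 0 -0.09 0;0.42 0 0 -0.12 0;0.42 0 0 -0.16 0;0.42 0 0 -0.16 0' 60; python3 m.py 0.592 -0.16 0.2 91.55
python3 - <<'E'
from h import *
snap("scene","s39"); crop("s39","s39c",(200,150,280,240),7); snap("wrist","w39",scale=1.5)
E
```

```text
clock: 50.17
position: [0.5974, -0.0705, 0.2125]
orientation: [0.697, 0.717, 0.005, 0.005]
ft_force: [1.6, 0.4, 1.1]
grip_width: 0.421
shift [-0.0893 -0.008   0.0125] turn 0.006 dist 0.091 rows 3 yaw 91.59 j7 -0.29
```

View pics/s39c.png

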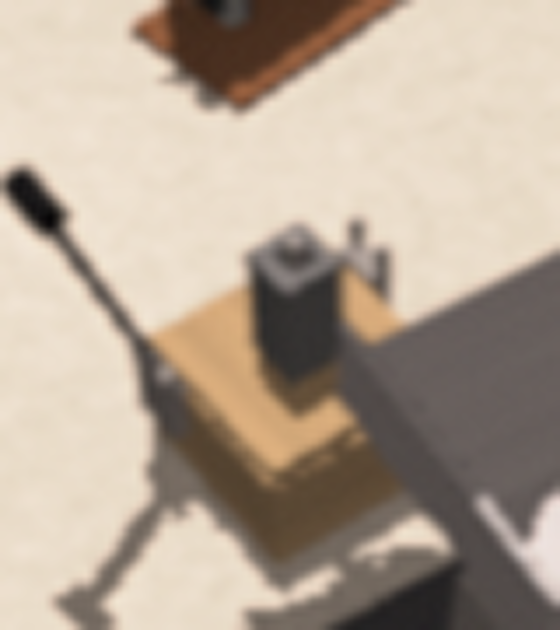

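View pics/w39.png

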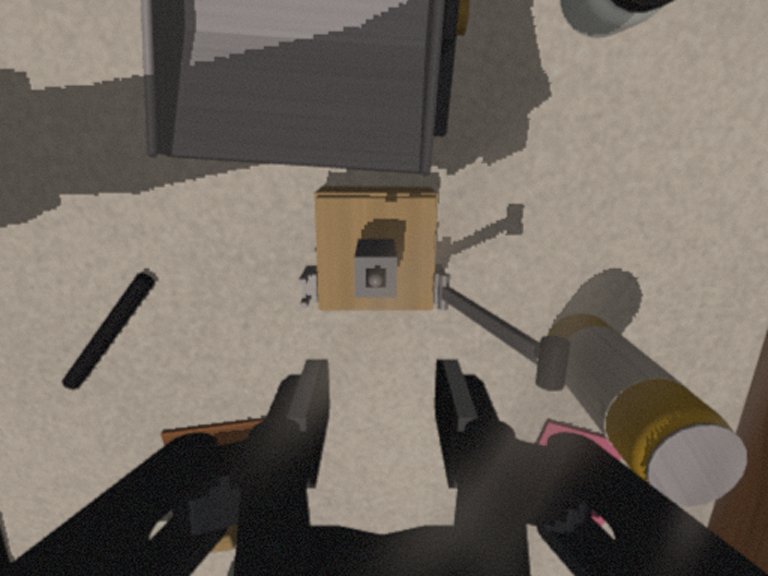

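```bash
python3 - <<'E'
from h import *
np.set_printoptions(precision=4,suppress=True)
f=lambda x,y,s,ox,oy:((x+.5)/s-.5+ox,(y+.5)/s-.5+oy)
g=lambda x,y:((x+.5)/1.5-.5,(y+.5)/1.5-.5)
tb=lambda x,y:f(x,y,4,240,90)
print("can top",atz("top0",*tb(303,58),.17),atz("w39",*g(697,464),.17))
print("pink",atz("top0",*tb(450,130),.006))
kn=[("w39",*g(552,362)),("s39",*f(37,200,7,200,150)),("top0",*tb(188,208))]
print("knob",tri(*kn),tri(kn[0],kn[1]),tri(kn[1],kn[2]))
print("lid",[atz("w39",*g(*q),.056) for q in [(317,192),(438,192),(435,310),(319,310)]])
print("marker",[atz("top0",*tb(*q),.008) for q in [(178,692)]],[atz("w39",*g(*q),.008) for q in [(150,275),(70,382)]])
E
python3 m.py 0.684 -0.0975 0.26 181.3
```

```text
can top [ 0.7762 -0.1648  0.17  ] [ 0.7754 -0.1596  0.17  ]
pink [ 0.7907 -0.2955  0.006 ]
knob [ 0.6831 -0.0976  0.174 ] [ 0.6829 -0.0959  0.1756] [ 0.6827 -0.0983  0.1738]
lid [array([ 0.5515, -0.0277,  0.056 ]), array([ 0.6358, -0.0256,  0.056 ]), array([ 0.6391, -0.1132,  0.056 ]), array([ 0.5517, -0.1152,  0.056 ])]
marker [array([ 0.3994, -0.1115,  0.008 ])] [array([ 0.4048, -0.1051,  0.008 ]), array([ 0.3205, -0.2076,  0.008 ])]
shift [-0.0285  0.0896 -0.0531] turn -14.953 dist 0.108 rows 3 yaw 91.58 j7 -0.29
```

```bash
python3 -m crank '0.55 -0.0285 0.0896 -0.01 -14.95;0.55 -0.0285 0.0896 -0.01 -14.95;0.55 -0.0285 0.0896 -0.01 -14.95;0.55 -0.0285 0.0896 -0.01 -14.95;0.55 -0.0285 0.0896 -0.01 -14.95;0.55 -0.0285 0.0896 -0.01 -14.95;0.55 -0.0285 0.0896 -0.01 -14.95;0.55 -0.0285 0.0896 -0.01 -14.95;0.55 -0.0285 0.0896 -0.01 -14.95;0.55 -0.0285 0.0896 -0.01 -14.95;0.55 -0.0285 0.0896 -0.01 -14.95;0.55 -0.0285 0.0896 -0.01 -14.95' 20;python3 m.py 0.683 -0.0976 0.13 181.3
```

```text
clock: 51.27
position: [0.6823, -0.0981, 0.2123]
orientation: [0.018, 1.0, -0.0, -0.001]
ft_force: [-0.0, 0.0, -0.2]
grip_width: 0.551
shift [-0.0009  0.0005  0.0823] turn -0.566 dist 0.082 rows 2 yaw 177.9 j7 1.09
```

```bash
python3 -m crank '0.55 0 0 0 -0.57;0.55 0 0 0 -0.57;0.55 0 0 0 -0.57' 20;python3 m.py 0.683 -0.0976 0.13 181.3
python3 - <<'E'
from h import *
snap("wrist","w40",scale=1.5)
E
```

```text
clock: 51.52
position: [0.6825, -0.098, 0.2126]
orientation: [-0.007, 1.0, 0.0, -0.001]
ft_force: [0.5, 0.1, -0.3]
grip_width: 0.546
shift [-0.0006  0.0004  0.0826] turn -0.074 dist 0.083 rows 2 yaw -179.14 j7 1.14
```

View pics/w40.png

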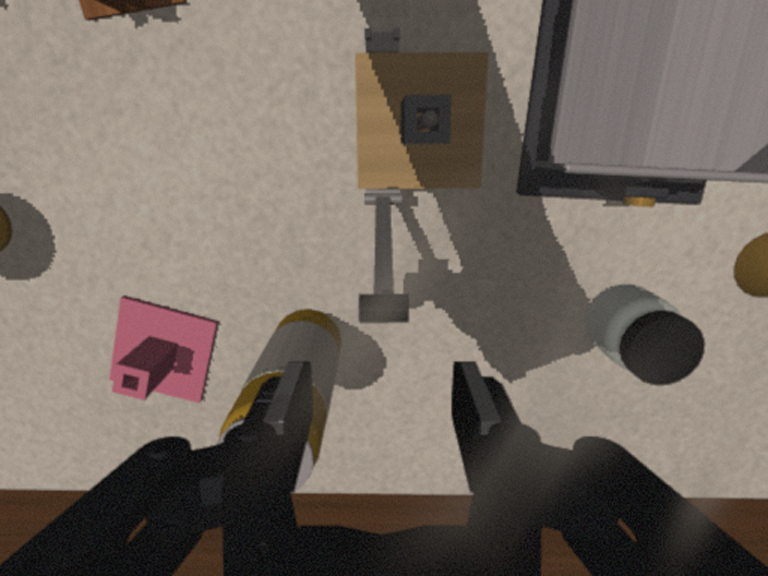

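```bash
python3 -m crank '0.55 0 0 0.02 -0.07;0.55 0 0 0.04 -0.07;0.55 0 0 0.06 -0.07;0.55 0 0 0.075 -0.07;0.55 0 0 0.082 -0.07;0.55 0 0 0.082 -0.07;0.55 0 0 0.082 -0.07;0.55 0 0 0.082 -0.07' 20;python3 m.py 0.683 -0.0976 0.13 181.3
python3 - <<'E'
from h import *
snap("wrist","w41",scale=1.5)
E
```

```text
clock: 52.23
position: [0.6839, -0.0975, 0.1333]
orientation: [-0.012, 1.0, 0.0, 0.001]
ft_force: [1.7, 0.1, 0.4]
grip_width: 0.553
shift [ 0.0009 -0.0001  0.0033] turn 0.009 dist 0.003 rows 1 yaw -178.65 j7 1.1
```

View pics/w41.png

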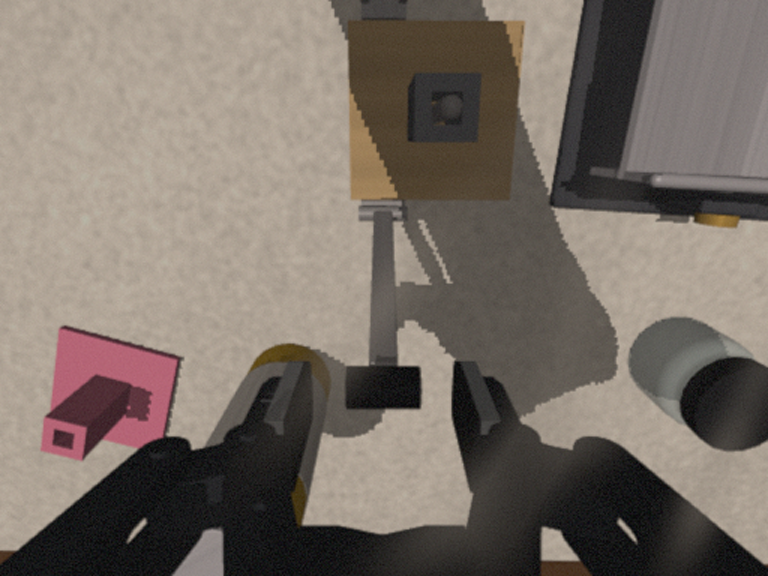

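```bash
python3 -m crank '0.1 0 0 0.001 0;0.1 0 0 0.002 0;0.1 0 0 0.002 0;0.1 0 0 0.002 0;0.1 0 0 0.002 0;0.1 0 0 0.002 0' 25
python3 - <<'E'
from h import *
snap("wrist","w42",scale=1.5)
import numpy as np
s=manip.observe()["position"]; print(s)
# arc: knob relative to q=1.9, box y along tool -x? tool x at 181.3deg = box -y
for q in [1.9,1.7,1.5,1.3,1.1,.9,.7,.5,.35,.2,.1,.05,0,-.03]:
    y=50-122*np.cos(q); z=60+122*np.sin(q); y0=50-122*np.cos(1.9); z0=60+122*np.sin(1.9)
    print(q,"dx",round(-(y-y0),1),"dz",round(-(z-z0),1))
E
```

```text
clock: 52.78
position: [0.6836, -0.0972, 0.1309]
orientation: [-0.012, 1.0, 0.0, 0.001]
ft_force: [-1.2, 1.6, 6.1]
grip_width: 0.272
[ 0.68359337 -0.09717278  0.13092274]
1.9 dx -0.0 dz -0.0
1.7 dx 23.7 dz -5.5
1.5 dx 48.1 dz -6.2
1.3 dx 72.1 dz -2.1
1.1 dx 94.8 dz 6.7
0.9 dx 115.3 dz 19.9
0.7 dx 132.8 dz 36.9
0.5 dx 146.5 dz 57.0
0.35 dx 154.0 dz 73.6
0.2 dx 159.0 dz 91.2
0.1 dx 160.8 dz 103.3
0.05 dx 161.3 dz 109.4
0 dx 161.4 dz 115.4
-0.03 dx 161.4 dz 119.1
```

View pics/w42.png

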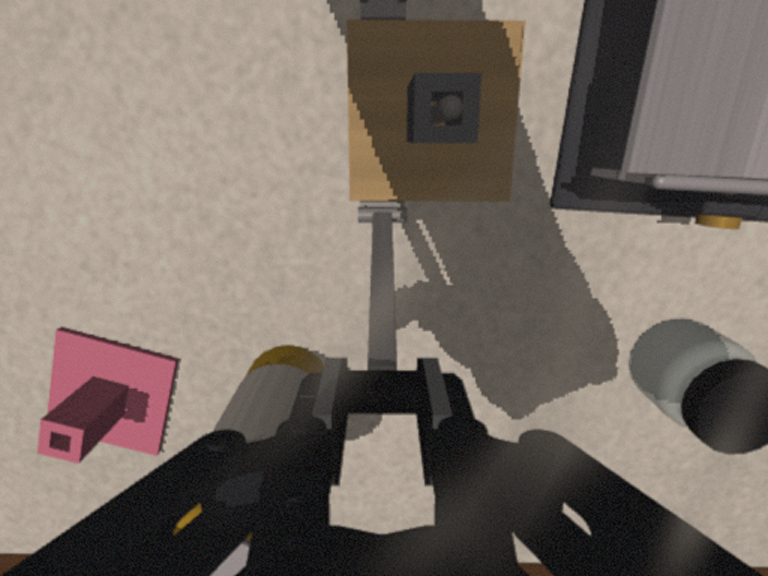

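```bash
python3 -m crank '0.1 0.012 0 -0.003 0;0.1 0.024 0 -0.0055 0;0.1 0.036 0 -0.0062 0;0.1 0.048 0 -0.0062 0;0.1 0.060 0 -0.0045 0;0.1 0.072 0 -0.002 0;0.1 0.084 0 0.002 0;0.1 0.095 0 0.007 0;0.1 0.095 0 0.007 0;0.1 0.095 0 0.007 0' 25
python3 - <<'E'
from h import *
snap("wrist","w43",scale=1.5)
print(manip.observe()["position"]-np.array([ 0.68359337, -0.09717278 , 0.13092274]))
E
```

```text
clock: 53.67
position: [0.5875, -0.0991, 0.1239]
orientation: [-0.012, 1.0, 0.0, 0.0]
ft_force: [-3.4, 1.9, 7.8]
grip_width: 0.271
[-0.09585564 -0.00192964 -0.00698496]
```

View pics/w43.png

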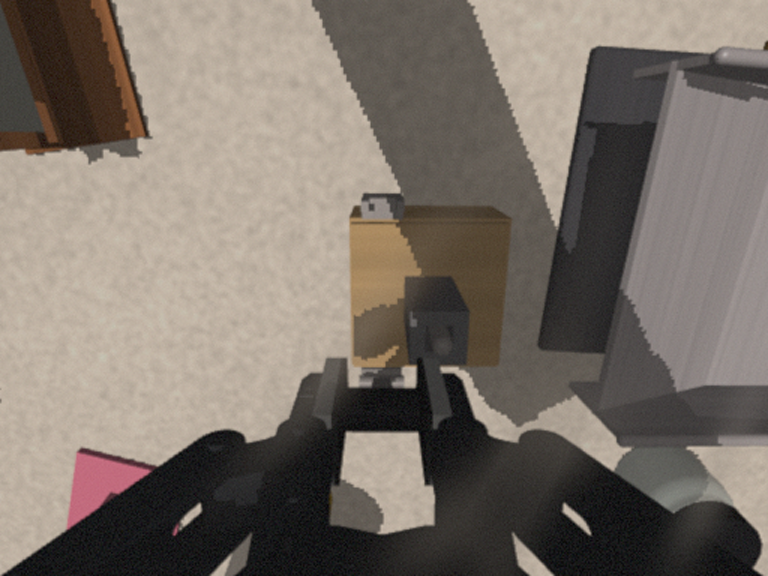

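```bash
python3 -m crank '0.1 0.011 0 0.006 0;0.1 0.0205 0 0.0132 0;0.1 0.030 0 0.0215 0;0.1 0.038 0 0.030 0;0.1 0.045 0 0.040 0;0.1 0.0517 0 0.050 0;0.1 0.0555 0 0.058 0;0.1 0.059 0 0.0665 0;0.1 0.059 0 0.0665 0;0.1 0.059 0 0.0665 0' 25
python3 - <<'E'
from h import *
snap("wrist","w44",scale=1.5);snap("scene","s44"); crop("s44","s44c",(190,130,290,240),6)
print(manip.observe()["position"]-np.array([ 0.68359337, -0.09717278 , 0.13092274]))
E
```

```text
clock: 54.55
position: [0.5262, -0.1004, 0.0554]
orientation: [-0.013, 1.0, 0.001, -0.003]
ft_force: [-6.3, 3.4, 2.9]
grip_width: 0.269
[-0.15726213 -0.00318796 -0.07530334]
```

View pics/w44.png

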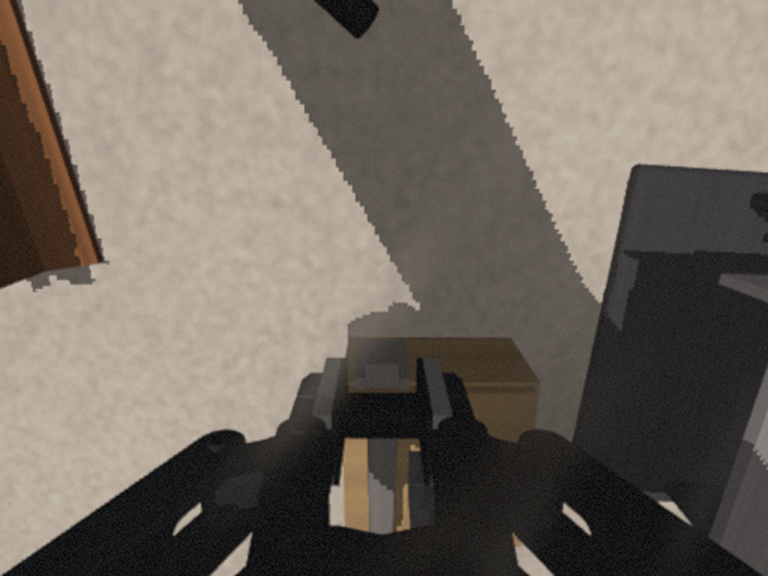

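View pics/s44c.png

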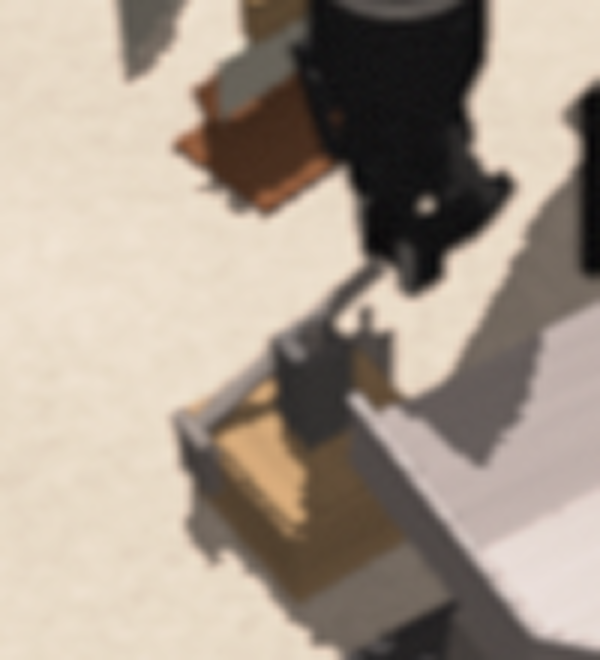

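```bash
python3 -m crank '0.1 0.002 0 0.006 0;0.1 0.0035 0 0.012 0;0.1 0.005 0 0.018 0;0.1 0.006 0 0.023 0;0.1 0.0068 0 0.028 0;0.1 0.007 0 0.032 0;0.1 0.0073 0 0.036 0;0.1 0.0073 0 0.036 0;0.1 0.0073 0 0.036 0' 25
python3 - <<'E'
from h import *
snap("wrist","w45",scale=1.5);snap("scene","s45"); crop("s45","s45c",(190,130,290,240),6)
print(manip.observe()["position"]-np.array([ 0.68359337, -0.09717278 , 0.13092274]))
E
```

```text
clock: 55.4
position: [0.5186, -0.1005, 0.0192]
orientation: [-0.012, 1.0, 0.001, -0.003]
ft_force: [-6.5, 3.4, 2.3]
grip_width: 0.277
[-0.16494383 -0.00332822 -0.11156592]
```

View pics/s45c.png

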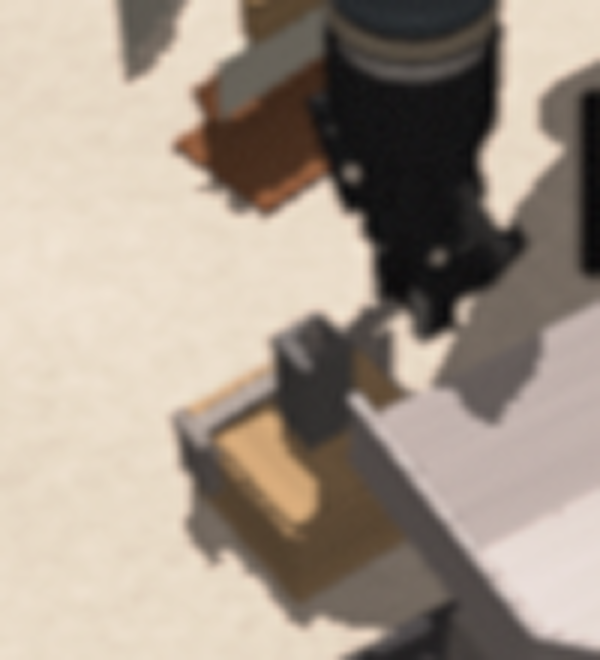

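View pics/w45.png

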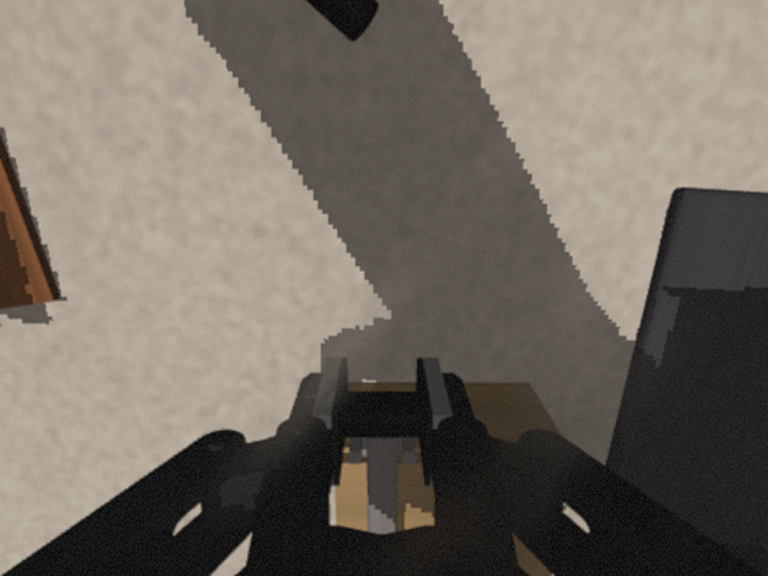

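```bash
python3 -m crank '0.1 0 0 0.001 0;0.1 0 0 0.002 0;0.1 0 0 0.003 0;0.1 0 0 0.003 0;0.1 0 0 0.003 0' 25; python3 -m crank '0.3 0 0 0 0;0.4 0 0 0 0;0.45 0 0 0 0;0.5 0 0 0 0;0.5 0 0 0 0;0.5 0 0 0 0' 25;  python3 - <<'E'
from h import *
snap("wrist","w46",scale=1.5)
E
```

```text
clock: 55.92
position: [0.5185, -0.1005, 0.0163]
orientation: [-0.012, 1.0, 0.001, -0.003]
ft_force: [-5.5, 3.0, 1.9]
grip_width: 0.271
clock: 56.42
position: [0.5221, -0.1021, 0.0174]
orientation: [-0.012, 1.0, -0.0, 0.0]
ft_force: [-0.5, -0.3, 0.3]
grip_width: 0.502
```

View pics/w46.png

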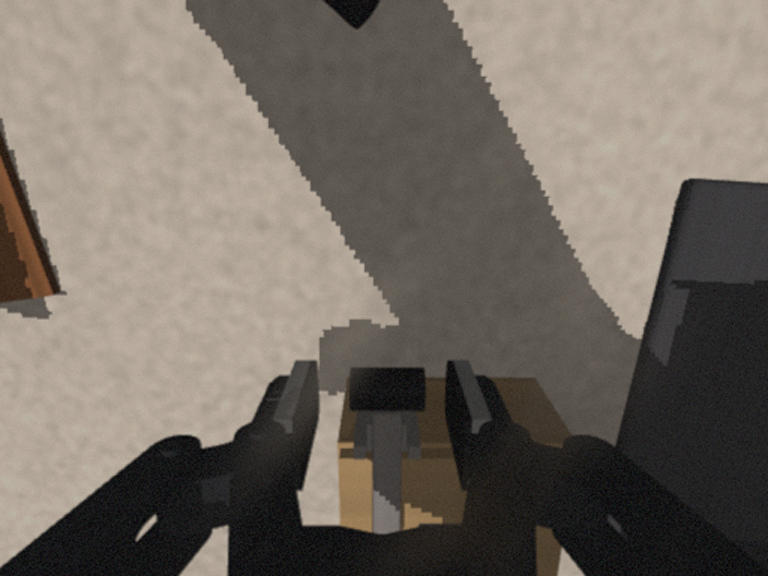

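```bash
python3 -m crank '0.55 0 0.001 0 0;0.55 0 0.001 -0.01 0;0.55 0 0.001 -0.03 0;0.55 0 0.001 -0.06 0;0.55 0.02 0.001 -0.1 0;0.55 0.04 0.02 -0.14 0;0.55 0.06 0.05 -0.18 0;0.55 0.06 0.05 -0.2 0;0.55 0.06 0.05 -0.2 0;0.55 0.06 0.05 -0.2 0' 25;  python3 - <<'E'
from h import *
snap("wrist","w47",scale=1.5);snap("scene","s47"); crop("s47","s47c",(190,130,290,240),6); snap("top","t47",scale=1.5)
np.set_printoptions(precision=4,suppress=True)
E
```

```text
clock: 57.3
position: [0.4616, -0.0524, 0.2201]
orientation: [-0.013, 1.0, -0.003, 0.003]
ft_force: [-0.1, -0.5, -0.5]
grip_width: 0.547
```

View pics/w47.png

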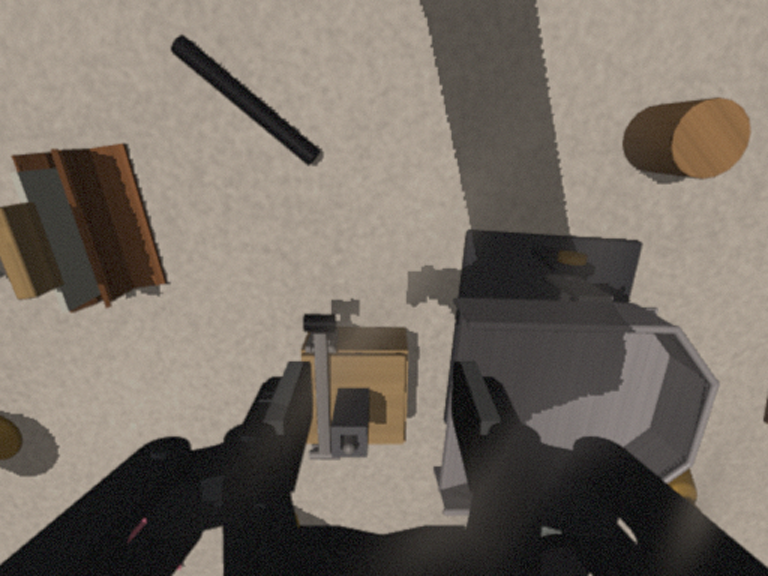

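View pics/s47c.png

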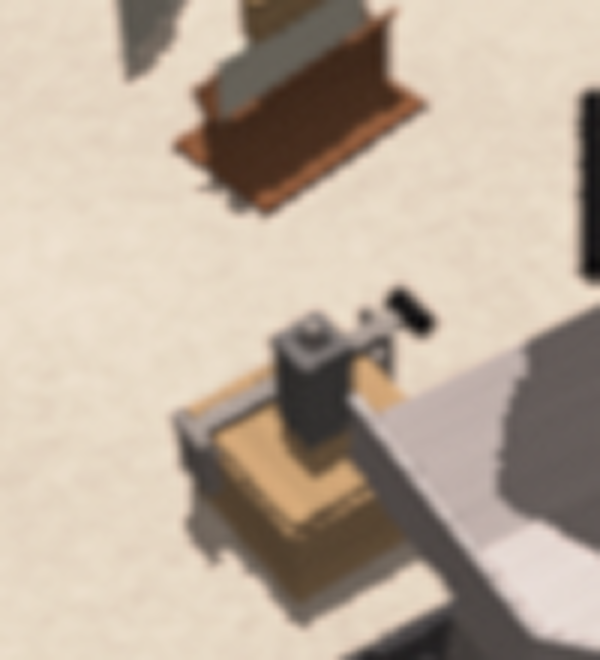

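View pics/t47.png

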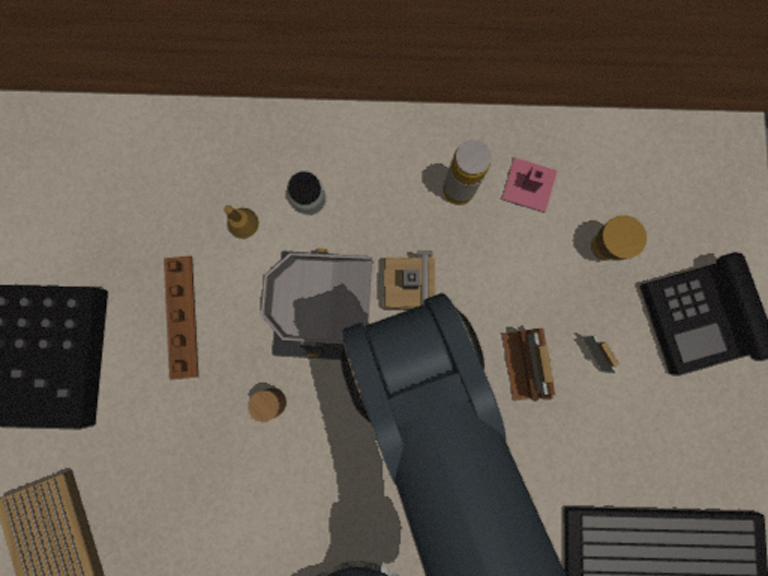

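Run:
```python
from h import *
np.set_printoptions(precision=4,suppress=True)
f=lambda x,y,s,ox,oy:((x+.5)/s-.5+ox,(y+.5)/s-.5+oy)
g=lambda x,y:((x+.5)/1.5-.5,(y+.5)/1.5-.5)
print(tri(("w47",*g(319,323)),("s47",*f(411,311,6,190,130))))
crop("w47","w47c",(190,195,290,315),6)
crop("t47","t47c",(245,155,300,215),10)
```

```text
[ 0.5222 -0.0996  0.0595]
```

View pics/w47c.png

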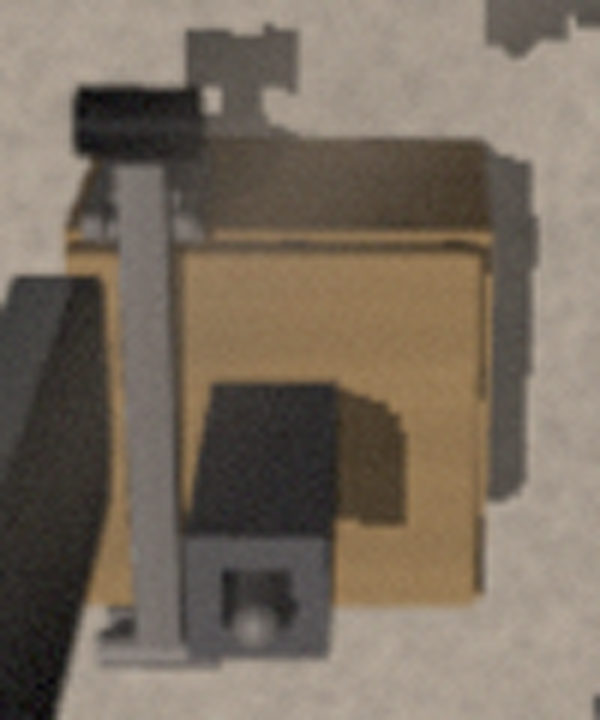

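View pics/t47c.png

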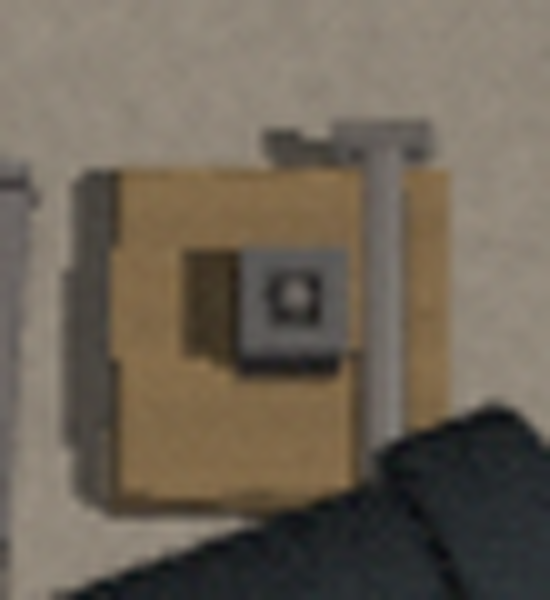

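```bash
python3 -m crank '0.55 0 0 -0.02 0;0.55 0 0 -0.02 0;0.55 0 0 -0.02 0' ; python3 -c "
from cell import sign_off
print(sign_off())"
```

```text
clock: 57.7
position: [0.4608, -0.0536, 0.2367]
orientation: [-0.011, 1.0, 0.001, -0.0]
ft_force: [0.6, 0.1, 0.2]
grip_width: 0.555
the job is handed in; nothing more can be done
None
```

I finished the whole job in the order asked and handed it in at 57.7 s.

- **Balls and bowl:** Four balls were present. All of them ran out past the slanted card into the hail box, and none showed on the desk. The bowl then came back up to rest with the card still at the lip.
- **Card:** It stands upright in its stand again.
- **Lid:** It had been knocked about 3 cm aside during the run, so I measured it again before picking it up. It now lies flat on the box with its edges in line, and the rod shows centred in the sleeve.
- **Latch:** I closed it last. The knob measured 59.5 mm above the desk, against 60 mm when closed, and the bar rests in its fork.
- **Other things on the desk:** In the last top picture they all look unmoved, though the arm hid part of that view.

Two things did not go to plan:
- **First ball:** I missed it twice, because the fingers reached about 25 mm less far below the reported TCP than stated. I lowered the grip heights to allow for it, and the later grips held.
- **Lid approach:** I typed one sideways step with the wrong sign. I corrected it above the lid before going down, and nothing was touched.

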